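# Clear the slotting mill and start the next sleeve

## Robot

A 7-joint arm with a two-finger parallel gripper is mounted at the origin on the work surface. World frame = base frame: x ahead of the robot, y to its left, z up, the work surface at z = 0. Lengths are in m, angles in degrees, forces in N, time in s.
With the tool pointing down it reaches from about 0.425 to 0.875 m from the base axis. Payload 4.7 kg.
Tool frame: the origin (TCP) lies on the centre line of the jaws, within the pads' length; the fingertips stand 8 mm ahead of it and the grasp point (between the pads) lies 11 mm behind it; z points along the fingers, y is the direction in which the jaws open and shut (so a half turn about z gives the same grasp; the last joint's range is limited). The gripper opens to 87 mm and grips with 3 to 60 N. Pads are 19 mm wide; open, the fingers measure 117 mm over their backs; the gripper's body (75 mm by 190 mm) begins 51 mm behind the grasp point.
Start: joints at [69.735, 18.392, -4.016, 83.108, 1.295, 78.541, -3.26], TCP at [0.234, -0.607, 0.199] pointing down, gripper open.
Joint ranges: [-163.93, 163.93], [-17.29, 119.83], [-79.2, 71.16], [3.27, 140.29], [-89.18, 269.18], [5.43, 117.66], [-154.24, 154.24]. Speed limits (degrees/s): [147.25, 147.25, 180, 180, 180, 180, 180].

## Interface

Orientations are given as [roll, pitch, yaw] about the fixed x, y, z axes, in that order (R = Rz(yaw) Ry(pitch) Rx(roll)).
In Python, from cell import status, vision, workorder gives the robot as it stands.
- The arm moves only by the tool step_arm, never from a script. Its argument "series" is a list of rows, each an object of numbers: "ax", "ay", "az": the turn, a rotation vector about the world's x, y, z in degrees; "x", "y", "z": the shift along the world's x, y, z in m; "claw": the opening in per cent of the stroke, from 0 (shut) to 100 (fully open). In form: [{"ax": .., "ay": .., "az": .., "x": .., "y": .., "z": .., "claw": ..}, ...]. A call has 1 to 12 rows; each row is the pose to reach, as a shift and turn from the pose commanded when the call began; what a row does not reach only later rows make up. A row lasts 1/10 s, in which the tool goes at most 50 mm and 8.59 degrees, less where a joint would pass 70% of its speed; a pose out of reach is approached as far as the arm can. A call with a gripper value outside its range is refused whole. The fingers move at their own pace and stop on an object; "squeeze" is the grip in N (left out, the last holds). Time passes only in rows, so rows that repeat a pose let the fingers close. It gives the time, the measured TCP pose, the force and the opening at its end, in the units of the state.
- status.get_obs(): the state, without advancing time (a new reading comes with each control period).
- vision.read_camera(name): name is "side" or "top" or "wrist"; returns the picture (400x640x3 uint8, red, green, blue); there is no depth.
- vision.camera_params(name): a dict with "fovy" (degrees; the focal length in pixels is half the picture's height over the tangent of half this angle, whatever the lens; pixels are square), "cx", "cy" (the principal point, pixels), "eye" and "orientation" of the camera in the world; the wrist camera has in their place "tool_from_camera" (4x4, takes a point from camera to tool coordinates, whose origin is the TCP and whose axes are the flange's). Camera axes: x right, y down, z forward; pixel columns grow to the right and rows downward; lengths in m; the calibration is good to about 2 mm. The wrist camera is an equidistant fisheye: a pixel r from the principal point sees the ray r / f radians off the axis. A picture is of the moment at which its call begins: read the wrist's pose just before it. camera_params takes no time and is no camera call.
- workorder.sign_off(): hands the job in, once; it reports no verdict.
The state is a dict: "time_s": time; "qpos": joint angles; "joint_velocities": joint speeds; "effort": joint torques, N m; "tool_pos": TCP position; "tool_rot": TCP orientation; "force": force on the tool from outside, world axes, zero at the start; "wrist_torque": the same for the moment, N m; "grip_width": finger opening in m.
Only numpy, scipy, OpenCV 4.12 (cv2) and the standard library are available. Lean on these libraries where they do the work, as an engineer would, in place of code of your own. Each camera call takes 0.05 s, during which the arm holds its last target.

## Task

Take the bench brush and sweep every offcut off the mill's bed into the chip tray in front of it (only with the brush: the pieces have sharp edges, so no fingers on them), then stand the brush back on its mat, on its bristles. When the bed is clear, slide the spacer collar over the arbor and the sleeve blank on top of it, so that both sit flat. Then flip the guard cover on the control box right up so that it stays, press the start button fully in and shut the cover again; leave the other things on the bench where they are.

Things in the scene. Friction and masses are not known exactly. Their poses are not given: they have to be found in the camera images.
- mill: bench slotting mill (fixed); origin on the bench; x from tray to cutter head, y to the left seen from the tray. Flat steel bed 55 mm up, x = -85 (square front edge, open to the tray) to +113 mm, y = -122 to +122 mm; a lip 16 mm high closes its rear and sides. Chip tray in front: inside x = -188 to -88, y = -124 to +124 mm, floor 3 mm and rim 42 mm up
- arbor_foot (a point): foot of the arbor on the mill's bed, at x = +50, y = 0 mm of the mill: a plain upright steel shaft 23 mm in diameter, 52 mm high, its top 10 mm tapering to 12 mm. Behind it is the low cutter head: tip of the cutter (12 mm rod) 77 mm behind the arbor's axis, 30 mm above the bed; motor 68 mm wide, 64 mm above the bed at its top, from 128 mm behind
- brush: bench brush standing on its bristles: stiff bristle block 44 (x) x 64 (y) mm, 34 mm high, under a wooden back of the same plan, 16 mm thick, and above it a wooden bar handle on two posts; 96 mm high in all, about 0.22 kg. Origin at the middle of the bristle ends, z up, y along the bar. The bar's middle is 87 mm above the origin; it is 22 mm wide (x), 18 mm high, 62 mm long (y), with a free space of 28 mm under it and 42 mm between its posts. The bristles act as a firm block
- brush_mat: the brush's grey rubber mat on the bench (fixed), 120 (x) x 150 (y) x 4 mm; origin in the middle of its underside
- sleeve: sleeve blank to be milled: plain cream plastic ring standing on its end, 60 mm outside, 28 mm bore, 30 mm high, about 0.075 kg; origin in the middle of its underside, z along its bore; both ends are alike
- spacer: spacer collar: low aluminium ring lying flat, 56 mm outside, 28 mm bore, 18 mm thick, about 0.09 kg; origin in the middle of its underside, z along its bore; both faces are alike
- start_button (a joint): travel of the green start button, 0 out to 0.006 m fully down; spring, 5 N at the bottom, springs back
- start_button_top (a point): middle of the button's top when it is out, 18 mm above the box; button 28 mm in diameter, pressed straight down, in a flat round housing 44 mm in diameter and 12 mm high
- cover (a joint): angle of the hinged sheet-metal guard cover over the button: 0 shut, 1.85 rad fully open (at its stop, leaning backward). Moves easily; falls back shut when let go below about 1.1 rad, and stays open by its own weight past that
- cover_hinge (a point): middle of the cover's hinge axis, fixed on the control box, 6 mm above its top; the axis is its y, and -x points to the box's front. The grey box (fixed) is 150 x 110 x 55 mm, its front face 99 mm in front of the hinge. The cover is 60 mm wide, 86 mm long and reaches 32 mm above the axis, open at its front end
- cover_tab (a point): middle of the black finger tab on the cover's front end; 20 mm wide (y), 10 mm thick, sticking out 32 mm. Shut, it lies 100 mm in front of the hinge axis and 30 mm above it, and overhangs the box's front; it swings up and back about the hinge
- scrap1: cream plastic offcut: oblong chunk 36 x 24 x 24 mm, about 25 g, lying on the mill's bed at the start; origin in its middle; may be absent
- scrap2: cream plastic offcut: L-shaped chunk 32 x 30 x 24 mm, about 25 g, lying on the mill's bed at the start; origin in its middle; may be absent
- scrap3: cream plastic offcut: short round stub, 32 mm across and 24 mm high, about 25 g, lying on the mill's bed at the start; origin in its middle; may be absent
- scrap4: cream plastic offcut: stepped chunk 32 x 28 x 26 mm, about 25 g, lying on the mill's bed at the start; origin in its middle; may be absent
- scrap5: cream plastic offcut: piece of a thick curved wall, 42 x 18 x 24 mm, about 25 g, lying on the mill's bed at the start; origin in its middle; may be absent
- scrap6: cream plastic offcut: blocky chunk 30 x 28 x 28 mm, about 25 g, lying on the mill's bed at the start; origin in its middle; may be absent
- scrap7: cream plastic offcut: piece of a thick curved wall, 42 x 18 x 24 mm, about 25 g, lying on the mill's bed at the start; origin in its middle; may be absent
- test_block: cream plastic test block 50 x 40 x 60 mm; not part of the job; origin in the middle of its underside
- couplant: white bottle, 48 mm across, 130 mm high; not part of the job; origin in the middle of its underside
- transducer: small steel probe, 33 mm across, 42 mm high, standing; not part of the job; origin in the middle of its underside
- step_wedge: aluminium step wedge 72 x 25 x 36 mm; not part of the job; origin in the middle of its underside
- caliper: caliper lying flat, 200 mm long; not part of the job; origin at the middle of its beam
- screwdriver: screwdriver lying on the bench; not part of the job; origin under its middle
Not all that is in view belongs to the job. Leave any green look-alike of the brush alone.

How it is judged (in metres and radians):
On the way, in this order (a step that is already met when the one before it is completed fails the run):
1. every offcut lies in the chip tray (x of scrap1 in the frame of mill between -0.1935 and -0.086 m and y of scrap1 in the frame of mill between -0.127 and 0.127 m and z of each of scrap1, scrap2, scrap3, scrap4, scrap5, scrap6, scrap7 in the frame of mill below 0.053 m and x of scrap2 in the frame of mill between -0.1935 and -0.086 m and y of scrap2 in the frame of mill between -0.127 and 0.127 m and x of scrap3 in the frame of mill between -0.1935 and -0.086 m and y of scrap3 in the frame of mill between -0.127 and 0.127 m and x of scrap4 in the frame of mill between -0.1935 and -0.086 m and y of scrap4 in the frame of mill between -0.127 and 0.127 m and x of scrap5 in the frame of mill between -0.1935 and -0.086 m and y of scrap5 in the frame of mill between -0.127 and 0.127 m and x of scrap6 in the frame of mill between -0.1935 and -0.086 m and y of scrap6 in the frame of mill between -0.127 and 0.127 m and x of scrap7 in the frame of mill between -0.1935 and -0.086 m and y of scrap7 in the frame of mill between -0.127 and 0.127 m), for 0.2 s.
2. the spacer sits flat on the bed and the sleeve on the spacer, both over the arbor (horizontal distance between each of spacer, sleeve and arbor_foot below 0.004 m and ((z of spacer in the frame of arbor_foot below 0.004 m and angle between spacer's own z axis and vertical below 0.08 rad) or (z of spacer in the frame of arbor_foot below 0.022 m and angle between spacer's own z axis and vertical above 3.06 rad)) and ((z of sleeve in the frame of arbor_foot below 0.022 m and angle between sleeve's own z axis and vertical below 0.08 rad) or (z of sleeve in the frame of arbor_foot below 0.052 m and angle between sleeve's own z axis and vertical above 3.06 rad)) and height (world z) of sleeve above 0.067 m), for 0.2 s.
3. the start button is pressed in with the cover up (value of joint start_button above 0.0045 m and value of joint cover above 1.2 rad), for 0.05 s.
At the end, for the whole second after the job is handed in: all offcuts lie in the chip tray, below bed level; spacer on the bed and sleeve on it, over the arbor, within 0.08 rad and 4 mm; brush upright (0.12 rad) with its middle on the mat; button was pressed 4.5 mm in with the cover up beyond 1.2 rad, and is out; cover shut (under 0.1 rad); all at rest (all of step 1 and all of step 2 and x of brush in the frame of brush_mat between -0.055 and 0.055 m and y of brush in the frame of brush_mat between -0.07 and 0.07 m and angle between brush's own z axis and vertical below 0.12 rad and z of brush in the frame of brush_mat below 0.01 m and value of joint cover below 0.1 rad and value of joint start_button below 0.001 m and linear speed of each of brush, sleeve, spacer below 0.02 m/s); the robot touches nothing.
It fails at once if an offcut is pushed about with the sleeve or the spacer instead of the brush (contact force between any of sleeve, spacer and scrap1 above 1 N or contact force between any of sleeve, spacer and scrap2 above 1 N or contact force between any of sleeve, spacer and scrap3 above 1 N or contact force between any of sleeve, spacer and scrap4 above 1 N or contact force between any of sleeve, spacer and scrap5 above 1 N or contact force between any of sleeve, spacer and scrap6 above 1 N or contact force between any of sleeve, spacer and scrap7 above 1 N).
It fails at once if an offcut is touched by the fingers or the arm (contact force between any of the fingers, the arm and scrap1 above 0.5 N or contact force between any of the fingers, the arm and scrap2 above 0.5 N or contact force between any of the fingers, the arm and scrap3 above 0.5 N or contact force between any of the fingers, the arm and scrap4 above 0.5 N or contact force between any of the fingers, the arm and scrap5 above 0.5 N or contact force between any of the fingers, the arm and scrap6 above 0.5 N or contact force between any of the fingers, the arm and scrap7 above 0.5 N).
It fails at once if one of the other things on the bench is moved more than 40 mm (distance of any of test_block, couplant, transducer, step_wedge, caliper, screwdriver from where it was at the start of the episode above 0.04 m).
Of scrap1, scrap2, scrap3, scrap4, scrap5, scrap6, scrap7 only 4 to 7 are there at a start; the rules pass over those that are not, and their reading is None.
At some moment in a run one of sleeve, spacer may be knocked a few centimetres aside while the robot is not near it.
Once in a run the grip may slacken for a moment while it holds something.
It also fails if it takes over 208 s, if anything falls off the work surface, if the arm or the gripper's body presses on something with over 40 N, if the wrist force passes 120 N, or if a joint passes its speed limit or range.

## Working session

There is one attempt and no reset: what is moved stays moved. The work goes in short steps, Python scripts to look and compute and a tool call to move; the robot and the scene stay as the last step left them, time stands still between calls to the robot, and variables do not carry over. Pictures are saved under pics/ and viewed, and the job is handed in when it is done.

Besides the shell and the picture viewer there is one more tool, called after "Emit:" as a command line: name --argument value ..., lists and objects as JSON in quotes. step_arm: Moves the arm, as the interface text tells. Its arguments: {"type":"object","properties":{"series":{"type":"array"},"squeeze":{"type":"number"}},"required":["series"]}

```bash
ls; mkdir -p pics; python3 - <<'E'
from cell import status, vision
import cv2
o=status.get_obs()
for k,v in o.items(): print(k,v)
for n in ("side","top","wrist"):
    print(n,vision.camera_params(n))
    cv2.imwrite(f"pics/{n}0.png",vision.read_camera(n)[:,:,::-1])
E
```

```text
pics
time_s 0.0
qpos [69.73447113 18.43784162 -4.01546271 83.17658185  1.29483236 78.53927533
 -3.25954218]
joint_velocities [0.00280461 0.07309562 0.14502262 0.06009536 0.03143898 0.07602434
 0.11242205]
effort [-6.43280032e-05 -4.91282129e+01 -4.04140949e-01 -3.12525022e+01
 -6.39184099e-02  4.36723139e-02  2.02231736e-04]
tool_pos [ 0.23345035 -0.60598544  0.19816062]
tool_rot [-1.79891535e+02  5.63934876e-03  2.10756801e+01]
force [ 0.61431859 -0.56489652  0.11735098]
wrist_torque [ 0.00320634 -0.02692482  0.00910871]
grip_width 0.08672410152276464
side {'fovy': 47.284073092352465, 'cx': 320.4346140946079, 'cy': 198.69367024980252, 'eye': array([0.03750651, 0.64204196, 0.81898546]), 'orientation': array([-133.29683462,   -0.50879934, -143.30108539])}
top {'fovy': 42.395658689394466, 'cx': 308.7820207289507, 'cy': 201.45270462398298, 'eye': array([3.26143055e-01, 3.68313035e-04, 1.67790524e+00]), 'orientation': array([-173.73401232,    0.26378536,  -91.67253906])}
wrist {'fovy': 65.70646984690485, 'cx': 318.2629593299416, 'cy': 200.01678189759585, 'tool_from_camera': array([[-7.10115782e-04, -9.54829472e-01, -2.97153454e-01,
         8.18416097e-02],
       [ 9.99999571e-01, -5.01439908e-04, -7.78472780e-04,
        -3.58960941e-04],
       [ 5.94304152e-04, -2.97153880e-01,  9.54829419e-01,
        -1.86456800e-01],
       [ 0.00000000e+00,  0.00000000e+00,  0.00000000e+00,
         1.00000000e+00]])}
```

View pics/side0.png

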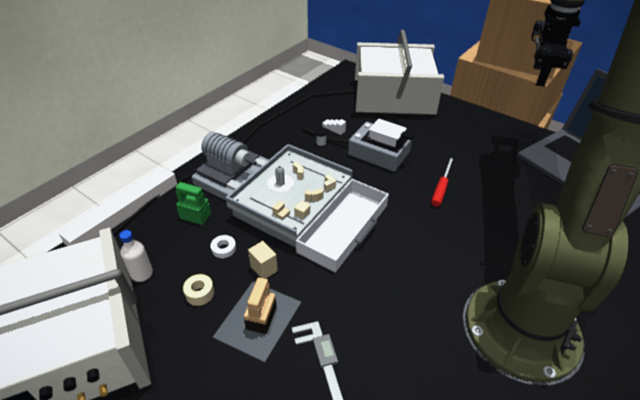

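View pics/top0.png

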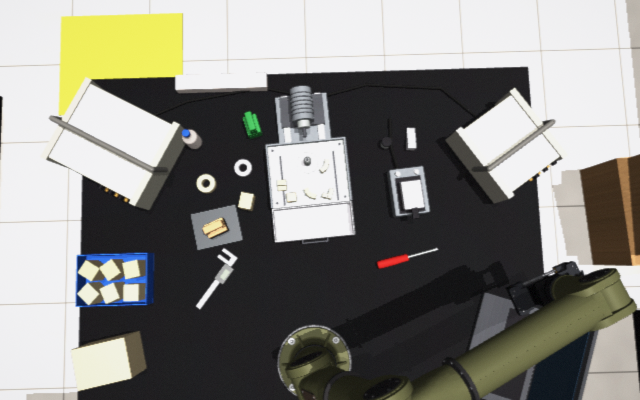

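View pics/wrist0.png

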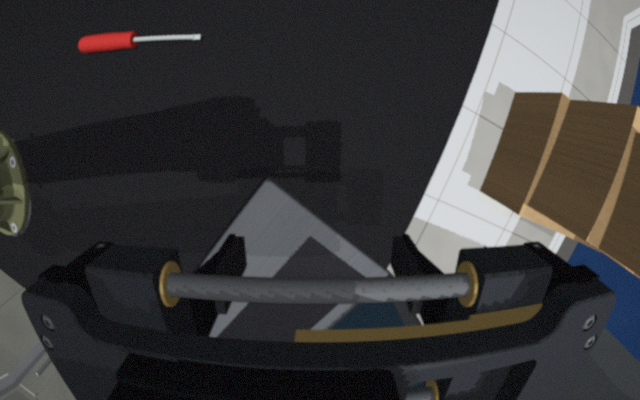

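The top view shows the mill at (310,180), the wooden brush at (215,228) on the grey mat, the spacer (white-grey ring) at (243,168), and the sleeve (cream ring) at (206,183). The control box is at (408,190). The green look-alike is at (252,124) and must be left alone. Next I'll set up helpers and enlarge.

```bash
cat > h.py <<'E'
from cell import status, vision
import numpy as np, cv2
from scipy.spatial.transform import Rotation as R
def rot(e): return R.from_euler('xyz',e,degrees=True).as_matrix()
def P(n):
    p=vision.camera_params(n); f=200/np.tan(np.radians(p['fovy']/2)); return p,f
def campose(n,obs=None):
    p,f=P(n)
    if n!='wrist': return rot(p['orientation']),np.array(p['eye'])
    o=obs or status.get_obs()
    T=np.array(p['tool_from_camera']); Rt=rot(o['tool_rot'])
    return Rt@T[:3,:3], Rt@T[:3,3]+np.array(o['tool_pos'])
def ray(n,u,v,obs=None):
    p,f=P(n); Rc,e=campose(n,obs); a,b=u-p['cx'],v-p['cy']
    if n=='wrist':
        r=np.hypot(a,b); t=r/f; d=np.array([np.sin(t)*a/max(r,1e-9),np.sin(t)*b/max(r,1e-9),np.cos(t)])
    else: d=np.array([a/f,b/f,1.])
    return e,Rc@d
def onz(n,u,v,z,obs=None):
    e,d=ray(n,u,v,obs); return e+d*(z-e[2])/d[2]
def proj(n,X,obs=None):
    p,f=P(n); Rc,e=campose(n,obs); c=Rc.T@(np.array(X)-e)
    if n=='wrist':
        s=np.hypot(c[0],c[1]); t=np.arctan2(s,c[2]); return p['cx']+f*t*c[0]/s,p['cy']+f*t*c[1]/s
    return p['cx']+f*c[0]/c[2],p['cy']+f*c[1]/c[2]
def tri(uv1,n1,uv2,n2):
    e1,d1=ray(n1,*uv1);e2,d2=ray(n2,*uv2)
    A=np.array([d1,-d2]).T; s=np.linalg.lstsq(A,e2-e1,rcond=None)[0]
    a=e1+s[0]*d1;b=e2+s[1]*d2; return (a+b)/2,np.linalg.norm(a-b)
def save(n,name,crop=None,k=1):
    o=status.get_obs(); im=vision.read_camera(n)[:,:,::-1].copy()
    cv2.imwrite(f'pics/{name}_raw.png',im)
    if crop: x0,x1,y0,y1=crop; im=im[y0:y1,x0:x1]
    cv2.imwrite(f'pics/{name}.png',cv2.resize(im,None,fx=k,fy=k,interpolation=cv2.INTER_CUBIC)); return o
E
python3 - <<'E'
import cv2
t=cv2.imread('pics/top0.png');s=cv2.imread('pics/side0.png')
cv2.imwrite('pics/t1.png',cv2.resize(t[80:250,180:350],None,fx=3.5,fy=3.5,interpolation=cv2.INTER_CUBIC))
cv2.imwrite('pics/t2.png',cv2.resize(t[110:230,360:450],None,fx=5,fy=5,interpolation=cv2.INTER_CUBIC))
cv2.imwrite('pics/s1.png',cv2.resize(s[100:360,170:420],None,fx=2.3,fy=2.3,interpolation=cv2.INTER_CUBIC))
E
```

```text
(no output)
```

View pics/t1.png

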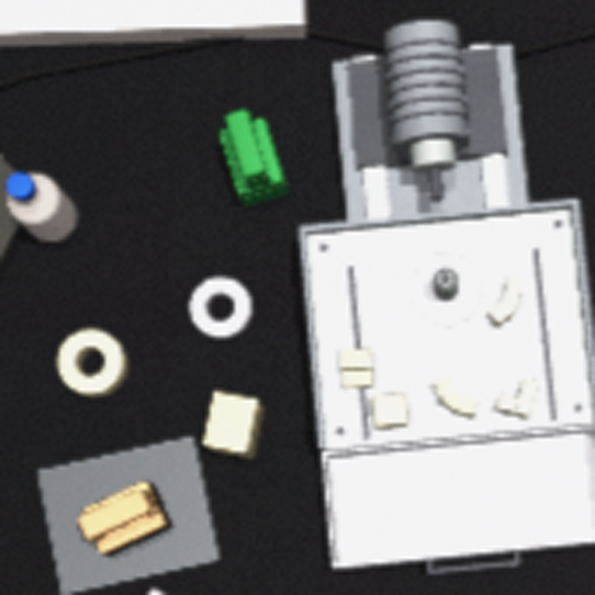

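View pics/t2.png

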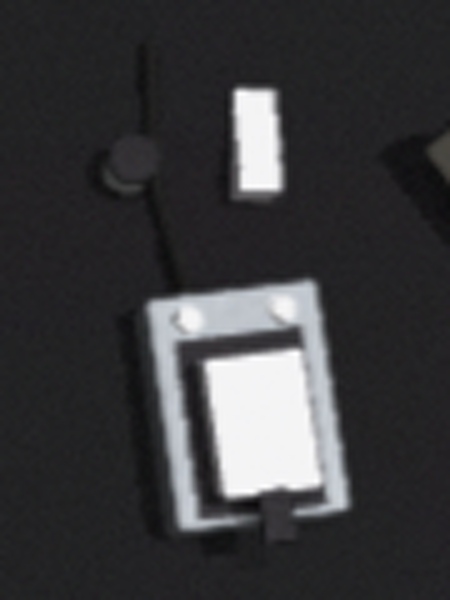

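View pics/s1.png

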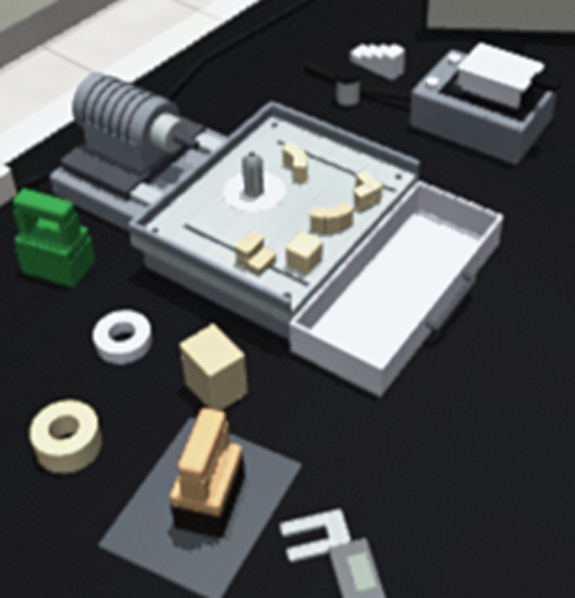

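Going by pixels in the full top view, the candidates are:
- **Brush:** the wooden one at (215,228) on the mat, or the green one at (252,124). The wooden one fits the description.
- **Sleeve:** the cream ring at (206,183), tall.
- **Spacer:** the aluminium ring at (243,168), low.
- **Offcuts:** five of them, on the bed.

The side crop confirms all of these. Now I'll measure.

```bash
python3 - <<'E'
from h import *
np.set_printoptions(precision=4,suppress=True)
c=lambda x,y:(180+x/3.5,80+y/3.5)
d=lambda x,y:(360+x/5,110+y/5)
s=lambda x,y:(170+x/2.3,100+y/2.3)
print('arbor top (z .107)',onz('top',*c(447,275),.104), tri(c(447,275),'top',s(252,157),'side'))
for nm,p,z in [('lipRL',(302,228),.071),('lipRR',(580,203),.071),('frontL',(318,450),.071),('trayFL',(333,567),.042),('trayBL',(326,458),.042)]:
    print(nm,onz('top',*c(*p),z))
t=cv2.imread('pics/top0.png'); hsv=cv2.cvtColor(t,cv2.COLOR_BGR2HSV)
# rings
g=t.min(axis=2)
for nm,box,z in [('spacer',(225,262,150,185),.018),('sleeve',(190,222,168,200),.030)]:
    x0,x1,y0,y1=box; m=(t[y0:y1,x0:x1].max(axis=2)>130).astype(np.uint8)
    cs,h=cv2.findContours(m,cv2.RETR_CCOMP,cv2.CHAIN_APPROX_NONE)
    for cc in cs:
        if cv2.contourArea(cc)>15:
            M=cv2.moments(cc);u,v=M['m10']/M['m00']+x0,M['m01']/M['m00']+y0
            print(nm,cv2.contourArea(cc),u,v,onz('top',u,v,z))
# mat
for nm,q,z in [('matTL',(38,470),.004),('matTR',(193,437),.004),('matBR',(218,558),.004),('matBL',(62,595),.004),
 ('barTL',(78,517),.100),('barTR',(152,480),.1),('barBL',(88,537),.1),('barBR',(160,500),.1)]:
    print(nm,onz('top',*c(*q),z))
for nm,q in [('stepped',(357,368)),('blocky',(392,408)),('curve1',(457,397)),('L',(517,398)),('curve2',(505,302))]:
    print(nm,onz('top',*c(*q),.079))
for nm,q,z in [('boxRL',(148,300),.055),('boxRR',(315,280),.055),('boxFR',(350,507),.055),('boxFL',(180,530),.055),('tab',(280,515),.091),('covRL',(203,358),.093),('covRR',(300,350),.093),('covFL',(228,498),.093),('covFR',(325,485),.093)]:
    print(nm,onz('top',*d(*q),z))
E
```

```text
arbor top (z .107) [0.6328 0.002  0.104 ] (array([0.6328, 0.0017, 0.1021]), np.float64(0.0009451696975811698))
lipRL [0.6865 0.1322 0.071 ]
lipRR [ 0.7019 -0.1206  0.071 ]
frontL [0.4838 0.122  0.071 ]
trayFL [0.38   0.1128 0.042 ]
trayBL [0.4792 0.117  0.042 ]
spacer 215.0 242.56279069767442 167.20542635658916 [0.6274 0.2154 0.018 ]
spacer 59.0 242.5 167.3135593220339 [0.627  0.2157 0.018 ]
sleeve 257.5 205.5229773462783 182.91326860841423 [0.5774 0.3344 0.03  ]
sleeve 59.0 205.5 182.6864406779661 [0.5781 0.3344 0.03  ]
matTL [0.4794 0.3882 0.004 ]
matTR [0.506  0.2434 0.004 ]
matBR [0.3927 0.2218 0.004 ]
matBL [0.3628 0.3665 0.004 ]
barTL [0.4283 0.3311 0.1   ]
barTR [0.4589 0.2659 0.1   ]
barBL [0.4106 0.3225 0.1   ]
barBR [0.4411 0.2591 0.1   ]
stepped [0.5557 0.0849 0.079 ]
blocky [0.5187 0.0545 0.079 ]
curve1 [ 0.5269 -0.0037  0.079 ]
L [ 0.5244 -0.0572  0.079 ]
curve2 [ 0.6115 -0.0493  0.079 ]
boxRL [ 0.5976 -0.2576  0.055 ]
boxRR [ 0.6073 -0.3645  0.055 ]
boxFR [ 0.4616 -0.3788  0.055 ]
boxFL [ 0.4502 -0.271   0.055 ]
tab [ 0.4549 -0.327   0.091 ]
covRL [ 0.5538 -0.284   0.093 ]
covRR [ 0.557  -0.3443  0.093 ]
covFL [ 0.4662 -0.2951  0.093 ]
covFR [ 0.4725 -0.3553  0.093 ]
```

Emit:
step_arm --series '[{"x": 0.02,"y": 0.02,"z": 0.05,"az": 4},{"x": 0.05,"y": 0.05,"z": 0.09,"az": 8},{"x": 0.08,"y": 0.09,"z": 0.12,"az": 12},{"x": 0.11,"y": 0.13,"z": 0.14,"az": 16},{"x": 0.14,"y": 0.17,"z": 0.15,"az": 20},{"x": 0.17,"y": 0.21,"z": 0.15,"az": 24},{"x": 0.2,"y": 0.25,"z": 0.15,"az": 28},{"x": 0.23,"y": 0.29,"z": 0.15,"az": 32},{"x": 0.26,"y": 0.33,"z": 0.15,"az": 36},{"x": 0.29,"y": 0.37,"z": 0.15,"az": 40},{"x": 0.31,"y": 0.41,"z": 0.15,"az": 45},{"x": 0.31,"y": 0.41,"z": 0.15,"az": 45,"claw": 100}]'

```text
invalid input
```

Emit:
step_arm --series '[{"ax": 0,"ay": 0,"az": 4,"x": 0.02,"y": 0.02,"z": 0.05,"claw": 100},{"ax": 0,"ay": 0,"az": 8,"x": 0.05,"y": 0.05,"z": 0.09,"claw": 100},{"ax": 0,"ay": 0,"az": 12,"x": 0.08,"y": 0.09,"z": 0.12,"claw": 100},{"ax": 0,"ay": 0,"az": 16,"x": 0.11,"y": 0.13,"z": 0.14,"claw": 100},{"ax": 0,"ay": 0,"az": 20,"x": 0.14,"y": 0.17,"z": 0.15,"claw": 100},{"ax": 0,"ay": 0,"az": 24,"x": 0.17,"y": 0.21,"z": 0.15,"claw": 100},{"ax": 0,"ay": 0,"az": 28,"x": 0.2,"y": 0.25,"z": 0.15,"claw": 100},{"ax": 0,"ay": 0,"az": 32,"x": 0.23,"y": 0.29,"z": 0.15,"claw": 100},{"ax": 0,"ay": 0,"az": 36,"x": 0.26,"y": 0.33,"z": 0.15,"claw": 100},{"ax": 0,"ay": 0,"az": 40,"x": 0.29,"y": 0.37,"z": 0.15,"claw": 100},{"ax": 0,"ay": 0,"az": 45,"x": 0.31,"y": 0.41,"z": 0.15,"claw": 100}]'

```text
time_s: 1.25
tool_pos: [0.534, -0.2131, 0.3489]
tool_rot: [-180.0, 0.0, 66.2]
force: [0.9, -0.5, 0.1]
grip_width: 0.0868
```

Emit:
step_arm --series '[{"ax": 0,"ay": 0,"az": 4,"x": 0,"y": 0.045,"z": 0,"claw": 100},{"ax": 0,"ay": 0,"az": 8,"x": 0,"y": 0.09,"z": 0,"claw": 100},{"ax": 0,"ay": 0,"az": 12,"x": 0,"y": 0.135,"z": 0,"claw": 100},{"ax": 0,"ay": 0,"az": 17,"x": 0,"y": 0.18,"z": 0,"claw": 100},{"ax": 0,"ay": 0,"az": 22,"x": -0.01,"y": 0.225,"z": 0,"claw": 100},{"ax": 0,"ay": 0,"az": 27,"x": -0.02,"y": 0.27,"z": 0,"claw": 100},{"ax": 0,"ay": 0,"az": 32,"x": -0.04,"y": 0.315,"z": -0.01,"claw": 100},{"ax": 0,"ay": 0,"az": 37,"x": -0.06,"y": 0.36,"z": -0.03,"claw": 100},{"ax": 0,"ay": 0,"az": 42,"x": -0.08,"y": 0.4,"z": -0.05,"claw": 100},{"ax": 0,"ay": 0,"az": 46,"x": -0.095,"y": 0.445,"z": -0.07,"claw": 100},{"ax": 0,"ay": 0,"az": 49,"x": -0.109,"y": 0.492,"z": -0.08,"claw": 100},{"ax": 0,"ay": 0,"az": 49,"x": -0.109,"y": 0.492,"z": -0.08,"claw": 100}]'

```text
time_s: 2.45
tool_pos: [0.4191, 0.2839, 0.2681]
tool_rot: [-179.9, -0.2, 115.8]
force: [0.0, 0.6, 0.5]
grip_width: 0.0872
```

```bash
python3 - <<'E'
from h import *
o=save('wrist','w1'); o=status.get_obs(); print(o['tool_pos'],o['tool_rot'],o['qpos'])
E
```

```text
[0.42109353 0.28128568 0.26854794] [-1.79930557e+02 -7.02302249e-02  1.15540129e+02] [ 16.36154663   1.73564541 -53.47673752  95.26699206   1.31982347
  83.75545096 -11.70730311]
```

View pics/w1.png

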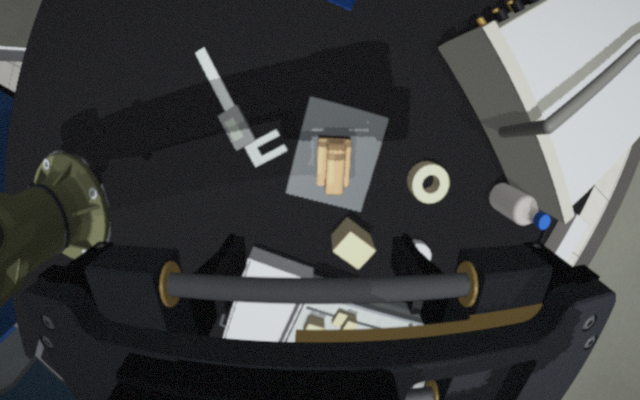

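```bash
python3 - <<'E'
from h import *
im=cv2.imread('pics/w1_raw.png')
cv2.imwrite('pics/w1c.png',cv2.resize(im[90:220,270:400],None,fx=4.5,fy=4.5,interpolation=cv2.INTER_CUBIC))
E
```

```text
(no output)
```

View pics/w1c.png

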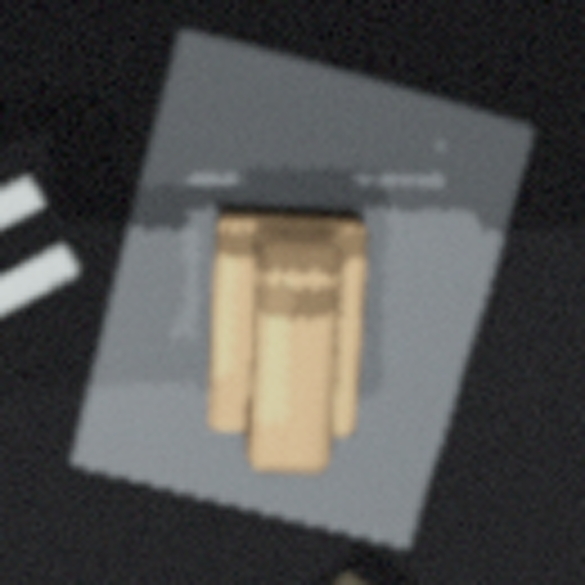

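```bash
python3 - <<'E'
from h import *
np.set_printoptions(precision=4,suppress=True)
o=dict(tool_pos=[0.42109,0.28129,0.26855],tool_rot=[-179.93,-.07,115.54])
c=lambda x,y:(270+x/4.5,90+y/4.5)
near=onz('wrist',*c(291,468),.1,o);far=onz('wrist',*c(299,240),.1,o)
print(near,far,np.linalg.norm(near-far),np.degrees(np.arctan2(far[1]-near[1],far[0]-near[0])))
for q in [(258,300),(334,300),(252,460),(330,460)]: print(onz('wrist',*c(*q),.1,o))
# back front/rear corners z .054 (on mat)
B=[onz('wrist',*c(*q),.054,o) for q in [(217,215),(367,220),(208,428),(357,435)]]
print(np.array(B), np.mean(B,axis=0))
M=[onz('wrist',*c(*q),.004,o) for q in [(182,28),(534,128),(410,550),(70,463)]]
print(np.array(M),np.mean(M,axis=0))
print(status.get_obs()['tool_pos'])
E
```

```text
[0.4471 0.2714 0.1   ] [0.4222 0.3267 0.1   ] 0.06067653726210603 114.26615325372458
[0.4195 0.3081 0.1   ]
[0.4372 0.3166 0.1   ]
[0.4368 0.2689 0.1   ]
[0.4555 0.2778 0.1   ]
[[0.4024 0.3193 0.054 ]
 [0.442  0.3369 0.054 ]
 [0.4273 0.2609 0.054 ]
 [0.4683 0.2782 0.054 ]] [0.435  0.2988 0.054 ]
[[0.3683 0.3648 0.004 ]
 [0.4845 0.3866 0.004 ]
 [0.514  0.2401 0.004 ]
 [0.3956 0.2181 0.004 ]] [0.4406 0.3024 0.004 ]
[0.4211 0.2813 0.2685]
```

Emit:
step_arm --series '[{"ax": 0,"ay": 0,"az": -1,"x": 0.014,"y": 0.015,"z": -0.02,"claw": 100},{"ax": 0,"ay": 0,"az": -1,"x": 0.014,"y": 0.015,"z": -0.06,"claw": 100},{"ax": 0,"ay": 0,"az": -1,"x": 0.014,"y": 0.015,"z": -0.1,"claw": 100},{"ax": 0,"ay": 0,"az": -1,"x": 0.014,"y": 0.015,"z": -0.12,"claw": 100},{"ax": 0,"ay": 0,"az": -1,"x": 0.014,"y": 0.015,"z": -0.12,"claw": 100},{"ax": 0,"ay": 0,"az": -1,"x": 0.014,"y": 0.015,"z": -0.12,"claw": 100}]'

```text
time_s: 3.1
tool_pos: [0.439, 0.2917, 0.1499]
tool_rot: [180.0, 0.0, 114.0]
force: [-0.1, 0.4, 0.0]
grip_width: 0.0869
```

```bash
python3 - <<'E'
from h import *
o=save('wrist','w2',(220,430,80,290),2.8); print(o['tool_pos'],o['tool_rot'],o['qpos'],o['force'])
E
```

```text
[0.43897401 0.29170028 0.14990327] [1.79981358e+02 3.25923151e-03 1.13977309e+02] [ 12.87284206  10.48467987 -53.89827361 102.87309288   8.9492222
  71.10276168 -19.50484028] [-0.09228468  0.36515695  0.03371817]
```

View pics/w2.png

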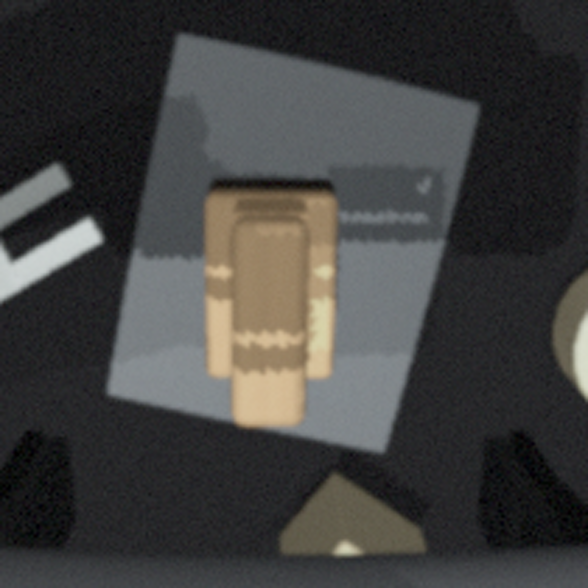

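```bash
python3 - <<'E'
from h import *
np.set_printoptions(precision=4,suppress=True)
o=status.get_obs()
c=lambda x,y:(220+x/2.8,80+y/2.8)
a=[onz('wrist',*c(*q),.1,o) for q in [(238,222),(303,222),(234,424),(304,424)]]
print(np.array(a),np.mean(a,axis=0), np.degrees(np.arctan2(*(a[0]+a[1]-a[2]-a[3])[[1,0]])), o['tool_pos'])
E
```

```text
[[0.413  0.3263 0.1   ]
 [0.4294 0.3336 0.1   ]
 [0.4357 0.2703 0.1   ]
 [0.4547 0.2787 0.1   ]] [0.4332 0.3022 0.1   ] 113.44094453343274 [0.4394 0.2923 0.1507]
```

Emit:
step_arm --series '[{"ax": 0,"ay": 0,"az": -0.5,"x": -0.005,"y": 0.008,"z": 0,"claw": 100},{"ax": 0,"ay": 0,"az": -0.5,"x": -0.005,"y": 0.008,"z": -0.03,"claw": 100},{"ax": 0,"ay": 0,"az": -0.5,"x": -0.005,"y": 0.008,"z": -0.05,"claw": 100},{"ax": 0,"ay": 0,"az": -0.5,"x": -0.005,"y": 0.008,"z": -0.07,"claw": 100},{"ax": 0,"ay": 0,"az": -0.5,"x": -0.005,"y": 0.008,"z": -0.07,"claw": 100},{"ax": 0,"ay": 0,"az": -0.5,"x": -0.005,"y": 0.008,"z": -0.07,"claw": 100}]'

```text
time_s: 3.75
tool_pos: [0.4334, 0.3013, 0.0805]
tool_rot: [179.9, -0.0, 113.6]
force: [-0.5, 0.7, 0.2]
grip_width: 0.0869
```

Emit:
step_arm --series '[{"ax": 0,"ay": 0,"az": 0,"x": 0,"y": 0,"z": 0,"claw": 0},{"ax": 0,"ay": 0,"az": 0,"x": 0,"y": 0,"z": 0,"claw": 0},{"ax": 0,"ay": 0,"az": 0,"x": 0,"y": 0,"z": 0,"claw": 0},{"ax": 0,"ay": 0,"az": 0,"x": 0,"y": 0,"z": 0,"claw": 0},{"ax": 0,"ay": 0,"az": 0,"x": 0,"y": 0,"z": 0,"claw": 0},{"ax": 0,"ay": 0,"az": 0,"x": 0,"y": 0,"z": 0,"claw": 0},{"ax": 0,"ay": 0,"az": 0,"x": 0,"y": 0,"z": 0,"claw": 0},{"ax": 0,"ay": 0,"az": 0,"x": 0,"y": 0,"z": 0,"claw": 0}]' --squeeze 50

```text
time_s: 4.55
tool_pos: [0.4331, 0.3004, 0.0792]
tool_rot: [-180.0, 0.0, 113.6]
force: [-0.8, 0.3, 0.3]
grip_width: 0.0308
```

Emit:
step_arm --series '[{"ax": 0,"ay": 0,"az": 0,"x": 0,"y": 0,"z": 0,"claw": 0},{"ax": 0,"ay": 0,"az": 0,"x": 0,"y": 0,"z": 0,"claw": 0},{"ax": 0,"ay": 0,"az": 0,"x": 0,"y": 0,"z": 0,"claw": 0},{"ax": 0,"ay": 0,"az": 0,"x": 0,"y": 0,"z": 0,"claw": 0}]' --squeeze 50

```text
time_s: 4.95
tool_pos: [0.4331, 0.3004, 0.0793]
tool_rot: [180.0, 0.0, 113.6]
force: [-0.4, -0.1, -1.1]
grip_width: 0.0029
```

```bash
python3 - <<'E'
from h import *
o=save('wrist','w3',(220,430,80,290),2.8); save('side','s3',(170,420,180,380),2.8); print(o['tool_pos'],o['grip_width'])
E
```

```text
[0.43313903 0.30040186 0.07928015] 0.0028513330705273524
```

View pics/w3.png

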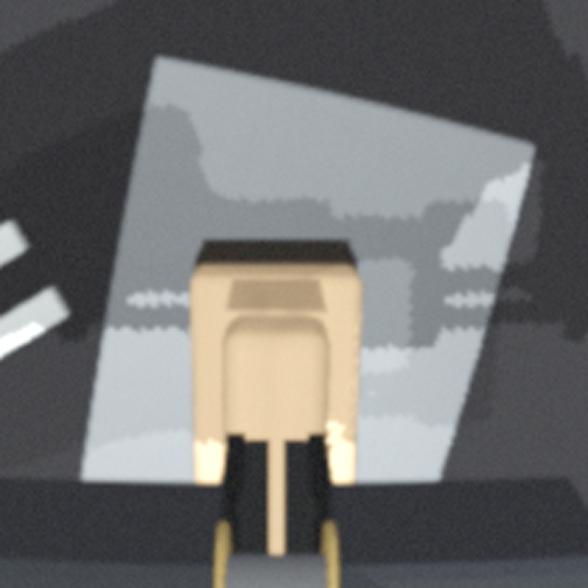

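View pics/s3.png

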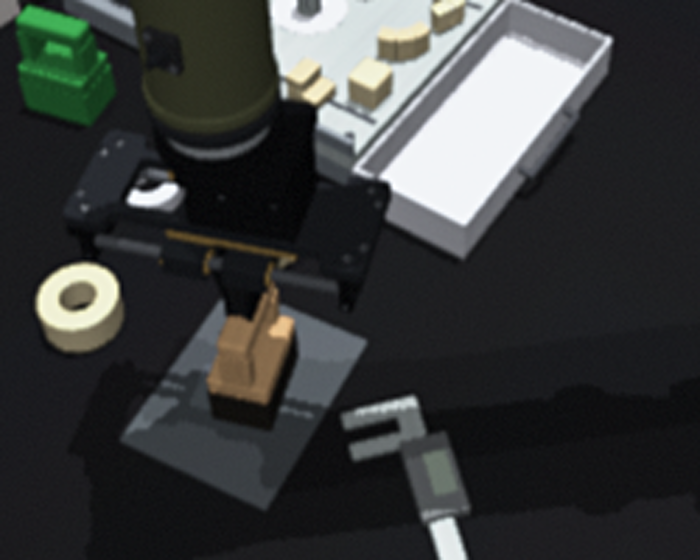

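```bash
python3 - <<'E'
from h import *
np.set_printoptions(precision=4,suppress=True)
o=status.get_obs(); Rt=rot(o['tool_rot']);t=np.array(o['tool_pos'])
for q in [(0,0,.008),(0,0,0),(0,0,-.011),(0,.012,.008),(.0095,0,.008),(0,0,-.03)]:
    u=proj('wrist',t+Rt@np.array(q),o); print(q,u,'crop',(u[0]-220)*2.8,(u[1]-80)*2.8)
    
c=lambda x,y:(220+x/2.8,80+y/2.8)
for z in (.1,.12):
  print(z,[onz('wrist',*c(*q),z,o) for q in [(228,325),(326,325)]])
print(vision.camera_params('wrist'))
E
```

```text
(0, 0, 0.008) (np.float64(318.52954948288317), np.float64(230.8226895600279)) crop 275.88273855207285 422.3035307680781
(0, 0, 0) (np.float64(318.53860474832084), np.float64(235.56214895629387)) crop 275.90809329529833 435.5740170776228
(0, 0, -0.011) (np.float64(318.5521105130362), np.float64(242.6627878319238)) crop 275.9459094365014 455.4558059293866
(0, 0.012, 0.008) (np.float64(336.13871762326863), np.float64(230.77744710311353)) crop 325.18840934515214 422.17685188871786
(0.0095, 0, 0.008) (np.float64(318.523703321135), np.float64(217.77088796916019)) crop 275.8663692991779 385.7584863136485
(0, 0, -0.03) (np.float64(318.5787940204513), np.float64(256.80618694925454)) crop 276.02062325726365 495.0573234579127
0.1 [array([0.4111, 0.327 , 0.1   ]), array([0.429 , 0.3348, 0.1   ])]
0.12 [array([0.4097, 0.3329, 0.12  ]), array([0.4255, 0.3398, 0.12  ])]
{'fovy': 65.70646984690485, 'cx': 318.2629593299416, 'cy': 200.01678189759585, 'tool_from_camera': array([[-0.0007, -0.955 , -0.2965,  0.0823],
       [ 1.    , -0.0007, -0.0003, -0.0001],
       [ 0.0001, -0.2965,  0.955 , -0.1865],
       [ 0.    ,  0.    ,  0.    ,  1.    ]])}
```

```bash
python3 - <<'E'
from h import *
o=status.get_obs(); Rt=rot(o['tool_rot']);t=np.array(o['tool_pos'])
im=cv2.imread('pics/s3_raw.png')
pts={}
x0,y0,k=220,250,8
big=cv2.resize(im[y0:y0+75,x0:x0+100],None,fx=k,fy=k,interpolation=cv2.INTER_CUBIC)
for q,col in [((0,0,.008),(0,0,255)),((0,0,-.011),(255,0,0)),((0,0,-.03),(0,255,0))]:
    u=proj('side',t+Rt@np.array(q)); print(q,u)
    cv2.circle(big,(int((u[0]-x0)*k),int((u[1]-y0)*k)),4,col,-1)
for X in [(.4113,.3270,.1),(.4547,.2787,.1),(.433,.3025,.1)]:
    u=proj('side',X); cv2.circle(big,(int((u[0]-x0)*k),int((u[1]-y0)*k)),4,(255,255,0),-1)
cv2.imwrite('pics/s3b.png',big)
E
```

```text
(0, 0, 0.008) (np.float64(258.5492751217279), np.float64(298.74261579071924))
(0, 0, -0.011) (np.float64(257.7120411841027), np.float64(292.98287445463023))
(0, 0, -0.03) (np.float64(256.84935983600127), np.float64(287.04806794806734))
```

View pics/s3b.png

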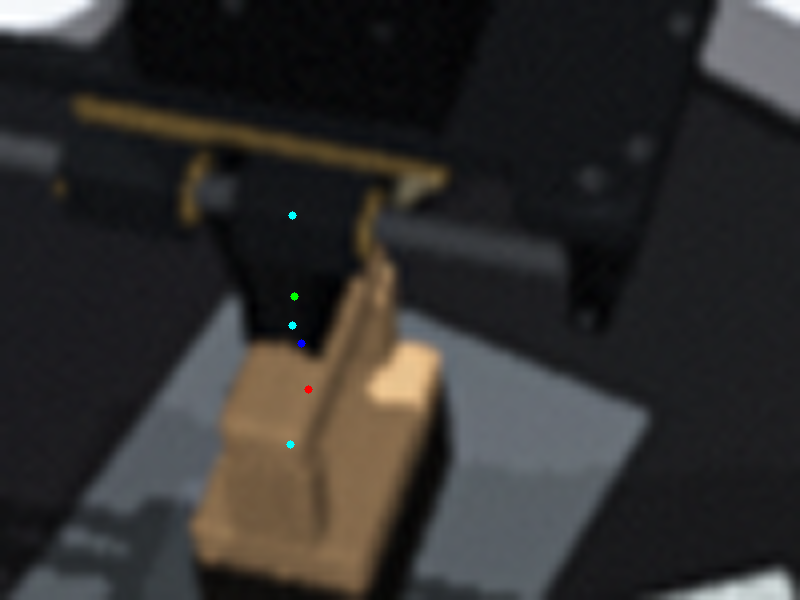

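```bash
python3 - <<'E'
from h import *
o=dict(tool_pos=[.43897,.2917,.1499],tool_rot=[179.98,0,113.977]); Rt=rot(o['tool_rot']);t=np.array(o['tool_pos'])
im=cv2.imread('pics/w2_raw.png')
x0,y0,k=200,190,4
big=cv2.resize(im[y0:y0+100,x0:x0+240],None,fx=3.3,fy=3.3,interpolation=cv2.INTER_CUBIC);k=3.3
big=cv2.convertScaleAbs(big,alpha=2.5,beta=10)
for z,col in [(.008,(0,0,255)),(-.011,(255,0,0)),(-.03,(0,255,0))]:
  for y in (-.0435,.0435):
   for x in (-.0095,.0095):
    u=proj('wrist',t+Rt@np.array((x,y,z)),o)
    cv2.circle(big,(int((u[0]-x0)*k),int((u[1]-y0)*k)),3,col,-1)
cv2.imwrite('pics/w2b.png',big)
E
```

```text
(no output)
```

View pics/w2b.png

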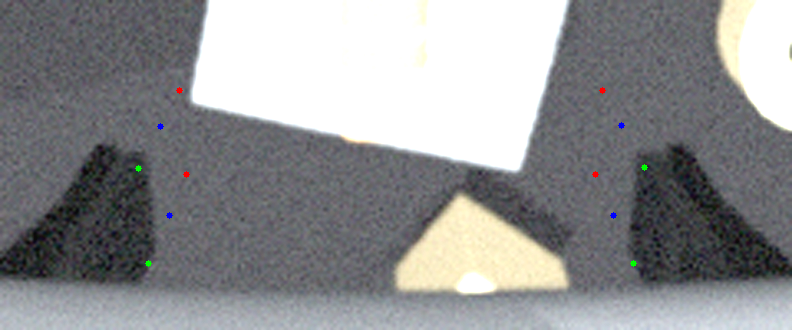

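The fingers closed to 2.9 mm above the bar. Both views put the fingertips about 23 mm *behind* the reported TCP, where they should be 8 mm ahead, so the bar (top at z 0.100) was never between them. The correction is tip z = reported z + 0.023. I'll open, go down 30 mm and regrip.

Emit:
step_arm --series '[{"ax": 0,"ay": 0,"az": 0,"x": 0,"y": 0,"z": 0.01,"claw": 70},{"ax": 0,"ay": 0,"az": 0,"x": 0,"y": 0,"z": 0.01,"claw": 70},{"ax": 0,"ay": 0,"az": 0,"x": 0,"y": 0,"z": 0.01,"claw": 70},{"ax": 0,"ay": 0,"az": 0,"x": 0,"y": 0,"z": 0.01,"claw": 70},{"ax": 0,"ay": 0,"az": 0,"x": 0,"y": 0,"z": 0.01,"claw": 70},{"ax": 0,"ay": 0,"az": 0,"x": 0,"y": 0,"z": 0.01,"claw": 70},{"ax": 0,"ay": 0,"az": 0,"x": 0,"y": 0,"z": 0.01,"claw": 70},{"ax": 0,"ay": 0,"az": 0,"x": 0,"y": 0,"z": 0.01,"claw": 70},{"ax": 0,"ay": 0,"az": 0,"x": 0,"y": 0,"z": -0.005,"claw": 70},{"ax": 0,"ay": 0,"az": 0,"x": 0,"y": 0,"z": -0.02,"claw": 70},{"ax": 0,"ay": 0,"az": 0,"x": 0,"y": 0,"z": -0.03,"claw": 70},{"ax": 0,"ay": 0,"az": 0,"x": 0,"y": 0,"z": -0.03,"claw": 70}]'

```text
time_s: 6.25
tool_pos: [0.4314, 0.2994, 0.0468]
tool_rot: [-179.7, -0.0, 113.6]
force: [0.9, -0.3, 0.2]
grip_width: 0.0607
```

Emit:
step_arm --series '[{"ax": 0,"ay": 0,"az": 0,"x": 0,"y": 0,"z": 0,"claw": 0},{"ax": 0,"ay": 0,"az": 0,"x": 0,"y": 0,"z": 0,"claw": 0},{"ax": 0,"ay": 0,"az": 0,"x": 0,"y": 0,"z": 0,"claw": 0},{"ax": 0,"ay": 0,"az": 0,"x": 0,"y": 0,"z": 0,"claw": 0},{"ax": 0,"ay": 0,"az": 0,"x": 0,"y": 0,"z": 0,"claw": 0},{"ax": 0,"ay": 0,"az": 0,"x": 0,"y": 0,"z": 0,"claw": 0},{"ax": 0,"ay": 0,"az": 0,"x": 0,"y": 0,"z": 0,"claw": 0},{"ax": 0,"ay": 0,"az": 0,"x": 0,"y": 0,"z": 0,"claw": 0}]' --squeeze 50

```text
time_s: 7.05
tool_pos: [0.4332, 0.3004, 0.0494]
tool_rot: [180.0, 0.0, 113.6]
force: [-0.2, -0.2, 1.5]
grip_width: 0.0213
```

```bash
python3 - <<'E'
from h import *
o=save('wrist','w4',(220,430,80,290),2.8); save('side','s4',(210,330,240,340),6); print(o['tool_pos'],o['grip_width'],o['force'])
E
```

```text
[0.43322615 0.30035559 0.04944222] 0.02134457237551278 [-0.20259916 -0.19074     1.53228835]
```

View pics/s4.png

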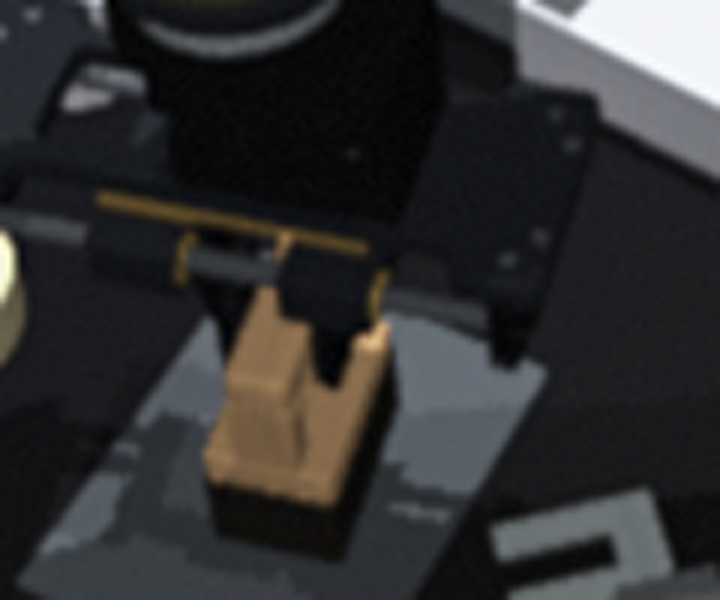

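Emit:
step_arm --series '[{"ax": 0,"ay": 0,"az": 0,"x": 0,"y": 0,"z": 0.03,"claw": 0},{"ax": 0,"ay": 0,"az": 0,"x": 0,"y": 0,"z": 0.07,"claw": 0},{"ax": 0,"ay": 0,"az": 0,"x": 0,"y": 0,"z": 0.11,"claw": 0},{"ax": 0,"ay": 0,"az": -2,"x": 0.02,"y": -0.03,"z": 0.13,"claw": 0},{"ax": 0,"ay": 0,"az": -4,"x": 0.045,"y": -0.065,"z": 0.135,"claw": 0},{"ax": 0,"ay": 0,"az": -6,"x": 0.07,"y": -0.1,"z": 0.135,"claw": 0},{"ax": 0,"ay": 0,"az": -8,"x": 0.095,"y": -0.135,"z": 0.135,"claw": 0},{"ax": 0,"ay": 0,"az": -10,"x": 0.12,"y": -0.17,"z": 0.135,"claw": 0},{"ax": 0,"ay": 0,"az": -12,"x": 0.145,"y": -0.205,"z": 0.135,"claw": 0},{"ax": 0,"ay": 0,"az": -14,"x": 0.17,"y": -0.24,"z": 0.135,"claw": 0},{"ax": 0,"ay": 0,"az": -16,"x": 0.19,"y": -0.275,"z": 0.135,"claw": 0},{"ax": 0,"ay": 0,"az": -18,"x": 0.21,"y": -0.31,"z": 0.135,"claw": 0}]' --squeeze 55

```text
time_s: 8.35
tool_pos: [0.6434, -0.0112, 0.1832]
tool_rot: [-179.9, -0.0, 95.5]
force: [0.3, 0.8, -1.2]
grip_width: 0.0214
```

Emit:
step_arm --series '[{"ax": 0,"ay": 0,"az": -2.4,"x": 0.021,"y": -0.045,"z": 0,"claw": 0},{"ax": 0,"ay": 0,"az": -2.4,"x": 0.021,"y": -0.045,"z": 0,"claw": 0},{"ax": 0,"ay": 0,"az": -2.4,"x": 0.021,"y": -0.045,"z": 0,"claw": 0},{"ax": 0,"ay": 0,"az": -2.4,"x": 0.021,"y": -0.045,"z": 0,"claw": 0}]'

```text
time_s: 8.75
tool_pos: [0.6635, -0.0529, 0.1836]
tool_rot: [-179.9, -0.1, 93.3]
force: [-0.0, 0.8, -3.1]
grip_width: 0.0215
```

```bash
python3 - <<'E'
from h import *
o=save('wrist','w5',(160,480,60,300),2.5); save('side','s5',(170,420,100,300),2.8); print(o['tool_pos'],o['tool_rot'],o['grip_width'],o['force'])
E
```

```text
[ 0.6635439  -0.05293055  0.18359538] [-1.79937580e+02 -8.87643749e-02  9.32725403e+01] 0.021467190097266095 [-0.01162267  0.83179365 -3.13935607]
```

View pics/w5.png

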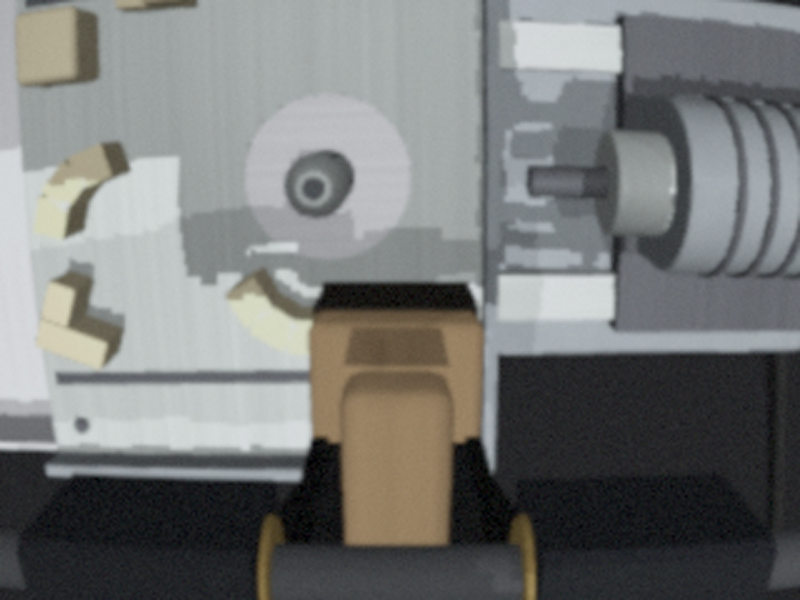

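View pics/s5.png

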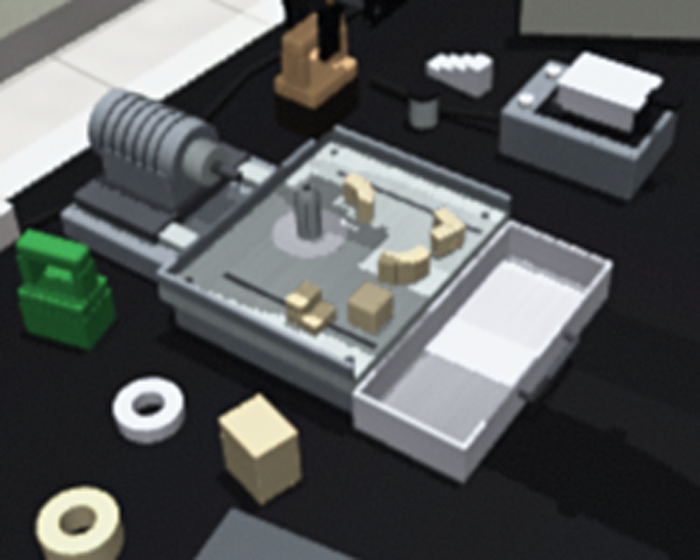

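```bash
cat >> h.py <<'E'
TH=np.radians(3.2); ARB=np.array([.6328,.0018])
def mill(X):
    d=np.array(X)[:2]-ARB; c,s=np.cos(TH),np.sin(TH); return np.array([c*d[0]+s*d[1]+.05,-s*d[0]+c*d[1]])
def world(x,y):
    c,s=np.cos(TH),np.sin(TH); x=x-.05; return ARB+np.array([c*x-s*y,s*x+c*y])
E
python3 - <<'E'
from h import *
np.set_printoptions(precision=4,suppress=True)
o=status.get_obs()
c=lambda x,y:(160+x/2.5,60+y/2.5)
f=lambda x,y,z:onz('wrist',*c(x,y),z,o)
print('arbor',f(328,175,.055),f(312,187,.107))
for nm,q,z in [('rearlip top near',(493,460),.071),('rearlip bed',(482,20),.055),('rearlip bed2',(480,200),.055),('frontedge',(20,100),.055),('frontedge2',(33,300),.055)]:
    X=f(*q,z);print(nm,X,mill(X))
for nm,q in [('curve2 a',(230,292)),('curve2 b',(312,315)),('curve2 c',(285,350)),('L',(80,325)),('c1',(75,190)),('block',(45,42))]:
    X=f(*q,.079);print(nm,mill(X))
print('brush bristle end',[mill(f(*q,.138)) for q in [(322,288),(474,290)]])
print('tcp mill',mill(o['tool_pos']))
E
```

```text
arbor [0.6324 0.0047 0.055 ] [0.6315 0.0044 0.107 ]
rearlip top near [ 0.7085 -0.1101  0.071 ] [ 0.1193 -0.1159]
rearlip bed [0.6907 0.072  0.055 ] [0.1117 0.0668]
rearlip bed2 [ 0.6949 -0.002   0.055 ] [ 0.1118 -0.0072]
frontedge [0.4949 0.0359 0.055 ] [-0.0858  0.0417]
frontedge2 [ 0.4991 -0.0539  0.055 ] [-0.0866 -0.0482]
curve2 a [ 0.0124 -0.0404]
curve2 b [ 0.0447 -0.0498]
curve2 c [ 0.0335 -0.0642]
L [-0.0532 -0.0535]
c1 [-0.0503  0.0023]
block [-0.0613  0.063 ]
brush bristle end [array([ 0.0546, -0.0258]), array([ 0.1016, -0.0264])]
tcp mill [ 0.0778 -0.0559]
```

Emit:
step_arm --series '[{"ax": 0,"ay": 0,"az": 0,"x": 0,"y": 0,"z": -0.04,"claw": 0},{"ax": 0,"ay": 0,"az": 0,"x": 0,"y": 0,"z": -0.07,"claw": 0},{"ax": 0,"ay": 0,"az": 0,"x": 0,"y": 0,"z": -0.08,"claw": 0},{"ax": 0,"ay": 0,"az": 0,"x": 0,"y": 0,"z": -0.08,"claw": 0},{"ax": 0,"ay": 0,"az": 0,"x": 0,"y": 0,"z": -0.08,"claw": 0}]'

```text
time_s: 9.35
tool_pos: [0.6651, -0.0539, 0.1059]
tool_rot: [179.9, 0.0, 93.2]
force: [-0.1, 0.0, -2.4]
grip_width: 0.0214
```

Emit:
step_arm --series '[{"ax": 0,"ay": 0,"az": 0,"x": 0,"y": 0,"z": -0.003,"claw": 0},{"ax": 0,"ay": 0,"az": 0,"x": -0.012,"y": -0.0007,"z": -0.003,"claw": 0},{"ax": 0,"ay": 0,"az": 0,"x": -0.03,"y": -0.0017,"z": -0.003,"claw": 0},{"ax": 0,"ay": 0,"az": 0,"x": -0.048,"y": -0.0027,"z": -0.003,"claw": 0},{"ax": 0,"ay": 0,"az": 0,"x": -0.066,"y": -0.0037,"z": -0.003,"claw": 0},{"ax": 0,"ay": 0,"az": 0,"x": -0.084,"y": -0.0047,"z": -0.003,"claw": 0},{"ax": 0,"ay": 0,"az": 0,"x": -0.1,"y": -0.0056,"z": -0.003,"claw": 0},{"ax": 0,"ay": 0,"az": 0,"x": -0.115,"y": -0.0064,"z": -0.003,"claw": 0},{"ax": 0,"ay": 0,"az": 0,"x": -0.13,"y": -0.0073,"z": -0.003,"claw": 0},{"ax": 0,"ay": 0,"az": 0,"x": -0.143,"y": -0.008,"z": -0.003,"claw": 0},{"ax": 0,"ay": 0,"az": 0,"x": -0.156,"y": -0.0087,"z": -0.003,"claw": 0},{"ax": 0,"ay": 0,"az": 0,"x": -0.156,"y": -0.0087,"z": -0.003,"claw": 0}]'

```text
time_s: 10.55
tool_pos: [0.5075, -0.0636, 0.1022]
tool_rot: [180.0, 0.1, 93.2]
force: [-0.2, 0.4, -1.4]
grip_width: 0.0214
```

```bash
python3 - <<'E'
from h import *
o=save('wrist','w6',(160,480,60,300),2.5); save('side','s6',(170,420,100,300),2.8); print(o['tool_pos'],o['tool_rot'],o['grip_width'],o['force'],mill(o['tool_pos']))
E
```

```text
[ 0.50746786 -0.06357753  0.10218273] [1.79961386e+02 1.15211410e-01 9.31655586e+01] 0.021421221581392928 [-0.15895406  0.36336868 -1.362734  ] [-0.07878619 -0.05827936]
```

View pics/s6.png

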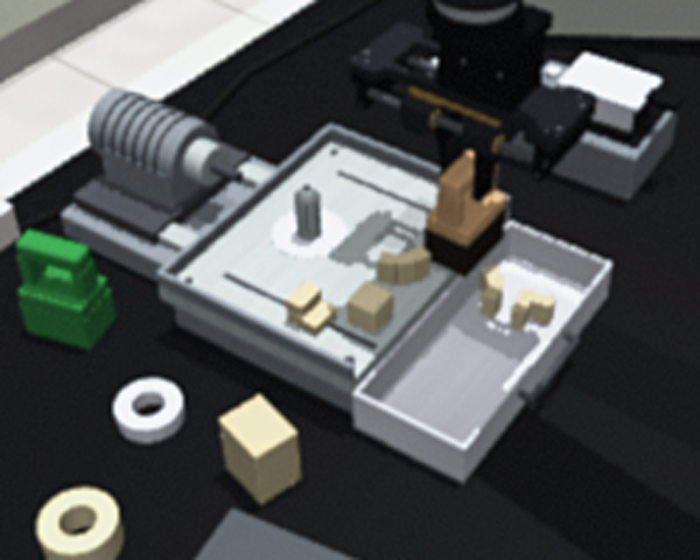

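View pics/w6.png

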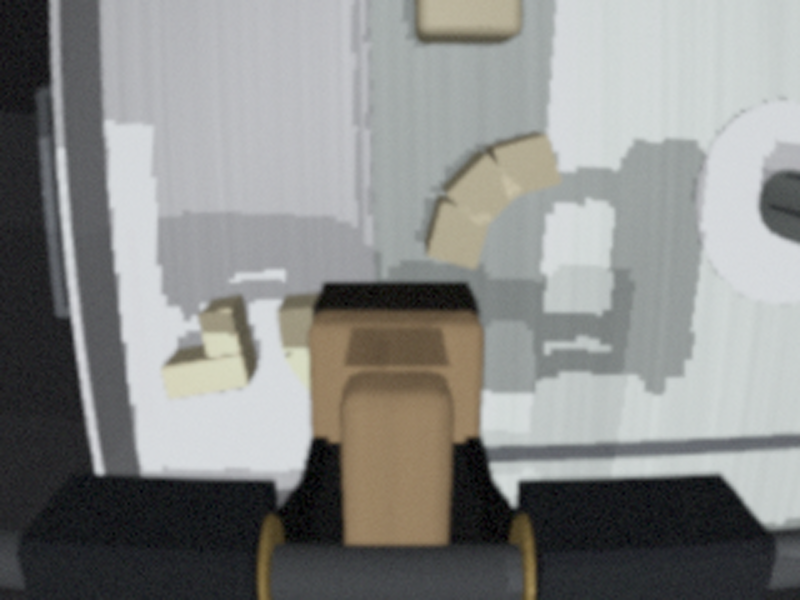

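Emit:
step_arm --series '[{"ax": 0,"ay": 0,"az": 0,"x": 0,"y": 0,"z": 0.03,"claw": 0},{"ax": 0,"ay": 0,"az": 0,"x": 0,"y": 0,"z": 0.055,"claw": 0},{"ax": 0,"ay": 0,"az": 0,"x": 0.03,"y": 0.02,"z": 0.055,"claw": 0},{"ax": 0,"ay": 0,"az": 0,"x": 0.06,"y": 0.045,"z": 0.055,"claw": 0},{"ax": 0,"ay": 0,"az": 0,"x": 0.083,"y": 0.064,"z": 0.055,"claw": 0},{"ax": 0,"ay": 0,"az": 0,"x": 0.083,"y": 0.064,"z": 0.05,"claw": 0},{"ax": 0,"ay": 0,"az": 0,"x": 0.083,"y": 0.064,"z": 0.02,"claw": 0},{"ax": 0,"ay": 0,"az": 0,"x": 0.083,"y": 0.064,"z": 0.0,"claw": 0},{"ax": 0,"ay": 0,"az": 0,"x": 0.083,"y": 0.064,"z": 0.0,"claw": 0}]'

```text
time_s: 11.55
tool_pos: [0.5911, 0.0005, 0.1]
tool_rot: [-179.9, -0.0, 93.2]
force: [0.1, -0.2, -1.6]
grip_width: 0.0214
```

Emit:
step_arm --series '[{"ax": 0,"ay": 0,"az": 0,"x": -0.012,"y": -0.0007,"z": 0,"claw": 0},{"ax": 0,"ay": 0,"az": 0,"x": -0.028,"y": -0.0016,"z": 0,"claw": 0},{"ax": 0,"ay": 0,"az": 0,"x": -0.044,"y": -0.0025,"z": 0,"claw": 0},{"ax": 0,"ay": 0,"az": 0,"x": -0.058,"y": -0.0032,"z": 0,"claw": 0},{"ax": 0,"ay": 0,"az": 0,"x": -0.07,"y": -0.0039,"z": 0,"claw": 0},{"ax": 0,"ay": 0,"az": 0,"x": -0.082,"y": -0.0046,"z": 0,"claw": 0},{"ax": 0,"ay": 0,"az": 0,"x": -0.088,"y": -0.0049,"z": 0,"claw": 0},{"ax": 0,"ay": 0,"az": 0,"x": -0.088,"y": -0.0049,"z": 0,"claw": 0}]'

```text
time_s: 12.35
tool_pos: [0.5024, -0.0046, 0.1015]
tool_rot: [180.0, 0.1, 93.1]
force: [0.8, -0.3, -1.6]
grip_width: 0.0214
```

```bash
python3 - <<'E'
from h import *
o=save('wrist','w7',(160,480,60,300),2.5); save('side','s7',(170,420,100,300),2.8); print(o['tool_pos'],o['tool_rot'],o['grip_width'],o['force'],mill(o['tool_pos']))
E
```

```text
[ 0.50243805 -0.00462623  0.10150198] [1.79987744e+02 6.94000637e-02 9.31462061e+01] 0.021388619579045542 [ 0.79667962 -0.33506538 -1.64911485] [-0.0805174   0.00086079]
```

View pics/s7.png

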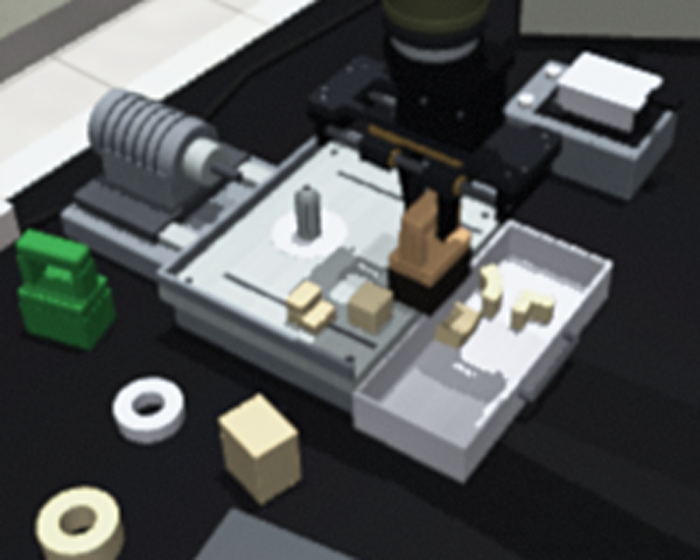

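View pics/w7.png

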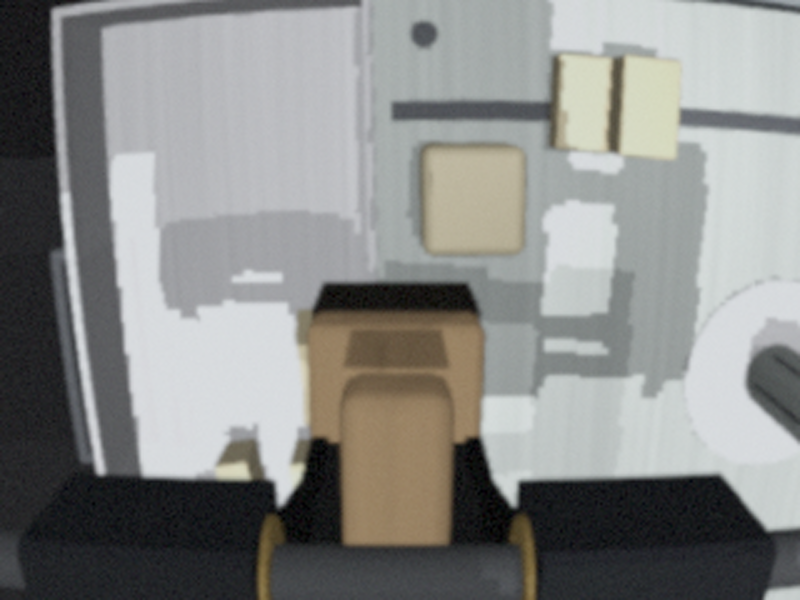

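Emit:
step_arm --series '[{"ax": 0,"ay": 0,"az": 0,"x": 0,"y": 0,"z": 0.03,"claw": 0},{"ax": 0,"ay": 0,"az": 0,"x": 0,"y": 0,"z": 0.055,"claw": 0},{"ax": 0,"ay": 0,"az": 0,"x": 0.035,"y": 0.025,"z": 0.055,"claw": 0},{"ax": 0,"ay": 0,"az": 0,"x": 0.07,"y": 0.055,"z": 0.055,"claw": 0},{"ax": 0,"ay": 0,"az": 0,"x": 0.108,"y": 0.083,"z": 0.055,"claw": 0},{"ax": 0,"ay": 0,"az": 0,"x": 0.108,"y": 0.083,"z": 0.05,"claw": 0},{"ax": 0,"ay": 0,"az": 0,"x": 0.108,"y": 0.083,"z": 0.02,"claw": 0},{"ax": 0,"ay": 0,"az": 0,"x": 0.108,"y": 0.083,"z": 0.001,"claw": 0},{"ax": 0,"ay": 0,"az": 0,"x": 0.108,"y": 0.083,"z": 0.001,"claw": 0}]'

```text
time_s: 13.35
tool_pos: [0.6101, 0.0786, 0.0999]
tool_rot: [-179.8, -0.0, 93.2]
force: [0.1, 0.2, -1.4]
grip_width: 0.021
```

Emit:
step_arm --series '[{"ax": 0,"ay": 0,"az": 0,"x": -0.012,"y": -0.0007,"z": 0,"claw": 0},{"ax": 0,"ay": 0,"az": 0,"x": -0.028,"y": -0.0016,"z": 0,"claw": 0},{"ax": 0,"ay": 0,"az": 0,"x": -0.044,"y": -0.0025,"z": 0,"claw": 0},{"ax": 0,"ay": 0,"az": 0,"x": -0.058,"y": -0.0032,"z": 0,"claw": 0},{"ax": 0,"ay": 0,"az": 0,"x": -0.07,"y": -0.0039,"z": 0,"claw": 0},{"ax": 0,"ay": 0,"az": 0,"x": -0.082,"y": -0.0046,"z": 0,"claw": 0},{"ax": 0,"ay": 0,"az": 0,"x": -0.094,"y": -0.0053,"z": 0,"claw": 0},{"ax": 0,"ay": 0,"az": 0,"x": -0.106,"y": -0.0059,"z": 0,"claw": 0},{"ax": 0,"ay": 0,"az": 0,"x": -0.114,"y": -0.0064,"z": 0,"claw": 0},{"ax": 0,"ay": 0,"az": 0,"x": -0.114,"y": -0.0064,"z": 0,"claw": 0}]'

```text
time_s: 14.35
tool_pos: [0.4963, 0.0721, 0.1024]
tool_rot: [180.0, 0.1, 93.2]
force: [0.3, -0.6, -1.8]
grip_width: 0.0209
```

```bash
python3 - <<'E'
from h import *
o=save('wrist','w8',(160,480,60,300),2.5); save('side','s8',(170,420,100,300),2.8); print(o['tool_pos'],o['tool_rot'],o['grip_width'],o['force'],mill(o['tool_pos']))
E
```

```text
[0.49631083 0.07213744 0.10243586] [1.79996963e+02 6.79411100e-02 9.31723014e+01] 0.02091013175436955 [ 0.32332733 -0.6320066  -1.75589145] [-0.08235001  0.0778468 ]
```

View pics/s8.png

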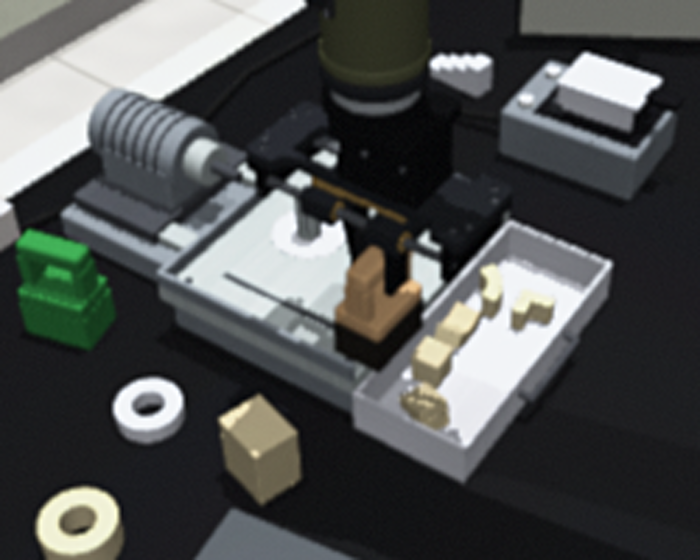

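View pics/w8.png

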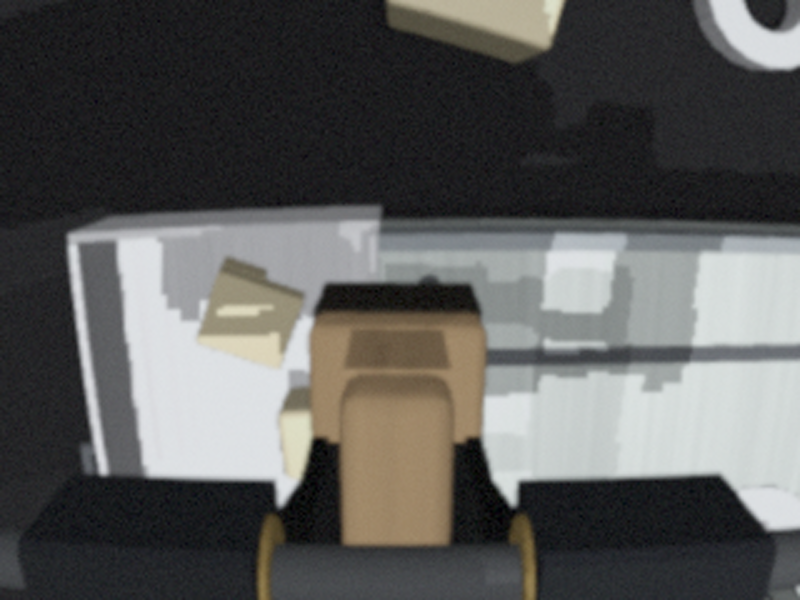

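Emit:
step_arm --series '[{"ax": 0,"ay": 0,"az": 0,"x": 0,"y": 0,"z": 0.04,"claw": 0},{"ax": 0,"ay": 0,"az": 0,"x": 0,"y": 0,"z": 0.08,"claw": 0},{"ax": 0,"ay": 0,"az": 3,"x": 0,"y": 0.03,"z": 0.08,"claw": 0},{"ax": 0,"ay": 0,"az": 6,"x": -0.005,"y": 0.065,"z": 0.08,"claw": 0},{"ax": 0,"ay": 0,"az": 9,"x": -0.015,"y": 0.1,"z": 0.08,"claw": 0},{"ax": 0,"ay": 0,"az": 12,"x": -0.025,"y": 0.135,"z": 0.08,"claw": 0},{"ax": 0,"ay": 0,"az": 15,"x": -0.035,"y": 0.17,"z": 0.08,"claw": 0},{"ax": 0,"ay": 0,"az": 18,"x": -0.045,"y": 0.2,"z": 0.08,"claw": 0},{"ax": 0,"ay": 0,"az": 20,"x": -0.057,"y": 0.229,"z": 0.08,"claw": 0},{"ax": 0,"ay": 0,"az": 20,"x": -0.057,"y": 0.229,"z": 0.06,"claw": 0},{"ax": 0,"ay": 0,"az": 20,"x": -0.057,"y": 0.229,"z": 0.03,"claw": 0},{"ax": 0,"ay": 0,"az": 20,"x": -0.057,"y": 0.229,"z": 0.03,"claw": 0}]'

```text
time_s: 15.65
tool_pos: [0.4382, 0.3, 0.129]
tool_rot: [-179.6, -0.0, 113.2]
force: [-0.4, -0.6, -3.0]
grip_width: 0.0215
```

```bash
python3 - <<'E'
from h import *
o=save('wrist','w9',(160,480,60,300),2.5); save('side','s9',(170,420,100,340),2.5);save('top','t9',(180,350,80,250),3.5); print(o['tool_pos'],o['tool_rot'],o['grip_width'],o['force'])
E
```

```text
[0.43817489 0.29995456 0.12899277] [-1.79624051e+02 -1.12679340e-02  1.13205684e+02] 0.02148942773584166 [-0.40033708 -0.63878626 -2.99015263]
```

View pics/s9.png

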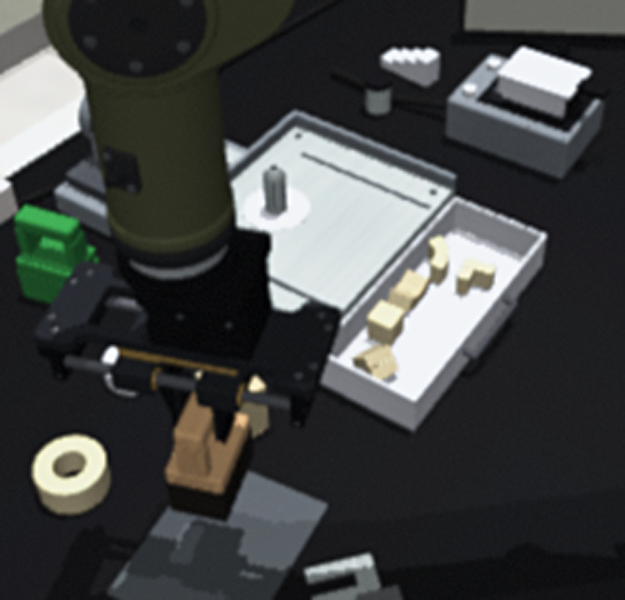

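View pics/t9.png

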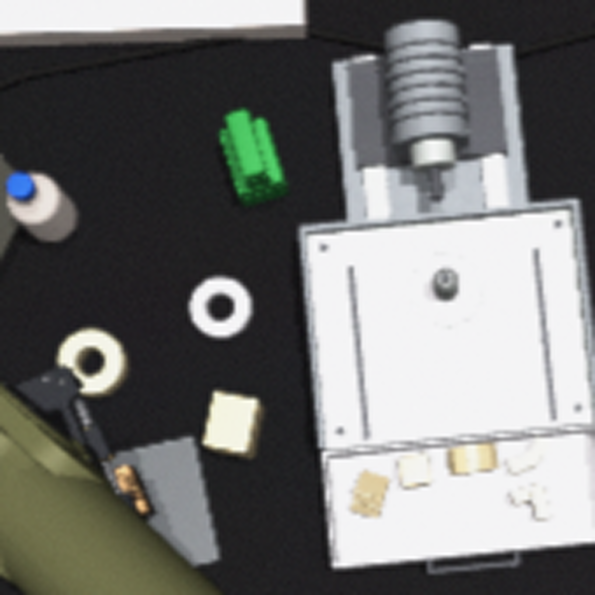

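View pics/w9.png

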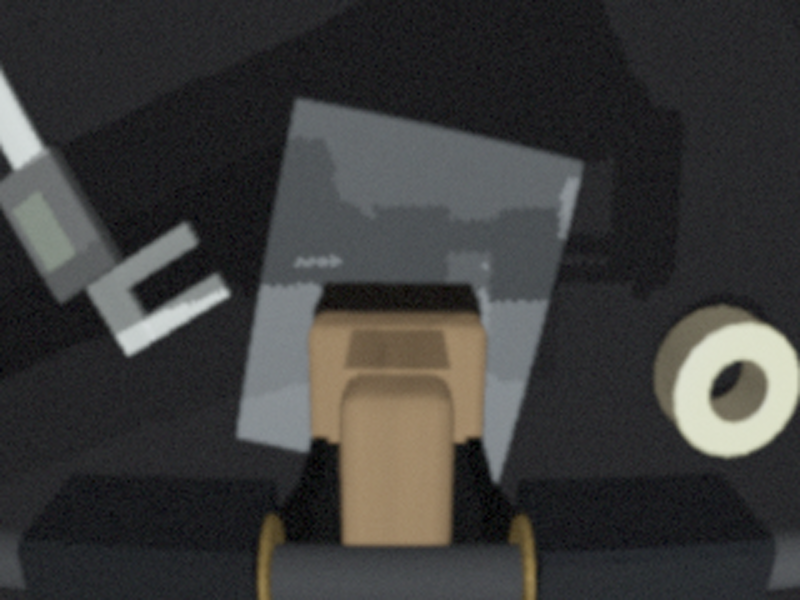

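Emit:
step_arm --series '[{"ax": 0,"ay": 0,"az": 0,"x": 0,"y": 0.002,"z": -0.03,"claw": 0},{"ax": 0,"ay": 0,"az": 0,"x": 0,"y": 0.002,"z": -0.05,"claw": 0},{"ax": 0,"ay": 0,"az": 0,"x": 0,"y": 0.002,"z": -0.065,"claw": 0},{"ax": 0,"ay": 0,"az": 0,"x": 0,"y": 0.002,"z": -0.076,"claw": 0},{"ax": 0,"ay": 0,"az": 0,"x": 0,"y": 0.002,"z": -0.076,"claw": 0},{"ax": 0,"ay": 0,"az": 0,"x": 0,"y": 0.002,"z": -0.076,"claw": 0}]'

```text
time_s: 16.4
tool_pos: [0.4407, 0.3039, 0.0571]
tool_rot: [179.9, -0.0, 113.2]
force: [0.2, 0.6, -2.4]
grip_width: 0.0212
```

```bash
python3 - <<'E'
from h import *
for i in range(2):
  o=save('side','s10',(210,330,240,340),6); print(o['tool_pos'],o['tool_rot'],o['grip_width'],o['force'])
E
```

```text
[0.44067937 0.30389256 0.05706674] [ 1.79929823e+02 -1.76810456e-02  1.13169700e+02] 0.02119079839080323 [ 0.20323142  0.63986028 -2.4295116 ]
[0.44087612 0.30396441 0.05730047] [ 1.79898706e+02 -1.09771260e-02  1.13166150e+02] 0.02142569605866553 [ 0.06613183 -0.65230186 -1.63991031]
```

View pics/s10.png

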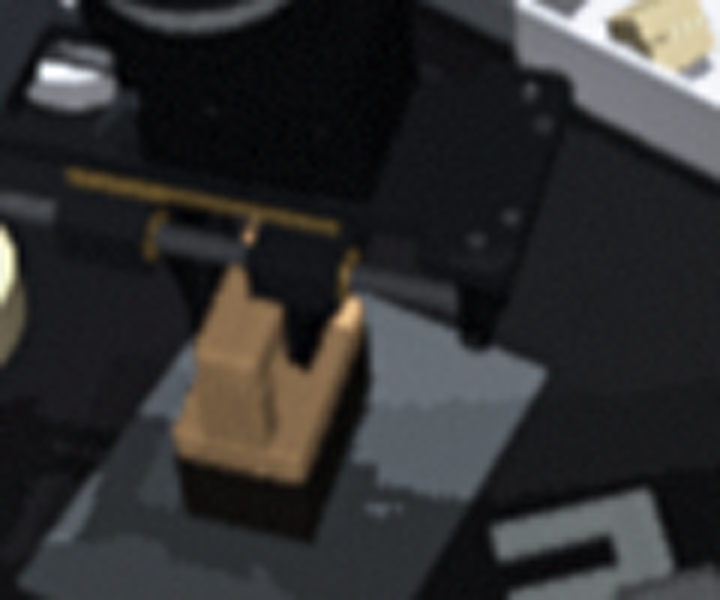

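Still about 7 mm up (force is the brush's weight). Lower further, gently.

Emit:
step_arm --series '[{"ax": 0,"ay": 0,"az": 0,"x": -0.001,"y": 0,"z": -0.003,"claw": 0},{"ax": 0,"ay": 0,"az": 0,"x": -0.001,"y": 0,"z": -0.006,"claw": 0},{"ax": 0,"ay": 0,"az": 0,"x": -0.001,"y": 0,"z": -0.007,"claw": 0},{"ax": 0,"ay": 0,"az": 0,"x": -0.001,"y": 0,"z": -0.007,"claw": 0}]'

```text
time_s: 16.9
tool_pos: [0.439, 0.3033, 0.0491]
tool_rot: [-180.0, 0.0, 113.2]
force: [0.3, -1.0, -2.1]
grip_width: 0.0216
```

Emit:
step_arm --series '[{"ax": 0,"ay": 0,"az": 0,"x": 0,"y": 0,"z": -0.001,"claw": 0},{"ax": 0,"ay": 0,"az": 0,"x": 0,"y": 0,"z": -0.0015,"claw": 0},{"ax": 0,"ay": 0,"az": 0,"x": 0,"y": 0,"z": -0.0015,"claw": 0}]'

```text
time_s: 17.2
tool_pos: [0.4391, 0.3034, 0.0477]
tool_rot: [180.0, 0.0, 113.2]
force: [-0.6, -0.1, -2.4]
grip_width: 0.0213
```

Emit:
step_arm --series '[{"ax": 0,"ay": 0,"az": 0,"x": 0,"y": 0,"z": -0.001,"claw": 0},{"ax": 0,"ay": 0,"az": 0,"x": 0,"y": 0,"z": -0.002,"claw": 0},{"ax": 0,"ay": 0,"az": 0,"x": 0,"y": 0,"z": -0.002,"claw": 0}]'

```text
time_s: 17.5
tool_pos: [0.4396, 0.3036, 0.047]
tool_rot: [180.0, 0.0, 113.2]
force: [-1.6, -1.7, 6.2]
grip_width: 0.0215
```

```bash
python3 - <<'E'
from h import *
for i in range(2):
  o=save('side','s11',(210,330,240,340),6); print(o['tool_pos'],o['tool_rot'],o['grip_width'],o['force'])
E
```

```text
[0.43963305 0.30359074 0.04695186] [1.79958783e+02 4.26114136e-02 1.13162992e+02] 0.021481212128665293 [-1.59501923 -1.73194312  6.20412958]
[0.43960935 0.30359927 0.04695559] [1.79956221e+02 4.31844970e-02 1.13166314e+02] 0.021301712199012796 [-1.94109405 -1.87657851  6.56324563]
```

View pics/s11.png

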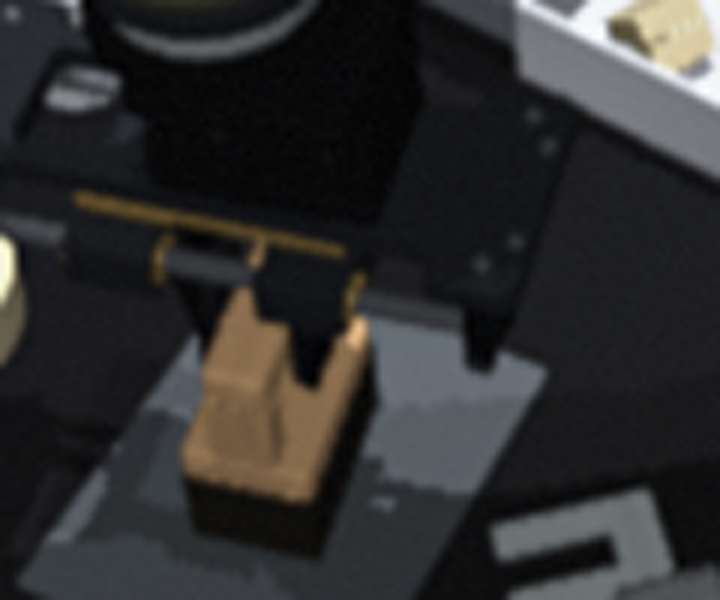

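Emit:
step_arm --series '[{"ax": 0,"ay": 0,"az": 0,"x": 0,"y": 0,"z": 0,"claw": 70},{"ax": 0,"ay": 0,"az": 0,"x": 0,"y": 0,"z": 0,"claw": 70},{"ax": 0,"ay": 0,"az": 0,"x": 0,"y": 0,"z": 0,"claw": 70},{"ax": 0,"ay": 0,"az": 0,"x": 0,"y": 0,"z": 0,"claw": 70},{"ax": 0,"ay": 0,"az": 0,"x": 0,"y": 0,"z": 0,"claw": 70},{"ax": 0,"ay": 0,"az": 0,"x": 0,"y": 0,"z": 0.02,"claw": 90},{"ax": 0,"ay": 0,"az": 0,"x": 0,"y": 0,"z": 0.05,"claw": 90},{"ax": 0,"ay": 0,"az": 0,"x": 0,"y": 0,"z": 0.09,"claw": 90},{"ax": 0,"ay": 0,"az": 0,"x": 0,"y": 0,"z": 0.13,"claw": 90},{"ax": 0,"ay": 0,"az": -4,"x": 0.03,"y": -0.02,"z": 0.15,"claw": 90},{"ax": 0,"ay": 0,"az": -8,"x": 0.07,"y": -0.04,"z": 0.16,"claw": 90},{"ax": 0,"ay": 0,"az": -12,"x": 0.11,"y": -0.06,"z": 0.16,"claw": 90}]'

```text
time_s: 18.8
tool_pos: [0.5515, 0.2431, 0.2083]
tool_rot: [179.7, 0.0, 101.0]
force: [-0.1, 1.1, 0.0]
grip_width: 0.0783
```

```bash
python3 - <<'E'
from h import *
o=save('side','s12',(170,420,100,350),2.4); print(o['tool_pos'],o['tool_rot'],o['grip_width'],o['force'])
o=save('top','t12',(180,350,80,250),3.5)
o=save('wrist','w12');print(o['tool_pos'],o['tool_rot'])
E
```

```text
[0.55152501 0.24314462 0.20833261] [1.79726185e+02 3.87610664e-02 1.01022160e+02] 0.07833326151313123 [-0.11794148  1.07889706  0.04146667]
[0.55523164 0.23716583 0.20475054] [1.79937032e+02 8.37090256e-02 1.00495778e+02]
```

View pics/s12.png

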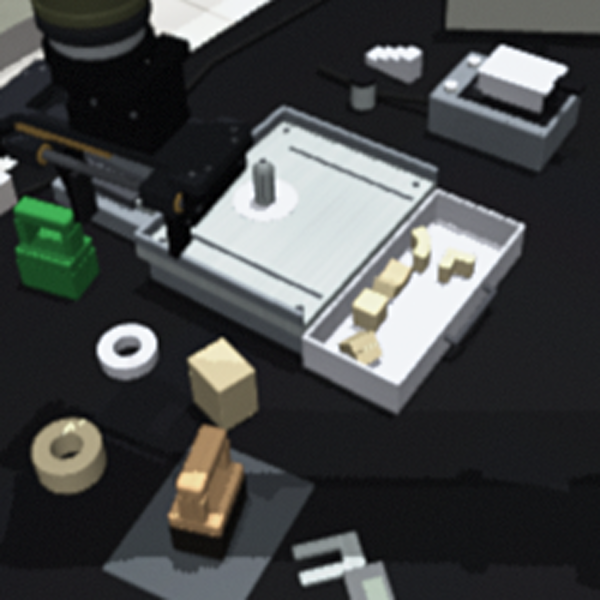

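View pics/w12.png

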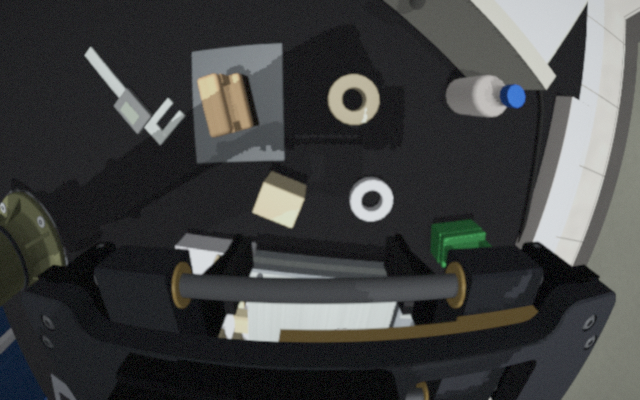

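Emit:
step_arm --series '[{"ax": 0,"ay": 0,"az": -7,"x": 0.015,"y": -0.005,"z": 0,"claw": 95},{"ax": 0,"ay": 0,"az": -14,"x": 0.03,"y": -0.01,"z": -0.01,"claw": 95},{"ax": 0,"ay": 0,"az": -21,"x": 0.045,"y": -0.015,"z": -0.02,"claw": 95},{"ax": 0,"ay": 0,"az": -28,"x": 0.06,"y": -0.02,"z": -0.03,"claw": 95},{"ax": 0,"ay": 0,"az": -35,"x": 0.073,"y": -0.022,"z": -0.05,"claw": 95},{"ax": 0,"ay": 0,"az": -42,"x": 0.073,"y": -0.022,"z": -0.07,"claw": 95},{"ax": 0,"ay": 0,"az": -49,"x": 0.073,"y": -0.022,"z": -0.09,"claw": 95},{"ax": 0,"ay": 0,"az": -52,"x": 0.073,"y": -0.022,"z": -0.1,"claw": 95},{"ax": 0,"ay": 0,"az": -52,"x": 0.073,"y": -0.022,"z": -0.1,"claw": 95},{"ax": 0,"ay": 0,"az": -52,"x": 0.073,"y": -0.022,"z": -0.1,"claw": 95},{"ax": 0,"ay": 0,"az": -52,"x": 0.073,"y": -0.022,"z": -0.1,"claw": 95}]'

```text
time_s: 20.05
tool_pos: [0.6223, 0.2223, 0.1069]
tool_rot: [180.0, -0.1, 49.3]
force: [0.3, 0.2, -1.0]
grip_width: 0.0826
```

```bash
python3 - <<'E'
from h import *
o=save('wrist','w13');print(o['tool_pos'],o['tool_rot'],o['grip_width'],o['qpos'])
E
```

```text
[0.62226349 0.22226888 0.106908  ] [ 1.79967642e+02 -8.34338619e-02  4.92779043e+01] 0.08258906042446185 [  8.1814031   28.13602151 -40.4071613   86.94759362  18.77633806
  71.75475575 -75.48266307]
```

View pics/w13.png

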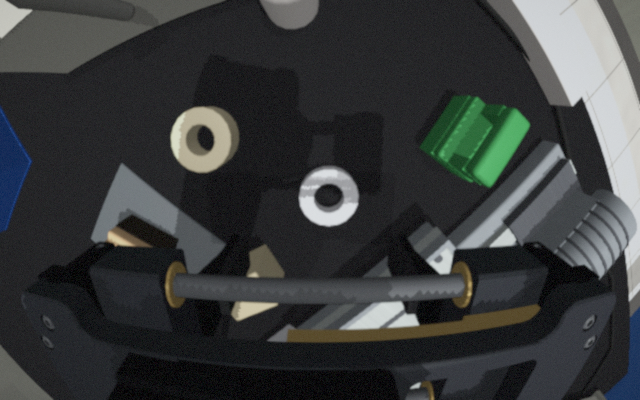

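```bash
python3 - <<'E'
from h import *
np.set_printoptions(precision=4,suppress=True)
t=cv2.imread('pics/t12_raw.png'); 
b,g,r=[t[:,:,i].astype(int) for i in range(3)]
m=((g>r+30)&(g>b+30)).astype(np.uint8)
cs,_=cv2.findContours(m,cv2.RETR_EXTERNAL,cv2.CHAIN_APPROX_NONE)
for c in cs:
  if cv2.contourArea(c)>50:
    box=cv2.boxPoints(cv2.minAreaRect(c)); print([onz('top',*p,.05)[:2] for p in box])
o=dict(tool_pos=[.62226349,.22226888,.106908],tool_rot=[179.967642,-.08343,49.2779])
w=cv2.imread('pics/w13_raw.png'); m=((w.min(axis=2)>130)).astype(np.uint8)
x0,y0=295,160; mm=m[y0:232,x0:365]
cs,_=cv2.findContours(mm,cv2.RETR_CCOMP,cv2.CHAIN_APPROX_NONE)
for c in cs:
  if cv2.contourArea(c)>100:
    (u,v),ax,an=cv2.fitEllipse(c); print(cv2.contourArea(c),u+x0,v+y0,ax,onz('wrist',u+x0,v+y0,.018,o))
a=cv2.imread('pics/top0.png')[120:220,190:260].astype(int);bb=t[120:220,190:260].astype(int)
E
```

```text
[array([0.7997, 0.2152]), array([0.8124, 0.1703]), array([0.7308, 0.1475]), array([0.7182, 0.1921])]
2604.5 328.2333679199219 196.98412322998047 (57.325172424316406, 57.90520095825195) [0.6285 0.2162 0.018 ]
706.5 328.63256454467773 196.77152252197266 (29.389625549316406, 30.786176681518555) [0.629  0.2161 0.018 ]
```

Emit:
step_arm --series '[{"ax": 0,"ay": 0,"az": 8,"x": 0,"y": 0,"z": 0,"claw": 98},{"ax": 0,"ay": 0,"az": 16,"x": 0.002,"y": -0.002,"z": 0,"claw": 98},{"ax": 0,"ay": 0,"az": 24,"x": 0.004,"y": -0.004,"z": 0,"claw": 98},{"ax": 0,"ay": 0,"az": 32,"x": 0.006,"y": -0.006,"z": 0,"claw": 98},{"ax": 0,"ay": 0,"az": 40,"x": 0.006,"y": -0.006,"z": 0,"claw": 98},{"ax": 0,"ay": 0,"az": 48,"x": 0.006,"y": -0.006,"z": 0,"claw": 98},{"ax": 0,"ay": 0,"az": 56,"x": 0.006,"y": -0.006,"z": 0,"claw": 98},{"ax": 0,"ay": 0,"az": 64,"x": 0.006,"y": -0.006,"z": 0,"claw": 98},{"ax": 0,"ay": 0,"az": 66,"x": 0.006,"y": -0.006,"z": -0.02,"claw": 98},{"ax": 0,"ay": 0,"az": 66,"x": 0.006,"y": -0.006,"z": -0.03,"claw": 98},{"ax": 0,"ay": 0,"az": 66,"x": 0.006,"y": -0.006,"z": -0.03,"claw": 98},{"ax": 0,"ay": 0,"az": 66,"x": 0.006,"y": -0.006,"z": -0.03,"claw": 98}]'

```text
time_s: 21.3
tool_pos: [0.6282, 0.2154, 0.0761]
tool_rot: [180.0, 0.0, 115.1]
force: [0.0, 0.5, 1.6]
grip_width: 0.0853
```

```bash
cat >> h.py <<'E'
def ringw(name,box,z,o,thr=130):
    w=cv2.imread(f'pics/{name}_raw.png'); x0,x1,y0,y1=box
    m=(w.max(axis=2)[y0:y1,x0:x1]>thr).astype(np.uint8)
    cs,_=cv2.findContours(m,cv2.RETR_CCOMP,cv2.CHAIN_APPROX_NONE)
    for c in cs:
        if cv2.contourArea(c)>100:
            (u,v),ax,an=cv2.fitEllipse(c); print('ring',cv2.contourArea(c),u+x0,v+y0,ax,onz('wrist',u+x0,v+y0,z,o))
E
python3 - <<'E'
from h import *
o=save('wrist','w14');print(o['tool_pos'],o['tool_rot'],o['grip_width'],o['force'])
ringw('w14',(260,380,120,260),.018,o)
E
```

```text
[0.62823804 0.215426   0.07613512] [1.79987385e+02 1.62995250e-03 1.15137451e+02] 0.08526560240497441 [0.04350274 0.46781699 1.64067184]
ring 3283.0 318.4053039550781 206.20157623291016 (63.62993621826172, 65.74964904785156) [0.62777753 0.21631903 0.018     ]
ring 822.5 318.2135467529297 206.29088592529297 (31.555070877075195, 33.366943359375) [0.62766623 0.21618041 0.018     ]
```

View pics/w14.png

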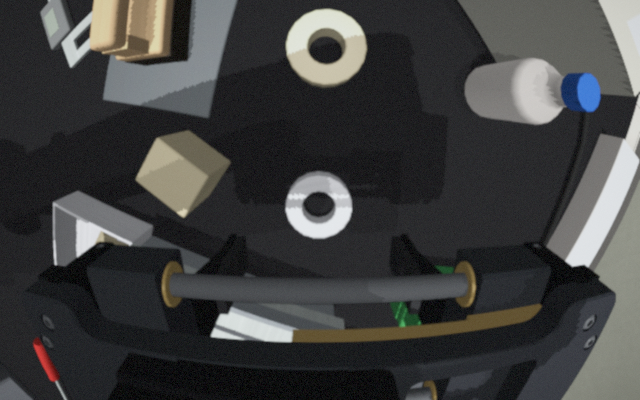

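Emit:
step_arm --series '[{"ax": 0,"ay": 0,"az": 0,"x": 0,"y": 0.001,"z": -0.03,"claw": 98},{"ax": 0,"ay": 0,"az": 0,"x": 0,"y": 0.001,"z": -0.05,"claw": 98},{"ax": 0,"ay": 0,"az": 0,"x": 0,"y": 0.001,"z": -0.07,"claw": 98},{"ax": 0,"ay": 0,"az": 0,"x": 0,"y": 0.001,"z": -0.08,"claw": 98},{"ax": 0,"ay": 0,"az": 0,"x": 0,"y": 0.001,"z": -0.085,"claw": 98},{"ax": 0,"ay": 0,"az": 0,"x": 0,"y": 0.001,"z": -0.085,"claw": 98}]'

```text
time_s: 21.95
tool_pos: [0.6281, 0.2165, -0.0094]
tool_rot: [-180.0, -0.0, 115.2]
force: [0.1, -0.1, -0.2]
grip_width: 0.0853
```

```bash
python3 - <<'E'
from h import *
o=save('side','s14',(190,270,210,270),8); print(o['tool_pos'],o['tool_rot'],o['grip_width'],o['force'])
o=save('wrist','w15',(210,430,130,290),3.5)
for z in (0.008,-.023):
  for y in (-.043,.043):
    print(proj('side',np.array(o['tool_pos'])+rot(o['tool_rot'])@np.array([0,y,z])))
E
```

```text
[ 0.62811261  0.21651493 -0.00937096] [-1.79992446e+02 -9.68072233e-03  1.15173508e+02] 0.08530079186842081 [ 0.10060216 -0.10049005 -0.19565948]
(np.float64(241.52083124944767), np.float64(257.0821964656875))
(np.float64(206.84238377405376), np.float64(251.2137443899665))
(np.float64(240.05442225049893), np.float64(248.44690214347924))
(np.float64(204.6979951808734), np.float64(242.55803666898174))
```

View pics/s14.png

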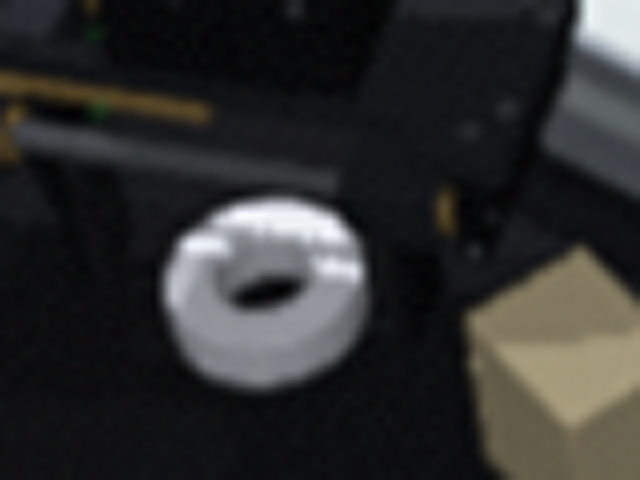

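View pics/w15.png

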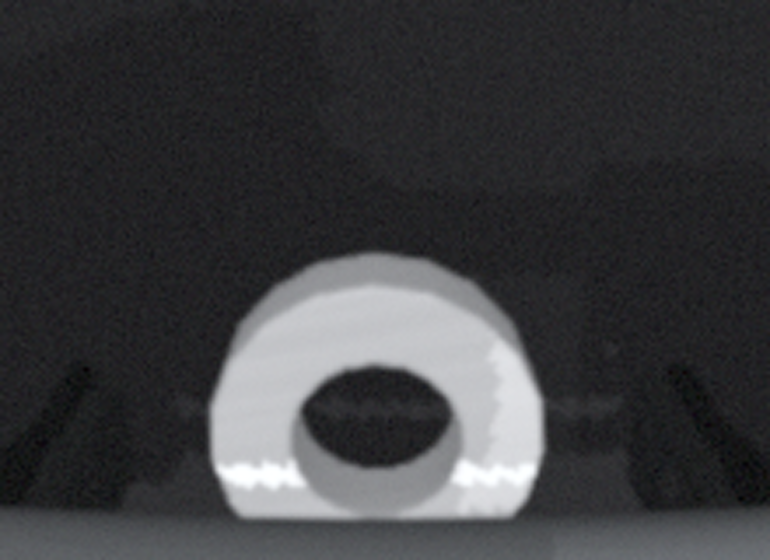

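Emit:
step_arm --series '[{"ax": 0,"ay": 0,"az": 0,"x": 0,"y": 0,"z": -0.005,"claw": 98},{"ax": 0,"ay": 0,"az": 0,"x": 0,"y": 0,"z": -0.008,"claw": 98},{"ax": 0,"ay": 0,"az": 0,"x": 0,"y": 0,"z": -0.008,"claw": 98},{"ax": 0,"ay": 0,"az": 0,"x": 0,"y": 0,"z": -0.008,"claw": 0},{"ax": 0,"ay": 0,"az": 0,"x": 0,"y": 0,"z": -0.008,"claw": 0},{"ax": 0,"ay": 0,"az": 0,"x": 0,"y": 0,"z": -0.008,"claw": 0},{"ax": 0,"ay": 0,"az": 0,"x": 0,"y": 0,"z": -0.008,"claw": 0},{"ax": 0,"ay": 0,"az": 0,"x": 0,"y": 0,"z": -0.008,"claw": 0},{"ax": 0,"ay": 0,"az": 0,"x": 0,"y": 0,"z": -0.008,"claw": 0},{"ax": 0,"ay": 0,"az": 0,"x": 0,"y": 0,"z": -0.008,"claw": 0}]' --squeeze 30

```text
time_s: 23.05
tool_pos: [0.6281, 0.2164, -0.0171]
tool_rot: [180.0, 0.0, 115.2]
force: [-0.4, -0.3, 0.4]
grip_width: 0.0551
```

Emit:
step_arm --series '[{"ax": 0,"ay": 0,"az": 0,"x": 0,"y": 0,"z": 0.03,"claw": 0},{"ax": 0,"ay": 0,"az": 0,"x": 0,"y": 0,"z": 0.07,"claw": 0},{"ax": 0,"ay": 0,"az": 0,"x": 0,"y": 0,"z": 0.11,"claw": 0},{"ax": 0,"ay": 0,"az": 0,"x": 0,"y": 0,"z": 0.145,"claw": 0},{"ax": 0,"ay": 0,"az": 0,"x": 0.005,"y": -0.04,"z": 0.155,"claw": 0},{"ax": 0,"ay": 0,"az": 0,"x": 0.01,"y": -0.08,"z": 0.155,"claw": 0},{"ax": 0,"ay": 0,"az": 0,"x": 0.015,"y": -0.12,"z": 0.155,"claw": 0},{"ax": 0,"ay": 0,"az": 0,"x": 0.02,"y": -0.16,"z": 0.155,"claw": 0},{"ax": 0,"ay": 0,"az": 0,"x": 0.025,"y": -0.2,"z": 0.155,"claw": 0},{"ax": 0,"ay": 0,"az": 0,"x": 0.03,"y": -0.24,"z": 0.155,"claw": 0},{"ax": 0,"ay": 0,"az": 0,"x": 0.035,"y": -0.275,"z": 0.155,"claw": 0},{"ax": 0,"ay": 0,"az": 0,"x": 0.035,"y": -0.275,"z": 0.155,"claw": 0}]'

```text
time_s: 24.25
tool_pos: [0.6634, -0.068, 0.1366]
tool_rot: [-179.8, 0.2, 114.6]
force: [-0.9, -0.6, -1.0]
grip_width: 0.055
```

```bash
python3 - <<'E'
from h import *
o=save('wrist','w16',(160,480,60,300),2.5);print(o['tool_pos'],o['tool_rot'],o['grip_width'],o['force'])
o=status.get_obs();print(o['tool_pos'],o['tool_rot'])
E
```

```text
[ 0.66336311 -0.06800554  0.13655118] [-179.84183573    0.20609375  114.56259182] 0.05502341500054952 [-0.9341194  -0.57697075 -1.0159461 ]
[ 0.66300477 -0.06349519  0.13680716] [-1.79910781e+02  4.59558677e-02  1.14784712e+02]
```

View pics/w16.png

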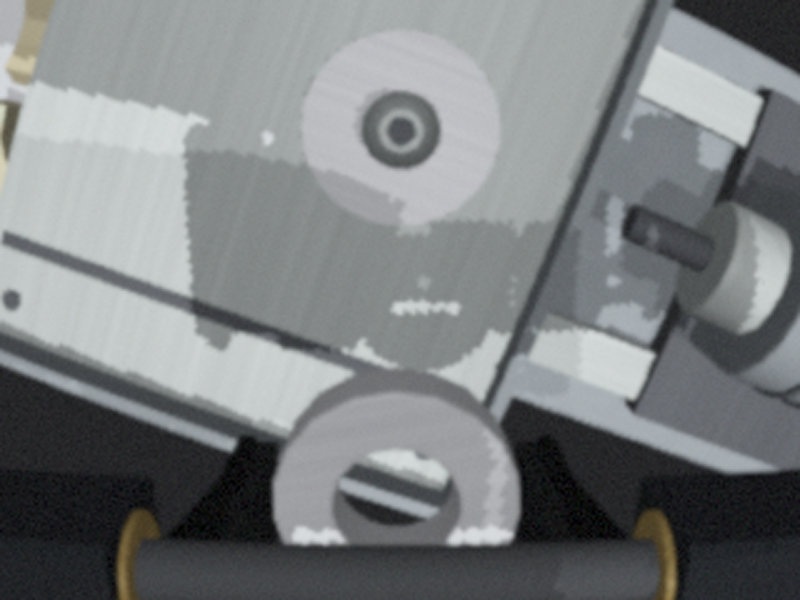

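```bash
python3 - <<'E'
from h import *
np.set_printoptions(precision=4,suppress=True)
vision.read_camera('wrist');vision.read_camera('wrist')
o=save('wrist','w17',(280,360,90,140),8);print(o['tool_pos'],o['tool_rot'])
w=cv2.imread('pics/w17_raw.png')
g=cv2.cvtColor(w,cv2.COLOR_BGR2GRAY)
x0,x1,y0,y1=285,355,75,150
m=(g[y0:y1,x0:x1]<115).astype(np.uint8)
cs,_=cv2.findContours(m,cv2.RETR_EXTERNAL,cv2.CHAIN_APPROX_NONE)
for c in cs:
  if 200<cv2.contourArea(c)<2500:
    (u,v),ax,an=cv2.fitEllipse(c); print(cv2.contourArea(c),u+x0,v+y0,ax,onz('wrist',u+x0,v+y0,.100,o))
# disc
hsv=g
E
```

```text
[ 0.6628 -0.0578  0.1375] [179.9989  -0.0757 115.1873]
657.5 315.5306758880615 124.79310607910156 (28.877912521362305, 29.09299659729004) [0.6314 0.0041 0.1   ]
```

View pics/w17.png

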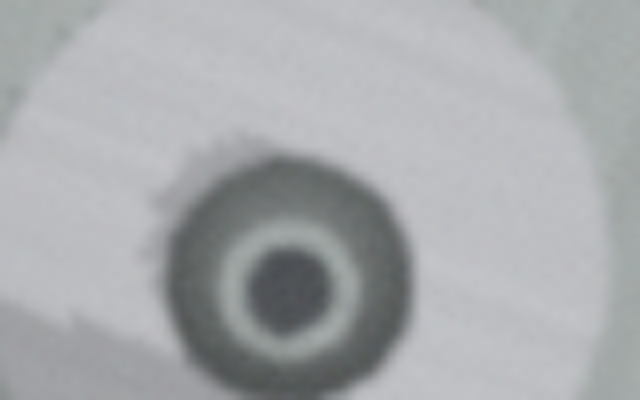

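Emit:
step_arm --series '[{"ax": 0,"ay": 0,"az": 0,"x": -0.01,"y": 0.02,"z": 0,"claw": 0},{"ax": 0,"ay": 0,"az": 0,"x": -0.02,"y": 0.04,"z": 0,"claw": 0},{"ax": 0,"ay": 0,"az": 0,"x": -0.031,"y": 0.0615,"z": 0,"claw": 0},{"ax": 0,"ay": 0,"az": 0,"x": -0.031,"y": 0.0615,"z": -0.01,"claw": 0},{"ax": 0,"ay": 0,"az": 0,"x": -0.031,"y": 0.0615,"z": -0.025,"claw": 0},{"ax": 0,"ay": 0,"az": 0,"x": -0.031,"y": 0.0615,"z": -0.035,"claw": 0},{"ax": 0,"ay": 0,"az": 0,"x": -0.031,"y": 0.0615,"z": -0.035,"claw": 0},{"ax": 0,"ay": 0,"az": 0,"x": -0.031,"y": 0.0615,"z": -0.035,"claw": 0},{"ax": 0,"ay": 0,"az": 0,"x": -0.031,"y": 0.0615,"z": -0.035,"claw": 0}]'

```text
time_s: 25.35
tool_pos: [0.6326, 0.0026, 0.103]
tool_rot: [180.0, -0.0, 115.1]
force: [-0.1, 0.1, -0.6]
grip_width: 0.055
```

```bash
python3 - <<'E'
from h import *
o=save('wrist','w18',(220,420,120,290),3.6);print(o['tool_pos'],o['tool_rot'],o['grip_width'],o['force'])
save('side','s18',(230,330,140,220),7); o=status.get_obs(); print(o['tool_pos'])
E
```

```text
[0.63259532 0.00256024 0.10303723] [ 1.79959357e+02 -1.00544892e-03  1.15126923e+02] 0.05495480275416168 [-0.05115686  0.0627814  -0.62714573]
[0.63261939 0.00276513 0.10328796]
```

View pics/w18.png

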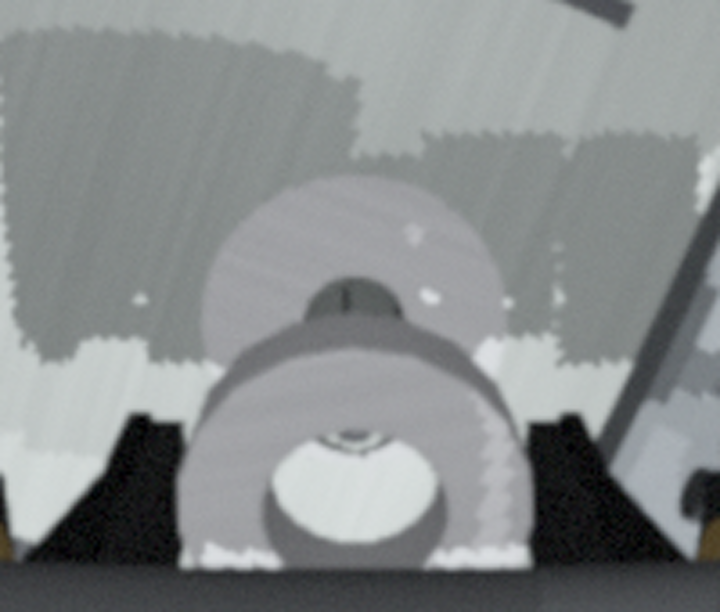

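View pics/s18.png

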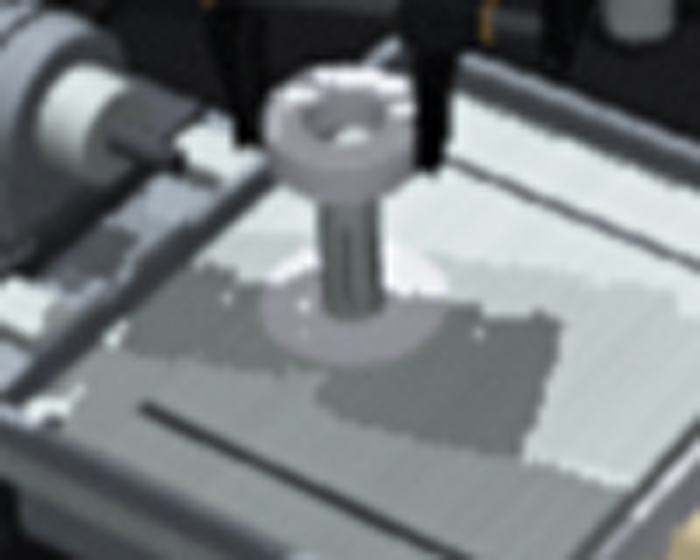

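Emit:
step_arm --series '[{"ax": 0,"ay": 0,"az": 0,"x": -0.0005,"y": 0.001,"z": -0.008,"claw": 0},{"ax": 0,"ay": 0,"az": 0,"x": -0.0005,"y": 0.001,"z": -0.016,"claw": 0},{"ax": 0,"ay": 0,"az": 0,"x": -0.0005,"y": 0.001,"z": -0.024,"claw": 0},{"ax": 0,"ay": 0,"az": 0,"x": -0.0005,"y": 0.001,"z": -0.032,"claw": 0},{"ax": 0,"ay": 0,"az": 0,"x": -0.0005,"y": 0.001,"z": -0.032,"claw": 0}]'

```text
time_s: 25.95
tool_pos: [0.6304, 0.0037, 0.0689]
tool_rot: [-179.9, -0.1, 115.2]
force: [0.1, 0.1, -1.9]
grip_width: 0.055
```

Emit:
step_arm --series '[{"ax": 0,"ay": 0,"az": 0,"x": 0,"y": 0,"z": -0.008,"claw": 0},{"ax": 0,"ay": 0,"az": 0,"x": 0,"y": 0,"z": -0.016,"claw": 0},{"ax": 0,"ay": 0,"az": 0,"x": 0,"y": 0,"z": -0.024,"claw": 0},{"ax": 0,"ay": 0,"az": 0,"x": 0,"y": 0,"z": -0.029,"claw": 0},{"ax": 0,"ay": 0,"az": 0,"x": 0,"y": 0,"z": -0.029,"claw": 0},{"ax": 0,"ay": 0,"az": 0,"x": 0,"y": 0,"z": -0.029,"claw": 0}]'

```text
time_s: 26.55
tool_pos: [0.6317, 0.004, 0.0418]
tool_rot: [180.0, -0.0, 115.2]
force: [-0.2, 0.2, -0.7]
grip_width: 0.0545
```

Emit:
step_arm --series '[{"ax": 0,"ay": 0,"az": 0,"x": 0,"y": 0,"z": -0.0015,"claw": 0},{"ax": 0,"ay": 0,"az": 0,"x": 0,"y": 0,"z": -0.003,"claw": 0},{"ax": 0,"ay": 0,"az": 0,"x": 0,"y": 0,"z": -0.0035,"claw": 0},{"ax": 0,"ay": 0,"az": 0,"x": 0,"y": 0,"z": -0.0035,"claw": 0}]'

```text
time_s: 26.95
tool_pos: [0.6316, 0.0039, 0.0383]
tool_rot: [180.0, 0.0, 115.2]
force: [0.0, -0.8, -1.0]
grip_width: 0.055
```

Emit:
step_arm --series '[{"ax": 0,"ay": 0,"az": 0,"x": 0,"y": 0,"z": -0.001,"claw": 0},{"ax": 0,"ay": 0,"az": 0,"x": 0,"y": 0,"z": -0.001,"claw": 78},{"ax": 0,"ay": 0,"az": 0,"x": 0,"y": 0,"z": -0.001,"claw": 78},{"ax": 0,"ay": 0,"az": 0,"x": 0,"y": 0,"z": -0.001,"claw": 78},{"ax": 0,"ay": 0,"az": 0,"x": 0,"y": 0,"z": 0.02,"claw": 78},{"ax": 0,"ay": 0,"az": 0,"x": 0,"y": 0,"z": 0.06,"claw": 78},{"ax": 0,"ay": 0,"az": 0,"x": 0,"y": 0,"z": 0.1,"claw": 98},{"ax": 0,"ay": 0,"az": 0,"x": 0,"y": 0.03,"z": 0.13,"claw": 98},{"ax": 0,"ay": 0,"az": 0,"x": 0,"y": 0.07,"z": 0.15,"claw": 98},{"ax": 0,"ay": 0,"az": 0,"x": -0.01,"y": 0.11,"z": 0.15,"claw": 98},{"ax": 0,"ay": 0,"az": 0,"x": -0.02,"y": 0.15,"z": 0.15,"claw": 98},{"ax": 0,"ay": 0,"az": 0,"x": -0.03,"y": 0.19,"z": 0.15,"claw": 98}]'

```text
time_s: 28.15
tool_pos: [0.6013, 0.1954, 0.1886]
tool_rot: [180.0, 0.0, 115.2]
force: [0.9, 1.0, 0.2]
grip_width: 0.0852
```

```bash
python3 - <<'E'
from h import *
o=save('side','s19',(170,420,110,350),2.5);print(o['tool_pos'],o['tool_rot'],o['grip_width'],o['force'])
save('top','t19',(180,350,80,250),3.5); o=save('wrist','w19');print(o['tool_pos'],o['tool_rot'])
E
```

```text
[0.60127542 0.19538001 0.18855405] [1.79955726e+02 2.16376200e-02 1.15156657e+02] 0.08515899297184455 [0.91273277 0.98216725 0.16285234]
[0.59798631 0.20280922 0.18914678] [179.9018435   -0.24804605 115.84040539]
```

View pics/s19.png

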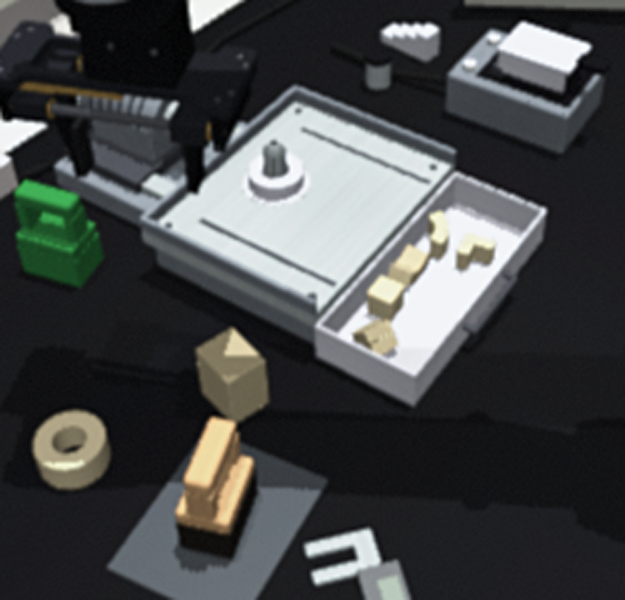

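View pics/w19.png

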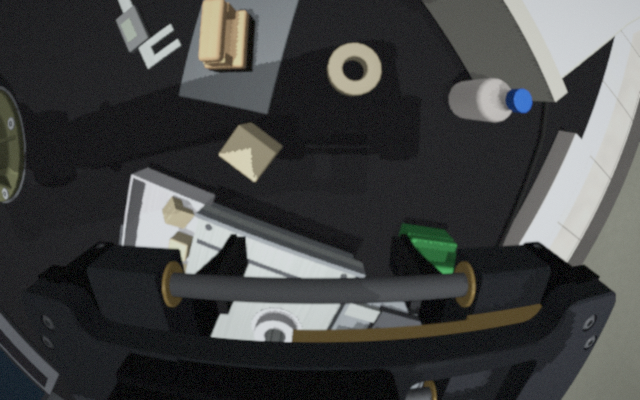

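```bash
python3 - <<'E'
from h import *
print('bottle base',onz('top',197,144,0.0), tri((185.7,133),'top',(126,236),'side'))
for p in [(183,150),(150,208),(88,80)]: print(onz('top',*p,.15))
t=cv2.imread('pics/t19_raw.png'); x0,x1,y0,y1=190,225,165,205
m=(t[y0:y1,x0:x1].max(axis=2)>120).astype(np.uint8)
cs,_=cv2.findContours(m,cv2.RETR_EXTERNAL,cv2.CHAIN_APPROX_NONE)
for c in cs:
  if cv2.contourArea(c)>50:
    (u,v),ax,an=cv2.fitEllipse(c); print(u+x0,v+y0,ax,onz('top',u+x0,v+y0,.03))
E
```

```text
bottle base [0.7131833  0.36776224 0.        ] (array([0.71989151, 0.37503181, 0.12566371]), np.float64(0.0004815800855821289))
[0.66141816 0.37728411 0.15      ]
[0.48847143 0.47616645 0.15      ]
[0.8886012  0.66820634 0.15      ]
205.51776027679443 182.86195182800293 (17.468427658081055, 17.682035446166992) [0.57752908 0.33436575 0.03      ]
```

```bash
python3 - <<'E'
from h import *
s=cv2.imread('pics/side0.png'); t=cv2.imread('pics/top0.png')
a=cv2.resize(s[210:400,0:180],None,fx=3,fy=3,interpolation=cv2.INTER_CUBIC)
b=cv2.resize(t[70:220,40:220],None,fx=3,fy=3,interpolation=cv2.INTER_CUBIC)
c=np.zeros((570,540,3),np.uint8)
cv2.imwrite('pics/boxs.png',a);cv2.imwrite('pics/boxt.png',b)
print(tri((183,150),'top',(107,232),'side'))
E
```

```text
(array([0.67259218, 0.39368317, 0.18440113]), np.float64(0.05916553988039425))
```

View pics/boxs.png

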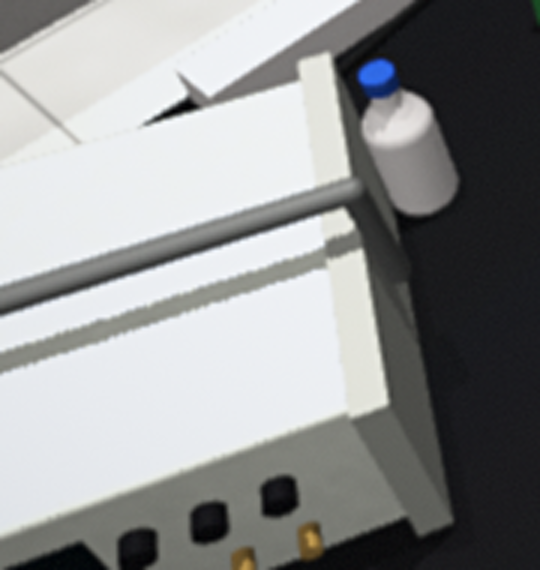

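View pics/boxt.png

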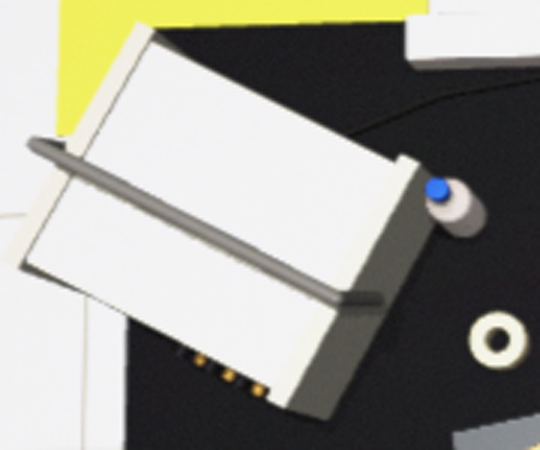

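```bash
python3 - <<'E'
from h import *
np.set_printoptions(precision=3,suppress=True)
print(tri((180,125),'top',(110,228),'side'),tri((134.3,205),'top',(128.3,346),'side'))
A=onz('top',150,209.3,0);B=onz('top',184.5,147,0);print(A,B)
print('handle',tri((166.7,170),'top',(120,272),'side'))
S=np.array([.5775,.3345]); d=(B-A)[:2];n=np.array([-d[1],d[0]])/np.linalg.norm(d); print(np.dot(S-A[:2],n),d/np.linalg.norm(d))
E
```

```text
(array([0.741, 0.388, 0.147]), np.float64(0.003465965512297702)) (array([0.5  , 0.525, 0.144]), np.float64(0.0005084697345211335))
[0.5   0.523 0.   ] [0.704 0.409 0.   ]
handle (array([0.611, 0.437, 0.157]), np.float64(0.031143648522086398))
-0.1269953818798702 [ 0.874 -0.486]
```

Emit:
step_arm --series '[{"ax": 0,"ay": 0,"az": -5,"x": 0,"y": 0.04,"z": 0,"claw": 98},{"ax": 0,"ay": 0,"az": -10,"x": -0.01,"y": 0.08,"z": -0.02,"claw": 98},{"ax": 0,"ay": 0,"az": -15,"x": -0.02,"y": 0.11,"z": -0.04,"claw": 98},{"ax": 0,"ay": 0,"az": -20,"x": -0.022,"y": 0.131,"z": -0.07,"claw": 98},{"ax": 0,"ay": 0,"az": -25,"x": -0.022,"y": 0.131,"z": -0.1,"claw": 98},{"ax": 0,"ay": 0,"az": -25,"x": -0.022,"y": 0.131,"z": -0.1,"claw": 98},{"ax": 0,"ay": 0,"az": -25,"x": -0.022,"y": 0.131,"z": -0.1,"claw": 98},{"ax": 0,"ay": 0,"az": -25,"x": -0.022,"y": 0.131,"z": -0.1,"claw": 98}]'

```text
time_s: 29.1
tool_pos: [0.5815, 0.3242, 0.0902]
tool_rot: [179.9, -0.1, 90.1]
force: [0.0, -0.5, 1.1]
grip_width: 0.085
```

```bash
python3 - <<'E'
from h import *
o=save('wrist','w20');print(o['tool_pos'],o['tool_rot'],o['grip_width'],o['force'])
ringw('w20',(240,400,120,260),.030,o,120)
E
```

```text
[0.58145533 0.32423956 0.0901583 ] [ 1.79852948e+02 -5.28817030e-02  9.01240043e+01] 0.0850317550365292 [ 0.00223201 -0.545438    1.07321886]
ring 3784.0 315.10435485839844 193.61017608642578 (68.76251220703125, 70.09662628173828) [0.5786024  0.33551916 0.03      ]
ring 879.0 314.9288864135742 193.6916732788086 (32.84640121459961, 34.15810012817383) [0.57845689 0.33544879 0.03      ]
```

View pics/w20.png

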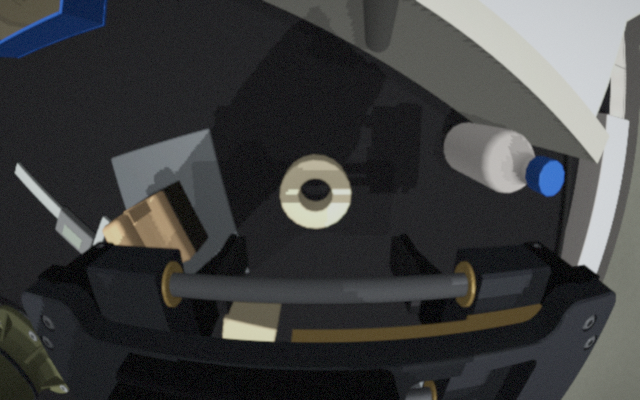

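Emit:
step_arm --series '[{"ax": 0,"ay": 0,"az": 0,"x": -0.003,"y": 0.011,"z": 0,"claw": 98},{"ax": 0,"ay": 0,"az": 0,"x": -0.003,"y": 0.011,"z": -0.02,"claw": 98},{"ax": 0,"ay": 0,"az": 0,"x": -0.003,"y": 0.011,"z": -0.04,"claw": 98},{"ax": 0,"ay": 0,"az": 0,"x": -0.003,"y": 0.011,"z": -0.05,"claw": 98},{"ax": 0,"ay": 0,"az": 0,"x": -0.003,"y": 0.011,"z": -0.05,"claw": 98},{"ax": 0,"ay": 0,"az": 0,"x": -0.003,"y": 0.011,"z": -0.05,"claw": 98}]'

```text
time_s: 29.75
tool_pos: [0.5769, 0.3366, 0.0392]
tool_rot: [180.0, -0.0, 90.2]
force: [-0.7, 0.4, 1.1]
grip_width: 0.0849
```

```bash
python3 - <<'E'
from h import *
o=save('wrist','w21');print(o['tool_pos'],o['tool_rot'],o['grip_width'],o['force'])
ringw('w21',(240,400,140,264),.030,o,120)
E
```

```text
[0.57692146 0.33657792 0.03915322] [ 1.79953936e+02 -4.80079540e-02  9.01866816e+01] 0.084915511770833 [-0.65819646  0.44394649  1.05146744]
ring 5076.5 321.0728073120117 228.91210174560547 (74.91447448730469, 86.7288589477539) [0.57848653 0.33742965 0.03      ]
ring 1198.0 320.80970001220703 231.46600341796875 (37.599151611328125, 40.67837905883789) [0.57831718 0.33553094 0.03      ]
```

View pics/w21.png

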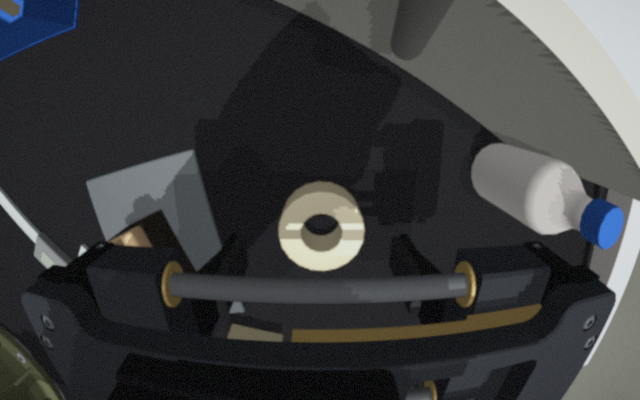

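Emit:
step_arm --series '[{"ax": 0,"ay": 0,"az": 0,"x": 0.001,"y": -0.001,"z": -0.02,"claw": 98},{"ax": 0,"ay": 0,"az": 0,"x": 0.001,"y": -0.001,"z": -0.04,"claw": 98},{"ax": 0,"ay": 0,"az": 0,"x": 0.001,"y": -0.001,"z": -0.051,"claw": 98},{"ax": 0,"ay": 0,"az": 0,"x": 0.001,"y": -0.001,"z": -0.051,"claw": 98},{"ax": 0,"ay": 0,"az": 0,"x": 0.001,"y": -0.001,"z": -0.051,"claw": 0},{"ax": 0,"ay": 0,"az": 0,"x": 0.001,"y": -0.001,"z": -0.051,"claw": 0},{"ax": 0,"ay": 0,"az": 0,"x": 0.001,"y": -0.001,"z": -0.051,"claw": 0},{"ax": 0,"ay": 0,"az": 0,"x": 0.001,"y": -0.001,"z": -0.051,"claw": 0},{"ax": 0,"ay": 0,"az": 0,"x": 0.001,"y": -0.001,"z": -0.051,"claw": 0},{"ax": 0,"ay": 0,"az": 0,"x": 0.001,"y": -0.001,"z": -0.051,"claw": 0}]' --squeeze 30

```text
time_s: 30.8
tool_pos: [0.5782, 0.3352, -0.0119]
tool_rot: [179.9, -0.0, 90.2]
force: [0.9, 0.5, 3.9]
grip_width: 0.0599
```

Emit:
step_arm --series '[{"ax": 0,"ay": 0,"az": 0,"x": 0,"y": 0,"z": 0.03,"claw": 0},{"ax": 0,"ay": 0,"az": 0,"x": 0,"y": 0,"z": 0.07,"claw": 0},{"ax": 0,"ay": 0,"az": 0,"x": 0.005,"y": 0,"z": 0.11,"claw": 0},{"ax": 0,"ay": 0,"az": 0,"x": 0.01,"y": -0.03,"z": 0.13,"claw": 0},{"ax": 0,"ay": 0,"az": 0,"x": 0.015,"y": -0.07,"z": 0.14,"claw": 0},{"ax": 0,"ay": 0,"az": 0,"x": 0.02,"y": -0.11,"z": 0.14,"claw": 0},{"ax": 0,"ay": 0,"az": 0,"x": 0.025,"y": -0.15,"z": 0.14,"claw": 0},{"ax": 0,"ay": 0,"az": 0,"x": 0.03,"y": -0.19,"z": 0.14,"claw": 0},{"ax": 0,"ay": 0,"az": 0,"x": 0.035,"y": -0.23,"z": 0.14,"claw": 0},{"ax": 0,"ay": 0,"az": 0,"x": 0.042,"y": -0.27,"z": 0.14,"claw": 0},{"ax": 0,"ay": 0,"az": 0,"x": 0.048,"y": -0.305,"z": 0.14,"claw": 0},{"ax": 0,"ay": 0,"az": 0,"x": 0.053,"y": -0.331,"z": 0.14,"claw": 0}]' --squeeze 40

```text
time_s: 32.0
tool_pos: [0.6304, 0.0002, 0.1267]
tool_rot: [-179.9, 0.1, 90.0]
force: [0.4, 0.1, -0.7]
grip_width: 0.0597
```

Emit:
step_arm --series '[{"ax": 0,"ay": 0,"az": 0,"x": 0,"y": 0,"z": 0,"claw": 0},{"ax": 0,"ay": 0,"az": 0,"x": 0,"y": 0,"z": 0,"claw": 0}]'

```text
time_s: 32.2
tool_pos: [0.6302, 0.0036, 0.1268]
tool_rot: [-179.9, -0.0, 90.1]
force: [-0.4, 0.3, -0.6]
grip_width: 0.0592
```

```bash
python3 - <<'E'
from h import *
o=save('wrist','w22',(220,420,120,290),3.6);print(o['tool_pos'],o['tool_rot'],o['grip_width'],o['force'])
save('side','s22',(230,330,120,210),7); o=status.get_obs(); print(o['tool_pos'])
E
```

```text
[0.63021648 0.00357106 0.12677161] [-1.79945813e+02 -3.63849761e-02  9.00900003e+01] 0.0591518549180105 [-0.41322707  0.34933932 -0.59907369]
[0.6301246  0.00594251 0.1271745 ]
```

View pics/w22.png

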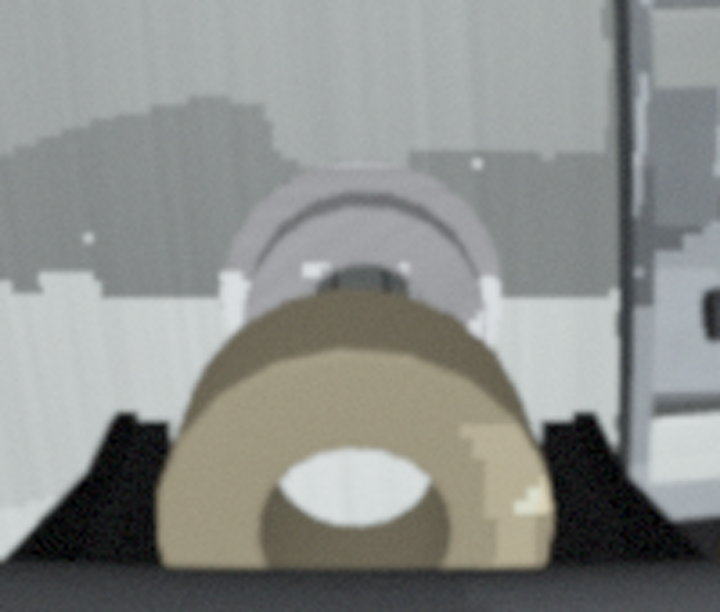

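View pics/s22.png

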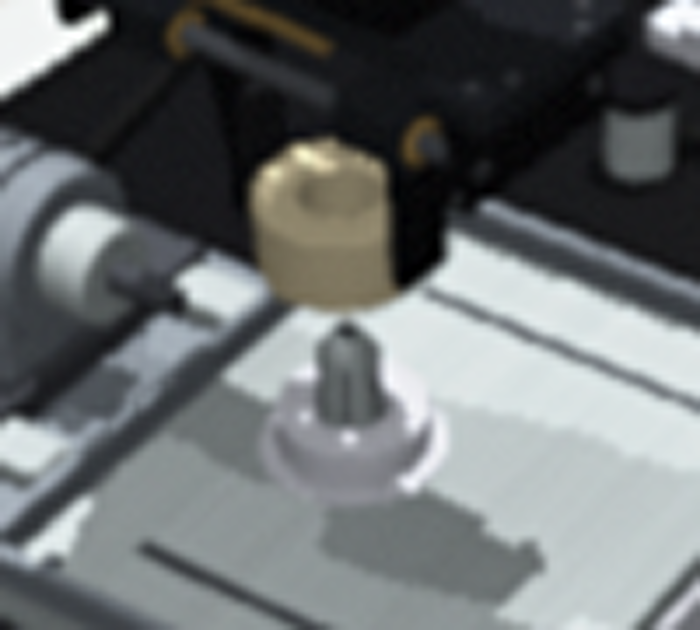

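Emit:
step_arm --series '[{"ax": 0,"ay": 0,"az": 0,"x": 0.0015,"y": 0,"z": -0.005,"claw": 0},{"ax": 0,"ay": 0,"az": 0,"x": 0.0015,"y": 0,"z": -0.015,"claw": 0},{"ax": 0,"ay": 0,"az": 0,"x": 0.0015,"y": 0,"z": -0.025,"claw": 0},{"ax": 0,"ay": 0,"az": 0,"x": 0.0015,"y": 0,"z": -0.025,"claw": 0},{"ax": 0,"ay": 0,"az": 0,"x": 0.0015,"y": 0,"z": -0.025,"claw": 0}]'

```text
time_s: 32.8
tool_pos: [0.6317, 0.0041, 0.1016]
tool_rot: [-179.9, -0.0, 90.2]
force: [0.5, -0.1, -0.1]
grip_width: 0.0599
```

```bash
python3 - <<'E'
from h import *
o=save('wrist','w23',(220,420,120,290),3.6);print(o['tool_pos'],o['tool_rot'],o['grip_width'],o['force'])
save('side','s23',(230,330,120,210),7); o=status.get_obs(); print(o['tool_pos'])
E
```

```text
[0.63170109 0.00408229 0.10158319] [-1.79936952e+02 -9.41245716e-03  9.01946785e+01] 0.05993694614575663 [ 0.54361462 -0.10391722 -0.11884724]
[0.6323157  0.00404193 0.10244857]
```

View pics/w23.png

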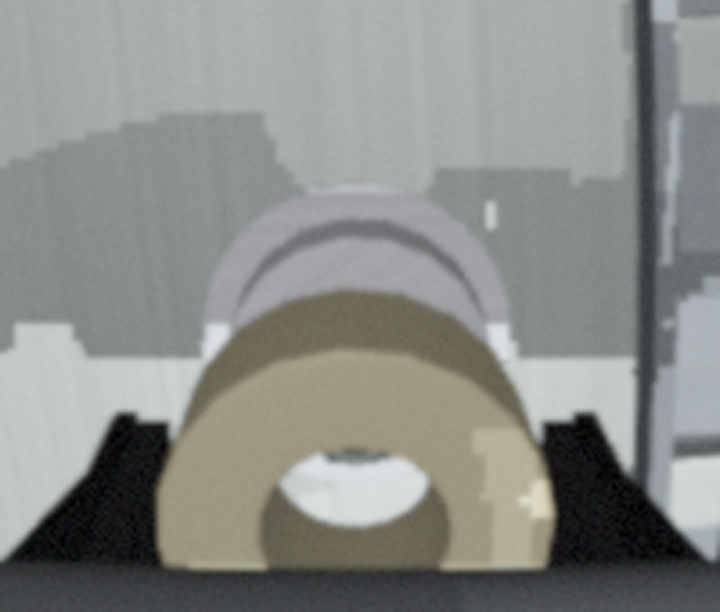

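View pics/s23.png

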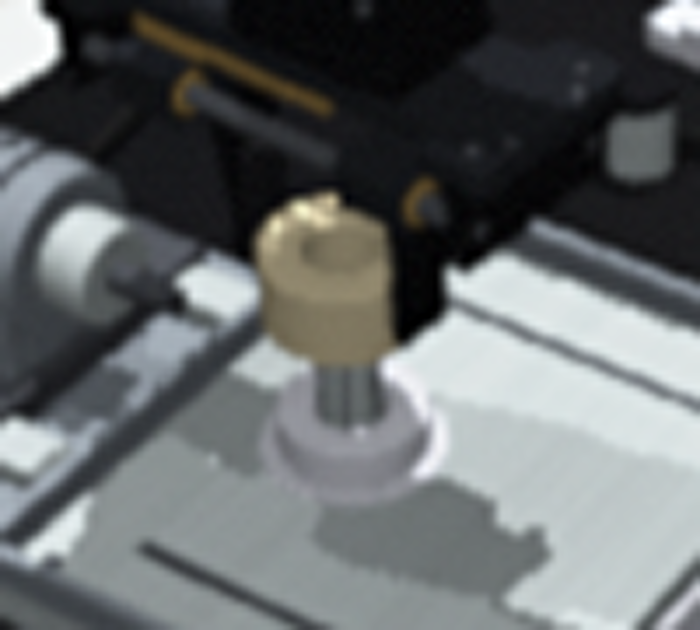

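Emit:
step_arm --series '[{"ax": 0,"ay": 0,"az": 0,"x": 0,"y": 0,"z": -0.008,"claw": 0},{"ax": 0,"ay": 0,"az": 0,"x": 0,"y": 0,"z": -0.016,"claw": 0},{"ax": 0,"ay": 0,"az": 0,"x": 0,"y": 0,"z": -0.024,"claw": 0},{"ax": 0,"ay": 0,"az": 0,"x": 0,"y": 0,"z": -0.032,"claw": 0},{"ax": 0,"ay": 0,"az": 0,"x": 0,"y": 0,"z": -0.036,"claw": 0},{"ax": 0,"ay": 0,"az": 0,"x": 0,"y": 0,"z": -0.036,"claw": 0}]'

```text
time_s: 33.5
tool_pos: [0.6315, 0.0038, 0.0652]
tool_rot: [-179.9, -0.0, 90.2]
force: [0.1, -0.1, -1.1]
grip_width: 0.0594
```

Emit:
step_arm --series '[{"ax": 0,"ay": 0,"az": 0,"x": 0,"y": 0,"z": -0.002,"claw": 0},{"ax": 0,"ay": 0,"az": 0,"x": 0,"y": 0,"z": -0.004,"claw": 0},{"ax": 0,"ay": 0,"az": 0,"x": 0,"y": 0,"z": -0.0045,"claw": 0},{"ax": 0,"ay": 0,"az": 0,"x": 0,"y": 0,"z": -0.0045,"claw": 0}]'

```text
time_s: 33.9
tool_pos: [0.6322, 0.0039, 0.0619]
tool_rot: [180.0, 0.0, 90.2]
force: [0.3, 0.5, -0.7]
grip_width: 0.0598
```

Emit:
step_arm --series '[{"ax": 0,"ay": 0,"az": 0,"x": 0,"y": 0,"z": -0.001,"claw": 0},{"ax": 0,"ay": 0,"az": 0,"x": 0,"y": 0,"z": -0.001,"claw": 0},{"ax": 0,"ay": 0,"az": 0,"x": 0,"y": 0,"z": -0.001,"claw": 85},{"ax": 0,"ay": 0,"az": 0,"x": 0,"y": 0,"z": -0.001,"claw": 85},{"ax": 0,"ay": 0,"az": 0,"x": 0,"y": 0,"z": -0.001,"claw": 85},{"ax": 0,"ay": 0,"az": 0,"x": 0,"y": 0,"z": -0.001,"claw": 85},{"ax": 0,"ay": 0,"az": 0,"x": 0,"y": 0,"z": 0.02,"claw": 85},{"ax": 0,"ay": 0,"az": 0,"x": 0,"y": 0,"z": 0.06,"claw": 85},{"ax": 0,"ay": 0,"az": 0,"x": 0,"y": 0,"z": 0.1,"claw": 85},{"ax": 0,"ay": 0,"az": 0,"x": 0,"y": -0.04,"z": 0.13,"claw": 60},{"ax": 0,"ay": 0,"az": 0,"x": 0,"y": -0.09,"z": 0.14,"claw": 30},{"ax": 0,"ay": 0,"az": 0,"x": 0,"y": -0.13,"z": 0.14,"claw": 0}]'

```text
time_s: 35.1
tool_pos: [0.6334, -0.1286, 0.2047]
tool_rot: [179.7, 0.1, 90.2]
force: [0.8, -0.3, -0.4]
grip_width: 0.0574
```

```bash
python3 - <<'E'
from h import *
o=save('side','s24',(210,420,100,280),3.5);print(o['tool_pos'],o['tool_rot'],o['grip_width'],o['force'])
o=save('wrist','w24');print(o['tool_pos'],o['tool_rot'])
save('top','t24',(260,450,100,250),4)
E
```

```text
[ 0.63336693 -0.1286097   0.204654  ] [1.79739593e+02 1.41023239e-01 9.01500275e+01] 0.057396731086271274 [ 0.78435564 -0.30577639 -0.4497615 ]
[ 0.63212766 -0.13954952  0.20257689] [179.91266423   0.43486666  89.49442938]
```

View pics/s24.png

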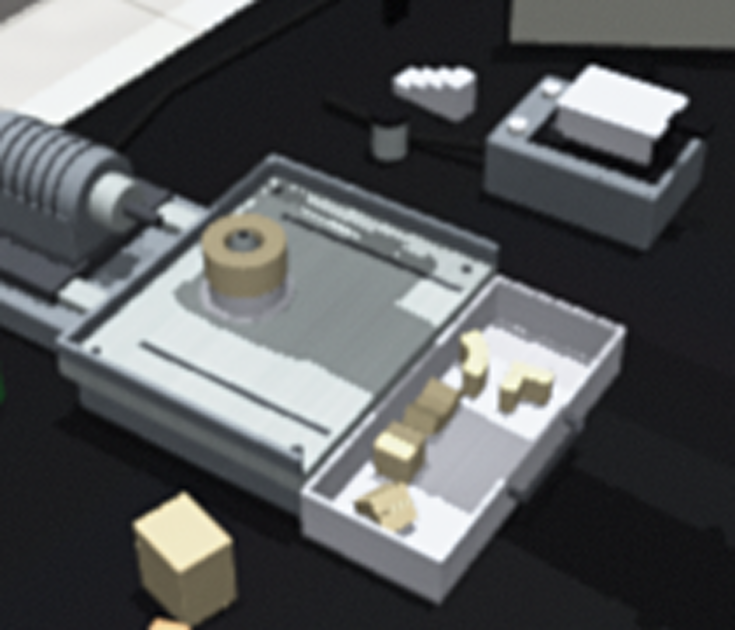

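View pics/w24.png

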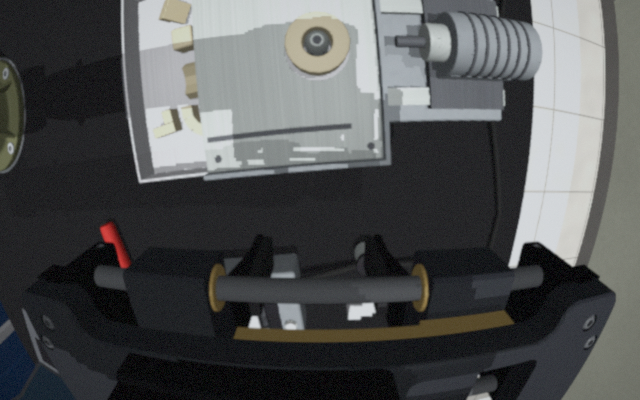

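Emit:
step_arm --series '[{"ax": 0,"ay": 0,"az": -7,"x": -0.01,"y": -0.015,"z": 0.01,"claw": 60},{"ax": 0,"ay": 0,"az": -14,"x": -0.025,"y": -0.035,"z": 0.01,"claw": 60},{"ax": 0,"ay": 0,"az": -21,"x": -0.04,"y": -0.055,"z": 0.01,"claw": 60},{"ax": 0,"ay": 0,"az": -28,"x": -0.055,"y": -0.075,"z": 0.01,"claw": 60},{"ax": 0,"ay": 0,"az": -35,"x": -0.07,"y": -0.095,"z": 0.01,"claw": 60},{"ax": 0,"ay": 0,"az": -42,"x": -0.085,"y": -0.115,"z": 0.01,"claw": 60},{"ax": 0,"ay": 0,"az": -49,"x": -0.105,"y": -0.135,"z": 0.01,"claw": 60},{"ax": 0,"ay": 0,"az": -56,"x": -0.125,"y": -0.15,"z": 0.01,"claw": 60},{"ax": 0,"ay": 0,"az": -63,"x": -0.145,"y": -0.165,"z": 0,"claw": 60},{"ax": 0,"ay": 0,"az": -70,"x": -0.165,"y": -0.18,"z": -0.02,"claw": 60},{"ax": 0,"ay": 0,"az": -77,"x": -0.182,"y": -0.19,"z": -0.04,"claw": 60},{"ax": 0,"ay": 0,"az": -84,"x": -0.182,"y": -0.19,"z": -0.05,"claw": 60}]'

```text
time_s: 36.45
tool_pos: [0.4468, -0.3167, 0.1497]
tool_rot: [-179.9, 0.2, 5.7]
force: [0.7, 0.2, 0.5]
grip_width: 0.0519
```

Emit:
step_arm --series '[{"ax": 0,"ay": 0,"az": 0,"x": 0,"y": 0,"z": -0.01,"claw": 60},{"ax": 0,"ay": 0,"az": 0,"x": 0,"y": 0,"z": -0.01,"claw": 60},{"ax": 0,"ay": 0,"az": 0,"x": 0,"y": 0,"z": -0.01,"claw": 60}]'

```text
time_s: 36.75
tool_pos: [0.4511, -0.315, 0.142]
tool_rot: [-180.0, -0.0, 6.4]
force: [-0.1, -0.1, -0.5]
grip_width: 0.052
```

```bash
python3 - <<'E'
from h import *
o=save('wrist','w25');print(o['tool_pos'],o['tool_rot'],o['grip_width'],o['force'])
save('side','s25',(330,430,90,180),7)
save('top','t25',(260,450,100,250),4)
E
```

```text
[ 0.45109614 -0.31500866  0.14203124] [-1.79990160e+02 -2.79816374e-02  6.41077387e+00] 0.05195043640720855 [-0.11394384 -0.063992   -0.53702446]
```

View pics/w25.png

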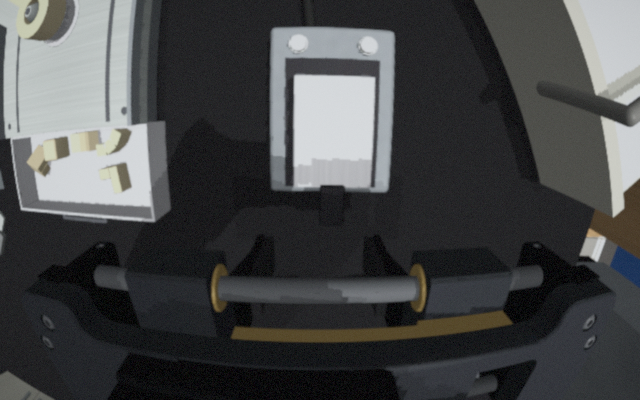

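View pics/s25.png

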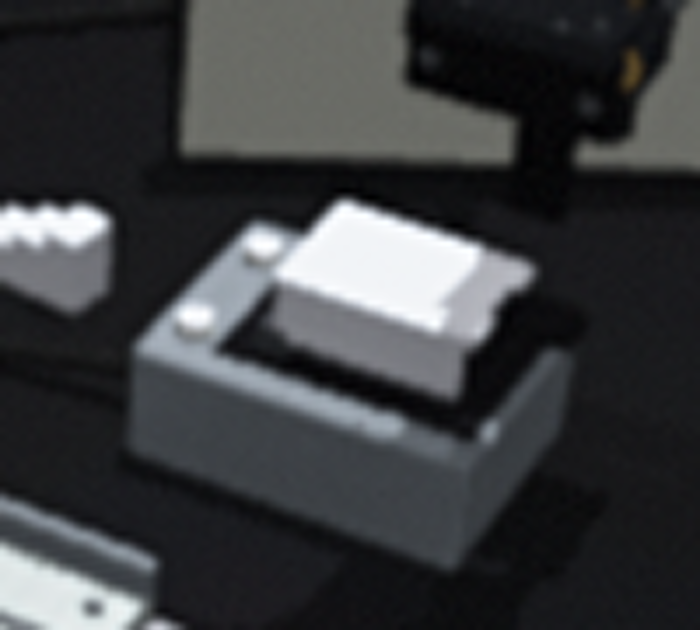

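```bash
python3 - <<'E'
from h import *
np.set_printoptions(precision=4,suppress=True)
o=status.get_obs(); print(o['tool_pos'],o['tool_rot'])
im=cv2.imread('pics/w25_raw.png')
cv2.imwrite('pics/w25c.png',cv2.resize(cv2.convertScaleAbs(im[20:240,260:410],alpha=1.6,beta=20),None,fx=2.7,fy=2.7,interpolation=cv2.INTER_CUBIC))
f=lambda u,v,z:onz('wrist',u,v,z,o)
for n,p,z in [('cRL',(293,73),.093),('cRR',(376,75),.093),('cFR',(378,187),.093),('cFL',(291,187),.093),('tabtipL',(320,224),.096),('tabtipR',(345,224),.096),('tabroot',(332,187),.096),('boxFL',(271,190),.055),('boxFR',(390,190),.055),('boxRL',(273,30),.055),('boxRR',(393,30),.055)]: print(n,f(*p,z))
E
```

```text
[ 0.451  -0.3159  0.1426] [179.951   -0.0621   6.2868]
cRL [ 0.556 -0.285  0.093]
cRR [ 0.5621 -0.3471  0.093 ]
cFR [ 0.4753 -0.3607  0.093 ]
cFL [ 0.4676 -0.2919  0.093 ]
tabtipL [ 0.4401 -0.318   0.096 ]
tabtipR [ 0.4423 -0.3382  0.096 ]
tabroot [ 0.4719 -0.3239  0.096 ]
boxFL [ 0.4524 -0.2713  0.055 ]
boxFR [ 0.4646 -0.3814  0.055 ]
boxRL [ 0.5979 -0.2596  0.055 ]
boxRR [ 0.6113 -0.3644  0.055 ]
```

View pics/w25c.png

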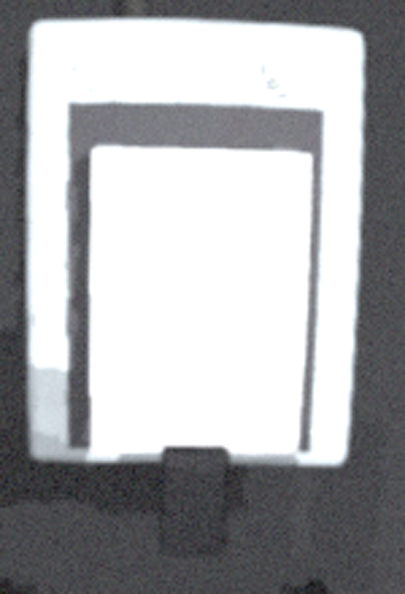

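Emit:
step_arm --series '[{"ax": 0,"ay": 0,"az": 0,"x": 0,"y": -0.0105,"z": -0.01,"claw": 60},{"ax": 0,"ay": 0,"az": 0,"x": 0,"y": -0.0105,"z": -0.04,"claw": 60},{"ax": 0,"ay": 0,"az": 0,"x": 0,"y": -0.0105,"z": -0.065,"claw": 60},{"ax": 0,"ay": 0,"az": 0,"x": 0,"y": -0.0105,"z": -0.084,"claw": 60},{"ax": 0,"ay": 0,"az": 0,"x": 0,"y": -0.0105,"z": -0.084,"claw": 60},{"ax": 0,"ay": 0,"az": 0,"x": 0,"y": -0.0105,"z": -0.084,"claw": 60}]'

```text
time_s: 37.5
tool_pos: [0.4501, -0.327, 0.0577]
tool_rot: [-180.0, 0.0, 6.2]
force: [-0.0, 0.4, 0.5]
grip_width: 0.0525
```

```bash
python3 - <<'E'
from h import *
o=save('wrist','w26',(240,400,130,290),4);print(o['tool_pos'],o['tool_rot'],o['grip_width'],o['force'])
save('side','s26',(340,440,90,180),7)
E
```

```text
[ 0.45007317 -0.32702521  0.05767288] [-1.79980076e+02  1.16737500e-02  6.16239544e+00] 0.05253756852918718 [-0.03105773  0.4054452   0.5293198 ]
```

View pics/w26.png

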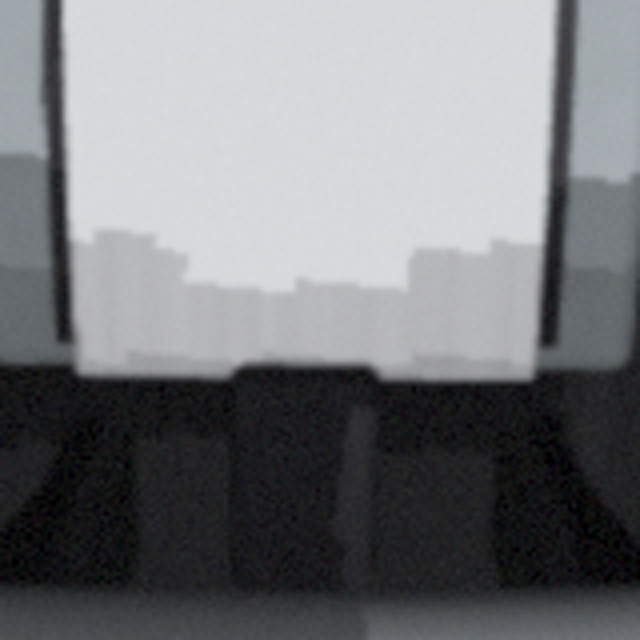

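View pics/s26.png

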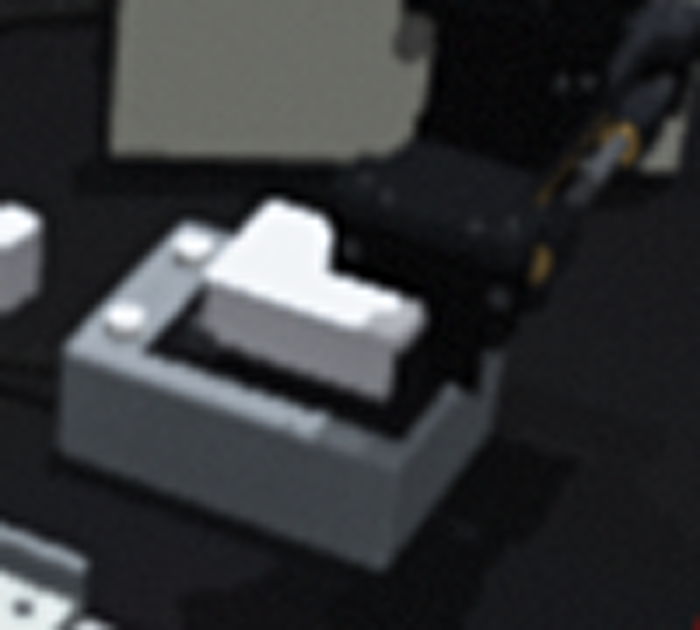

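Emit:
step_arm --series '[{"ax": 0,"ay": 0,"az": 0,"x": 0.0015,"y": 0.0015,"z": 0,"claw": 0},{"ax": 0,"ay": 0,"az": 0,"x": 0.0015,"y": 0.0015,"z": 0,"claw": 0},{"ax": 0,"ay": 0,"az": 0,"x": 0.0015,"y": 0.0015,"z": 0,"claw": 0},{"ax": 0,"ay": 0,"az": 0,"x": 0.0015,"y": 0.0015,"z": 0,"claw": 0},{"ax": 0,"ay": 0,"az": 0,"x": 0.0015,"y": 0.0015,"z": 0,"claw": 0},{"ax": 0,"ay": 0,"az": 0,"x": 0.0015,"y": 0.0015,"z": 0,"claw": 0},{"ax": 0,"ay": 0,"az": 0,"x": 0.0015,"y": 0.0015,"z": 0,"claw": 0}]' --squeeze 15

```text
time_s: 38.3
tool_pos: [0.4516, -0.3254, 0.0579]
tool_rot: [180.0, -0.0, 6.2]
force: [0.4, -1.3, -0.6]
grip_width: 0.0203
```

Emit:
step_arm --series '[{"ax": 0,"ay": 0,"az": 0,"x": 0.002,"y": 0.0002,"z": 0.007,"claw": 0},{"ax": 0,"ay": 0,"az": 0,"x": 0.005,"y": 0.0005,"z": 0.0143,"claw": 0},{"ax": 0,"ay": 0,"az": 0,"x": 0.0085,"y": 0.0009,"z": 0.0212,"claw": 0},{"ax": 0,"ay": 0,"az": 0,"x": 0.0122,"y": 0.0013,"z": 0.0278,"claw": 0},{"ax": 0,"ay": 0,"az": 0,"x": 0.0211,"y": 0.0022,"z": 0.0401,"claw": 0},{"ax": 0,"ay": 0,"az": 0,"x": 0.0316,"y": 0.0033,"z": 0.0511,"claw": 0},{"ax": 0,"ay": 0,"az": 0,"x": 0.0436,"y": 0.0046,"z": 0.0605,"claw": 0},{"ax": 0,"ay": 0,"az": 0,"x": 0.0567,"y": 0.006,"z": 0.0681,"claw": 0},{"ax": 0,"ay": 0,"az": 0,"x": 0.0567,"y": 0.006,"z": 0.0681,"claw": 0}]'

```text
time_s: 39.2
tool_pos: [0.5108, -0.3197, 0.128]
tool_rot: [179.8, -0.1, 6.3]
force: [-0.5, -2.8, 1.1]
grip_width: 0.0197
```

```bash
python3 - <<'E'
from h import *
o=save('side','s27',(330,450,80,180),6);print(o['tool_pos'],o['tool_rot'],o['grip_width'],o['force'])
E
```

```text
[ 0.51076884 -0.31969452  0.12801339] [ 1.79846246e+02 -1.45323591e-01  6.25262395e+00] 0.019659332414540497 [-0.48885272 -2.78176428  1.12187919]
```

View pics/s27.png

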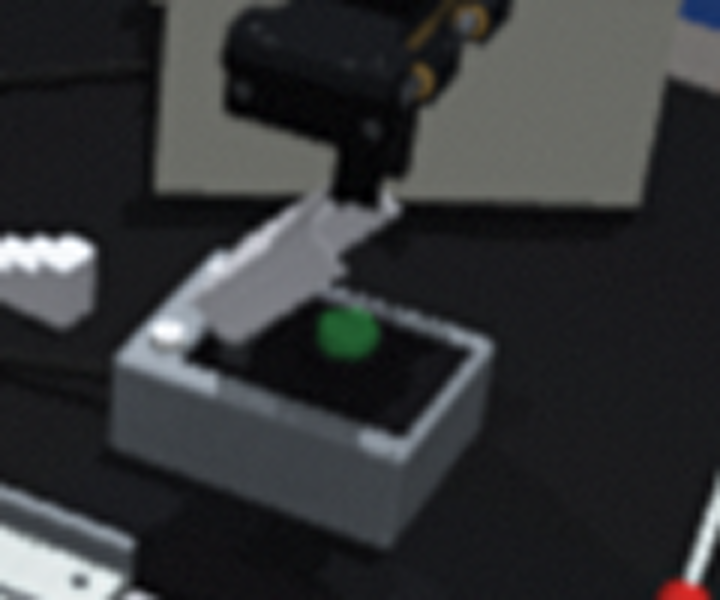

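Emit:
step_arm --series '[{"ax": 0,"ay": 0,"az": 0,"x": 0.007,"y": 0.0007,"z": 0.0031,"claw": 0},{"ax": 0,"ay": 0,"az": 0,"x": 0.014,"y": 0.0015,"z": 0.0058,"claw": 0},{"ax": 0,"ay": 0,"az": 0,"x": 0.0287,"y": 0.003,"z": 0.0095,"claw": 0},{"ax": 0,"ay": 0,"az": 0,"x": 0.0438,"y": 0.0046,"z": 0.0111,"claw": 0},{"ax": 0,"ay": 0,"az": 0,"x": 0.0589,"y": 0.0062,"z": 0.0106,"claw": 0},{"ax": 0,"ay": 0,"az": 0,"x": 0.0738,"y": 0.0078,"z": 0.008,"claw": 0},{"ax": 0,"ay": 0,"az": 0,"x": 0.0738,"y": 0.0078,"z": 0.008,"claw": 0}]'

```text
time_s: 39.95
tool_pos: [0.5844, -0.3124, 0.1342]
tool_rot: [179.9, -0.1, 6.2]
force: [1.0, -6.1, 1.1]
grip_width: 0.0201
```

```bash
python3 - <<'E'
from h import *
o=save('side','s28',(330,450,80,180),6);print(o['tool_pos'],o['tool_rot'],o['grip_width'],o['force'])
E
```

```text
[ 0.58440325 -0.31241825  0.13415301] [ 1.79863136e+02 -1.35095280e-01  6.19948866e+00] 0.0201172257419255 [ 1.03173626 -6.05644322  1.07449364]
```

View pics/s28.png

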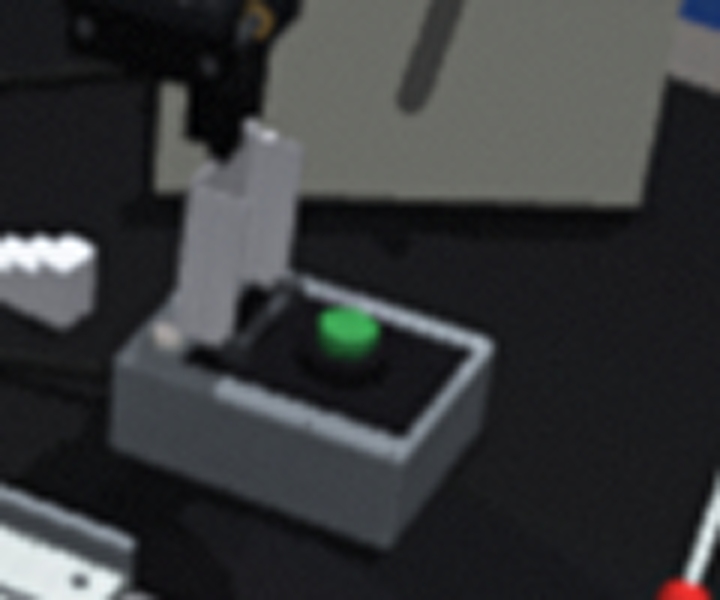

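Emit:
step_arm --series '[{"ax": 0,"ay": 0,"az": 0,"x": 0,"y": 0,"z": 0,"claw": 45},{"ax": 0,"ay": 0,"az": 0,"x": 0,"y": 0,"z": 0,"claw": 45},{"ax": 0,"ay": 0,"az": 0,"x": 0,"y": 0,"z": 0,"claw": 45},{"ax": 0,"ay": 0,"az": 0,"x": 0,"y": 0,"z": 0.02,"claw": 45},{"ax": 0,"ay": 0,"az": 0,"x": 0,"y": 0,"z": 0.05,"claw": 45},{"ax": 0,"ay": 0,"az": 0,"x": 0,"y": 0,"z": 0.08,"claw": 45},{"ax": 0,"ay": 0,"az": 0,"x": -0.04,"y": 0,"z": 0.09,"claw": 0},{"ax": 0,"ay": 0,"az": 0,"x": -0.08,"y": -0.005,"z": 0.08,"claw": 0},{"ax": 0,"ay": 0,"az": 0,"x": -0.12,"y": -0.01,"z": 0.06,"claw": 0},{"ax": 0,"ay": 0,"az": 0,"x": -0.15,"y": -0.01,"z": 0.03,"claw": 0},{"ax": 0,"ay": 0,"az": 0,"x": -0.15,"y": -0.01,"z": 0.03,"claw": 0},{"ax": 0,"ay": 0,"az": 0,"x": -0.15,"y": -0.01,"z": 0.03,"claw": 0}]'

```text
time_s: 41.2
tool_pos: [0.4314, -0.3204, 0.1632]
tool_rot: [-179.9, 0.1, 6.1]
force: [-0.2, 0.6, 0.1]
grip_width: 0.0025
```

```bash
python3 - <<'E'
from h import *
o=save('wrist','w29');print(o['tool_pos'],o['tool_rot'],o['grip_width'],o['force'])
save('side','s29',(330,450,80,180),6)
w=cv2.imread('pics/w29_raw.png').astype(int); b,g,r=w[:,:,0],w[:,:,1],w[:,:,2]
m=((g>r+30)&(g>b+30)).astype(np.uint8)
cs,_=cv2.findContours(m,cv2.RETR_EXTERNAL,cv2.CHAIN_APPROX_NONE)
for c in cs:
  if cv2.contourArea(c)>80:
    (u,v),ax,an=cv2.fitEllipse(c); print(cv2.contourArea(c),u,v,ax,onz('wrist',u,v,.073,o))
E
```

```text
[ 0.43138974 -0.32039947  0.16324995] [-1.79922393e+02  5.47742379e-02  6.14716476e+00] 0.0024999242958534873 [-0.15123791  0.61691928  0.10265334]
735.5 327.268798828125 108.63693237304688 (30.32891082763672, 30.95944595336914) [ 0.51152114 -0.31915377  0.073     ]
```

View pics/w29.png

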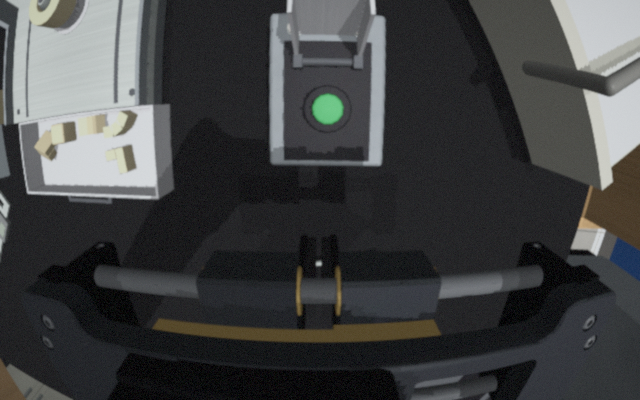

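View pics/s29.png

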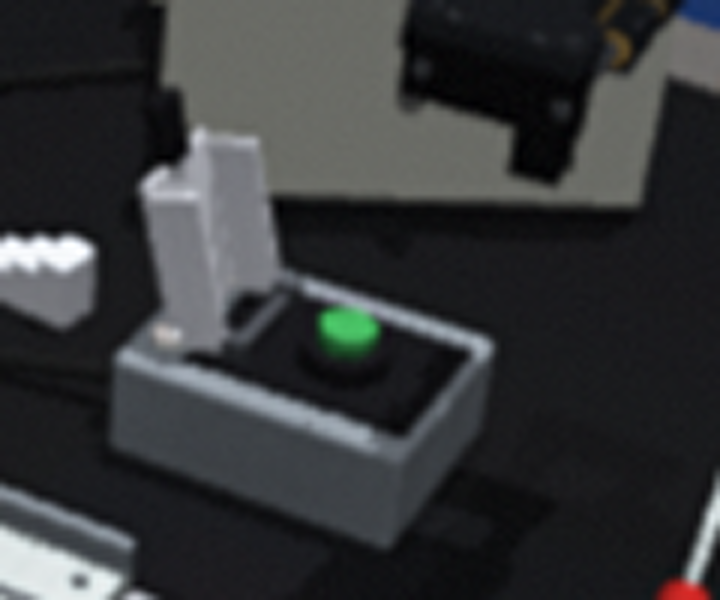

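Emit:
step_arm --series '[{"ax": 0,"ay": 0,"az": 0,"x": 0.03,"y": 0,"z": 0,"claw": 0},{"ax": 0,"ay": 0,"az": 0,"x": 0.06,"y": 0.001,"z": -0.01,"claw": 0},{"ax": 0,"ay": 0,"az": 0,"x": 0.08,"y": 0.001,"z": -0.03,"claw": 0},{"ax": 0,"ay": 0,"az": 0,"x": 0.08,"y": 0.001,"z": -0.06,"claw": 0},{"ax": 0,"ay": 0,"az": 0,"x": 0.08,"y": 0.001,"z": -0.09,"claw": 0},{"ax": 0,"ay": 0,"az": 0,"x": 0.08,"y": 0.001,"z": -0.1,"claw": 0},{"ax": 0,"ay": 0,"az": 0,"x": 0.08,"y": 0.001,"z": -0.1,"claw": 0},{"ax": 0,"ay": 0,"az": 0,"x": 0.08,"y": 0.001,"z": -0.1,"claw": 0}]'

```text
time_s: 42.1
tool_pos: [0.5138, -0.3206, 0.0656]
tool_rot: [179.9, -0.1, 6.2]
force: [1.0, 0.1, 0.6]
grip_width: 0.0008
```

```bash
python3 - <<'E'
from h import *
o=save('wrist','w30',(240,400,130,290),4);print(o['tool_pos'],o['tool_rot'],o['grip_width'],o['force'])
save('side','s30',(330,450,80,180),6)
E
```

```text
[ 0.51383441 -0.3205843   0.06556165] [ 1.79928586e+02 -1.36153680e-01  6.19610561e+00] 0.0007823143422989354 [0.97415481 0.14090434 0.58276789]
```

View pics/w30.png

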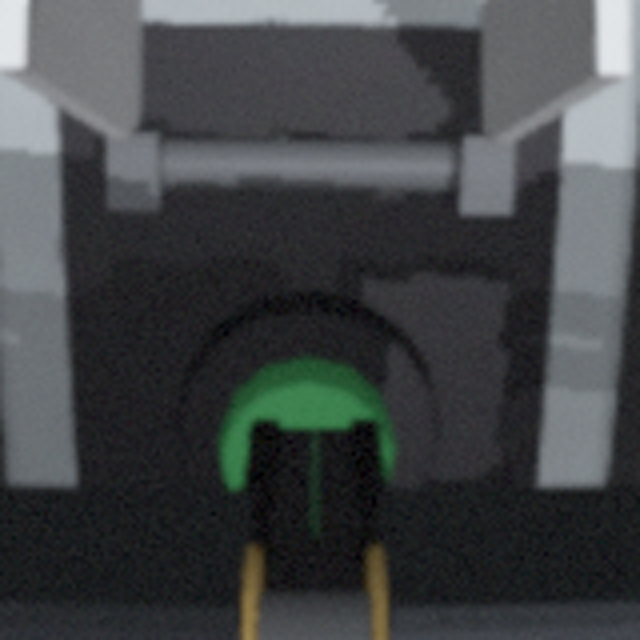

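View pics/s30.png

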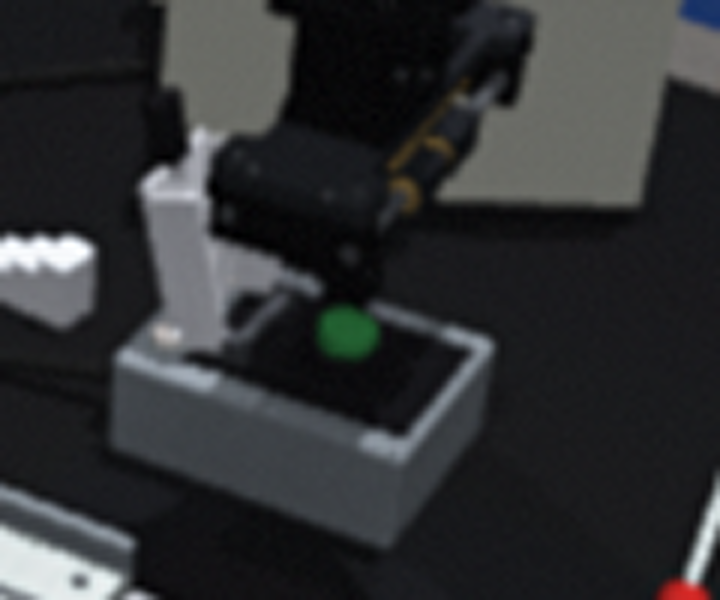

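Emit:
step_arm --series '[{"ax": 0,"ay": 0,"az": 0,"x": -0.002,"y": 0.0005,"z": -0.008,"claw": 0},{"ax": 0,"ay": 0,"az": 0,"x": -0.002,"y": 0.0005,"z": -0.014,"claw": 0},{"ax": 0,"ay": 0,"az": 0,"x": -0.002,"y": 0.0005,"z": -0.018,"claw": 0},{"ax": 0,"ay": 0,"az": 0,"x": -0.002,"y": 0.0005,"z": -0.021,"claw": 0},{"ax": 0,"ay": 0,"az": 0,"x": -0.002,"y": 0.0005,"z": -0.021,"claw": 0},{"ax": 0,"ay": 0,"az": 0,"x": -0.002,"y": 0.0005,"z": -0.021,"claw": 0}]'

```text
time_s: 42.8
tool_pos: [0.5107, -0.3205, 0.0477]
tool_rot: [179.8, -0.0, 6.2]
force: [-8.4, 4.4, 27.2]
grip_width: 0.0008
```

```bash
python3 - <<'E'
from h import *
o=save('wrist','w31',(240,400,130,290),4);print(o['tool_pos'],o['tool_rot'],o['grip_width'],o['force'])
save('side','s31',(330,450,80,180),6)
E
```

```text
[ 0.51071527 -0.32047576  0.04774805] [ 1.79837791e+02 -4.16351619e-03  6.15607152e+00] 0.0008400001323811313 [-8.37074157  4.41040327 27.20611675]
```

View pics/w31.png

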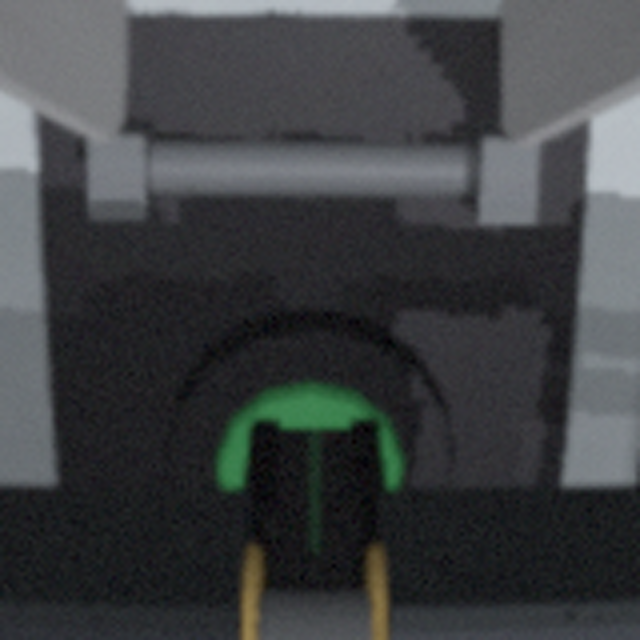

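View pics/s31.png

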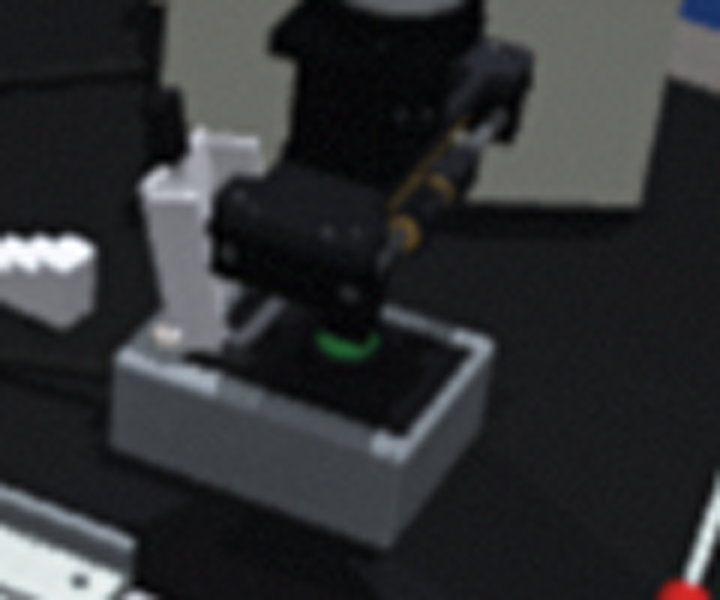

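Emit:
step_arm --series '[{"ax": 0,"ay": 0,"az": 0,"x": 0,"y": 0,"z": 0.03,"claw": 0},{"ax": 0,"ay": 0,"az": 0,"x": 0,"y": 0,"z": 0.07,"claw": 0},{"ax": 0,"ay": 0,"az": 0,"x": 0,"y": 0,"z": 0.11,"claw": 0},{"ax": 0,"ay": 0,"az": 0,"x": 0,"y": 0,"z": 0.14,"claw": 0},{"ax": 0,"ay": 0,"az": 0,"x": 0.03,"y": 0.003,"z": 0.15,"claw": 0},{"ax": 0,"ay": 0,"az": 0,"x": 0.07,"y": 0.007,"z": 0.15,"claw": 0},{"ax": 0,"ay": 0,"az": 0,"x": 0.11,"y": 0.011,"z": 0.15,"claw": 0},{"ax": 0,"ay": 0,"az": 0,"x": 0.14,"y": 0.014,"z": 0.15,"claw": 0},{"ax": 0,"ay": 0,"az": 0,"x": 0.14,"y": 0.014,"z": 0.15,"claw": 0},{"ax": 0,"ay": 0,"az": 0,"x": 0.14,"y": 0.014,"z": 0.15,"claw": 0}]'

```text
time_s: 43.9
tool_pos: [0.6498, -0.3052, 0.1916]
tool_rot: [-179.9, 0.1, 6.2]
force: [-0.0, -0.0, -1.0]
grip_width: 0.0006
```

```bash
python3 - <<'E'
from h import *
o=save('wrist','w32');print(o['tool_pos'],o['tool_rot'],o['grip_width'],o['force'])
save('side','s32',(330,450,60,180),5)
E
```

```text
[ 0.64984008 -0.30515041  0.19155188] [-1.79927946e+02  1.11118638e-01  6.23517437e+00] 0.0005707099745884806 [-0.02590433 -0.00755208 -1.01644813]
```

View pics/s32.png

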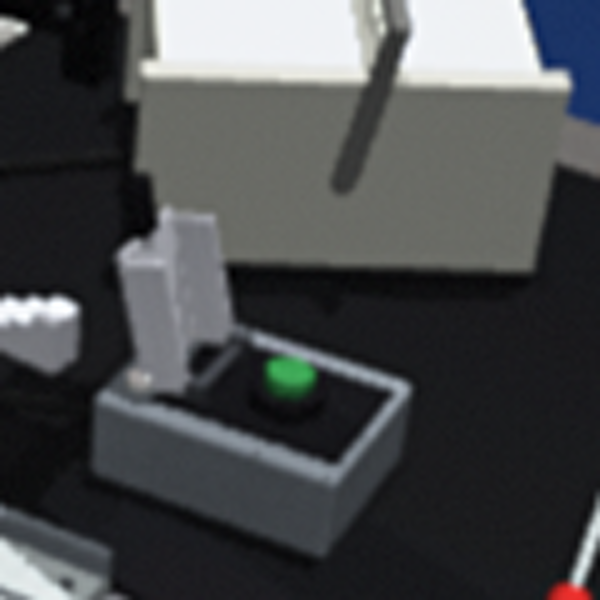

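Emit:
step_arm --series '[{"ax": 0,"ay": 0,"az": 0,"x": 0,"y": 0,"z": -0.03,"claw": 0},{"ax": 0,"ay": 0,"az": 0,"x": 0,"y": 0,"z": -0.06,"claw": 0},{"ax": 0,"ay": 0,"az": 0,"x": 0,"y": 0,"z": -0.065,"claw": 0},{"ax": 0,"ay": 0,"az": 0,"x": -0.015,"y": -0.0016,"z": -0.065,"claw": 0},{"ax": 0,"ay": 0,"az": 0,"x": -0.03,"y": -0.0031,"z": -0.065,"claw": 0},{"ax": 0,"ay": 0,"az": 0,"x": -0.042,"y": -0.0044,"z": -0.065,"claw": 0},{"ax": 0,"ay": 0,"az": 0,"x": -0.054,"y": -0.0056,"z": -0.065,"claw": 0},{"ax": 0,"ay": 0,"az": 0,"x": -0.066,"y": -0.0069,"z": -0.065,"claw": 0},{"ax": 0,"ay": 0,"az": 0,"x": -0.066,"y": -0.0069,"z": -0.065,"claw": 0}]'

```text
time_s: 44.9
tool_pos: [0.5822, -0.314, 0.1284]
tool_rot: [179.9, 0.1, 6.1]
force: [0.3, -0.2, -0.6]
grip_width: 0.0007
```

```bash
python3 - <<'E'
from h import *
o=save('side','s33',(330,450,60,180),5)
print(o['tool_pos'],o['tool_rot'],o['grip_width'],o['force'])
E
```

```text
[ 0.58219057 -0.3140153   0.12837983] [1.79921609e+02 7.10370092e-02 6.05997004e+00] 0.0007050021486451623 [ 0.26028922 -0.15734383 -0.59005502]
```

View pics/s33.png

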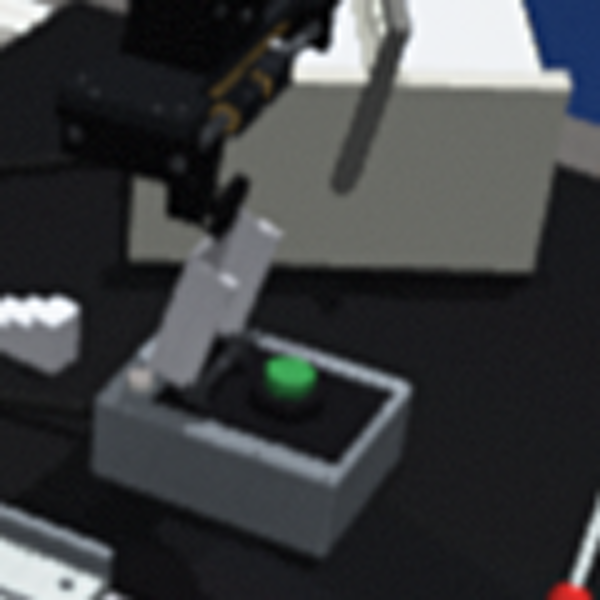

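Working; the cover is coming forward. Continue pushing.

Emit:
step_arm --series '[{"ax": 0,"ay": 0,"az": 0,"x": -0.012,"y": -0.0013,"z": 0,"claw": 0},{"ax": 0,"ay": 0,"az": 0,"x": -0.024,"y": -0.0025,"z": 0,"claw": 0},{"ax": 0,"ay": 0,"az": 0,"x": -0.036,"y": -0.0038,"z": 0,"claw": 0},{"ax": 0,"ay": 0,"az": 0,"x": -0.048,"y": -0.005,"z": 0,"claw": 0},{"ax": 0,"ay": 0,"az": 0,"x": -0.06,"y": -0.0063,"z": 0,"claw": 0},{"ax": 0,"ay": 0,"az": 0,"x": -0.06,"y": -0.0063,"z": 0,"claw": 0},{"ax": 0,"ay": 0,"az": 0,"x": -0.06,"y": -0.0063,"z": 0.02,"claw": 0},{"ax": 0,"ay": 0,"az": 0,"x": -0.06,"y": -0.0063,"z": 0.06,"claw": 0},{"ax": 0,"ay": 0,"az": 0,"x": -0.06,"y": 0.02,"z": 0.1,"claw": 0},{"ax": 0,"ay": 0,"az": 0,"x": -0.06,"y": 0.06,"z": 0.12,"claw": 0}]'

```text
time_s: 45.95
tool_pos: [0.5252, -0.2552, 0.2514]
tool_rot: [179.8, -0.2, 5.9]
force: [1.3, -0.2, 0.5]
grip_width: 0.0004
```

```bash
python3 - <<'E'
from h import *
o=save('side','s34',(200,450,60,290),3)
print(o['tool_pos'],o['tool_rot'],o['grip_width'],o['force'])
E
```

```text
[ 0.52515131 -0.25519462  0.25136714] [179.81404742  -0.24738224   5.88592287] 0.00035755586242717103 [ 1.31171716 -0.24491953  0.5105431 ]
```

View pics/s34.png

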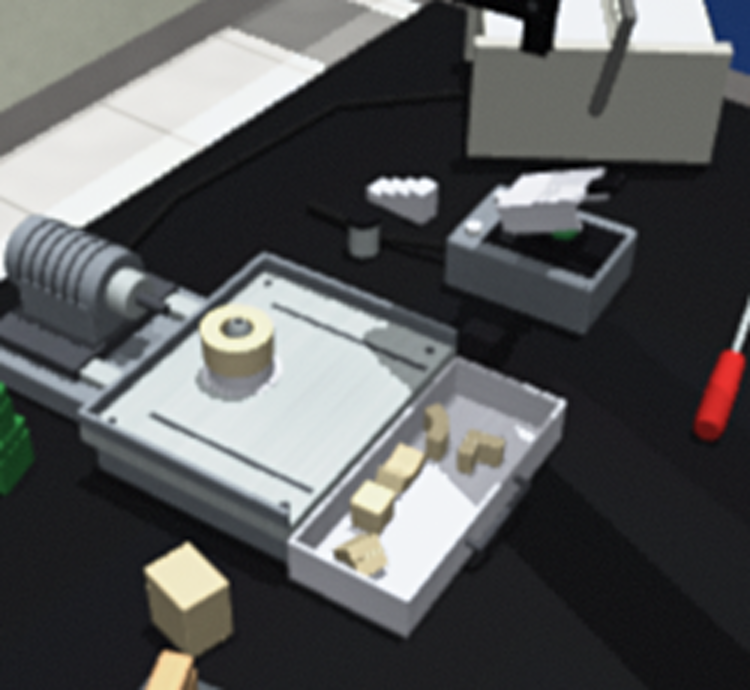

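Emit:
step_arm --series '[{"ax": 0,"ay": 0,"az": 0,"x": 0,"y": 0.02,"z": 0.03,"claw": 0},{"ax": 0,"ay": 0,"az": 0,"x": 0,"y": 0.04,"z": 0.05,"claw": 0},{"ax": 0,"ay": 0,"az": 0,"x": 0,"y": 0.04,"z": 0.05,"claw": 0},{"ax": 0,"ay": 0,"az": 0,"x": 0,"y": 0.04,"z": 0.05,"claw": 0},{"ax": 0,"ay": 0,"az": 0,"x": 0,"y": 0.04,"z": 0.05,"claw": 0},{"ax": 0,"ay": 0,"az": 0,"x": 0,"y": 0.04,"z": 0.05,"claw": 0},{"ax": 0,"ay": 0,"az": 0,"x": 0,"y": 0.04,"z": 0.05,"claw": 0},{"ax": 0,"ay": 0,"az": 0,"x": 0,"y": 0.04,"z": 0.05,"claw": 0}]'

```text
time_s: 46.8
tool_pos: [0.5238, -0.2132, 0.2972]
tool_rot: [-180.0, 0.1, 6.1]
force: [0.0, 0.3, 0.4]
grip_width: 0.0007
```

```bash
python3 - <<'E'
from h import *
o=save('side','s35',(170,450,100,350),2.6); save('side','s35b',(330,450,80,180),6)
print(o['tool_pos'],o['tool_rot'],o['grip_width'],o['force'])
save('top','t35',(180,450,80,250),2.9); save('wrist','w35')
E
```

```text
[ 0.52383254 -0.21319652  0.29717659] [-1.79961184e+02  5.00591536e-02  6.12577775e+00] 0.0007018727912685586 [0.03704132 0.26301996 0.36302335]
```

View pics/s35.png

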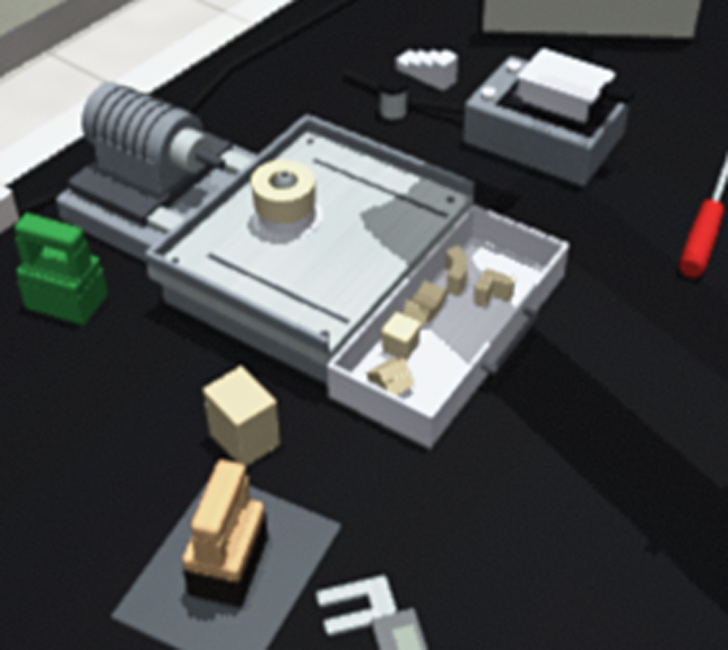

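View pics/s35b.png

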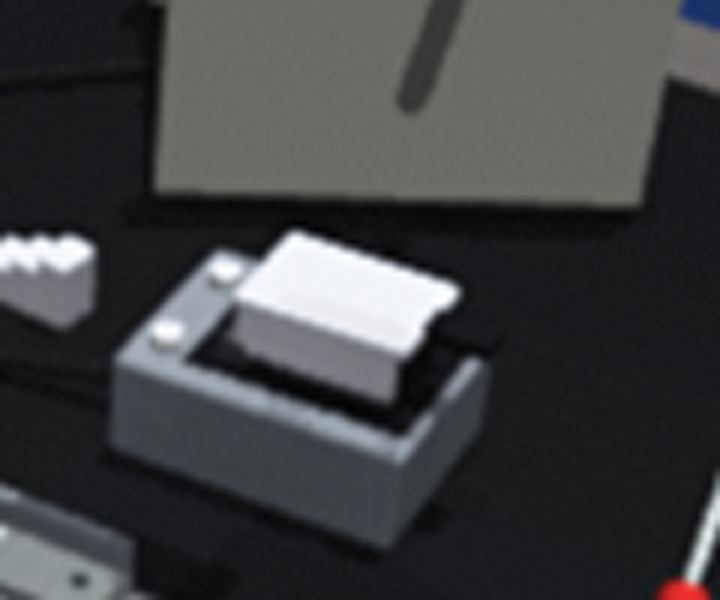

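View pics/t35.png

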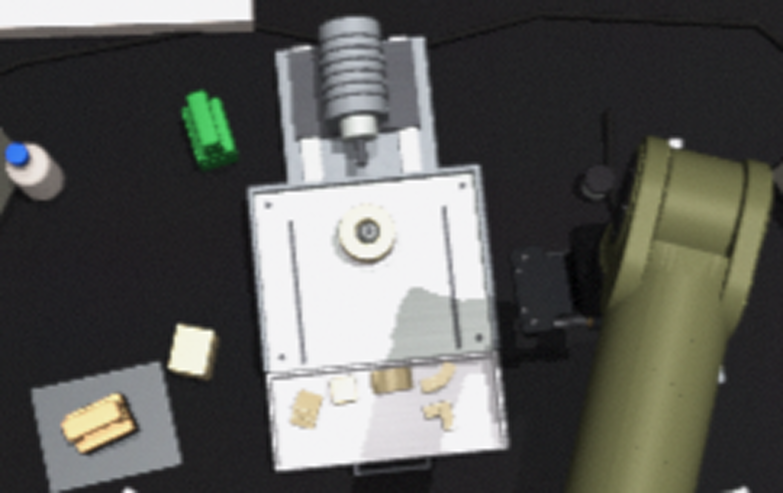

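View pics/w35.png

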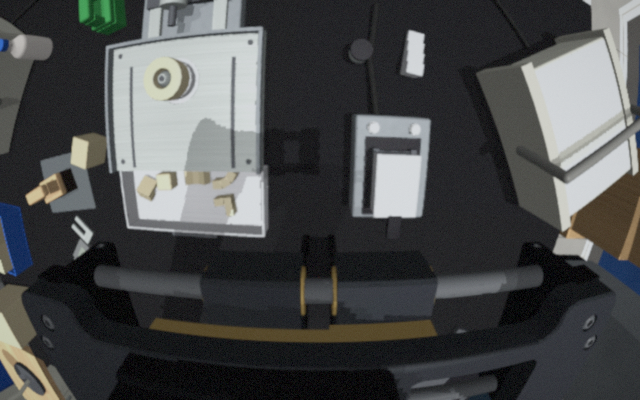

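```bash
python3 - <<'E'
from h import *
np.set_printoptions(precision=4,suppress=True)
T=lambda x,y:(180+x/2.9,80+y/2.9); S=lambda x,y:(170+x/2.6,100+y/2.6)
for n,a,b in [('stepped',(307,410),(392,378)),('block',(343,390),(400,328)),('curve1',(391,380),(428,297)),('curve2',(438,378),(457,268)),('L',(440,413),(495,286))]:
    X,g=tri(T(*a),'top',S(*b),'side'); print(n,X,g,mill(X))
print('sleeve top',tri(T(367,232),'top',S(284,180),'side'))
print('mat/brush', onz('top',*T(98,424),.1), )
for n in ('top0','t35_raw'):
    pass
a=cv2.imread('pics/side0.png');b=cv2.imread('pics/s35_raw.png')
d=cv2.absdiff(a,b)[100:190,340:430].max(axis=2); print((d>60).sum())
print(status.get_obs()['time_s'])
E
```

```text
stepped [0.4468 0.0789 0.0144] 0.0009544574823238183 [-0.1314  0.0873]
block [0.4672 0.0382 0.0315] 0.0025923602088564752 [-0.1133  0.0456]
curve1 [ 0.4761 -0.016   0.0229] 0.0005811015237195978 [-0.1074 -0.0091]
curve2 [ 0.4777 -0.0681  0.02  ] 0.0007370954047771197 [-0.1088 -0.0611]
L [ 0.437  -0.0699  0.0187] 0.0030659679597883566 [-0.1495 -0.0607]
sleeve top (array([0.6289, 0.006 , 0.1036]), np.float64(0.0009351927610327852))
mat/brush [0.4319 0.2958 0.1   ]
99
47.0
```

```bash
python3 - <<'E'
from cell import workorder
print(workorder.sign_off())
E
```

```text
the job is handed in; nothing more can be done
None
```

The job is done and handed in after about 47 s of robot time; the hand-in reports no verdict, so the results below are from my own last checks.

1. **Sweeping:** I swept the five offcuts into the tray with the wooden brush in three passes. Seen in two cameras, they lie at mill x = -0.15 to -0.11 m, z = 0.014 to 0.032 m, inside the tray and below bed level.
2. **Brush:** it stands upright on its mat, with its middle about 1 cm from the mat's centre.
3. **Spacer and sleeve:** both are over the arbor and look flat. The sleeve's top measured 0.104 m; it should be 0.103 m.
4. **Start button:** I pressed it with the cover at its open stop, and the picture shows it fully in. The wrist force was about 27 N. Before the cover was shut, the pictures showed it had sprung back out.
5. **Cover:** it fell shut and matches its look at the start.
6. **Other things:** those in view in the last pictures look unmoved, and the arm is clear of everything.

**Disagreements:**
- **Fingertip position:** my first grasp of the brush closed on air. The pictures showed the fingertips about 23 mm behind the reported TCP, not 8 mm ahead as stated. I used the measured value from then on, and the grasps and the button press agreed with it to about 3 mm.
- **Arbor position:** the top and wrist cameras differed by about 2.5 mm; both rings still slid on without force.
- **Sleeve centre:** my last two-camera fix came out about 3 to 4 mm from the arbor, close to the 4 mm limit. I put that down to coarse pixels, since the bore leaves only 2.5 mm of play.

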